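# Empty the sample cups into the tray

### The arm

A 6-joint arm with a two-finger parallel gripper is mounted at the origin on a cart in front of the work surface, level with it; the furniture and walls round the work are solid. World frame = base frame: x ahead of the robot, y to its left, z up, the work surface at z = 0. Lengths are in mm, angles in rad, forces in N, time in s.
With the tool pointing down it reaches from about 375 to 925 mm from the base axis. Payload 5.7 kg.
Tool frame: the origin (TCP) lies at the very end of the fingers, on their centre line; the grasp point (between the pads) lies 19 mm behind it; z points along the fingers, y is the line along which they close (so a half turn about z gives the same grasp; the last joint's range is limited). The gripper opens to 88 mm and grips with 3 to 60 N. Pads are 20 mm wide; open, the fingers measure 115 mm over their backs; the gripper's body (75 mm by 178 mm) begins 61 mm behind the grasp point.
Start: joints at [-1.347, 0.359, 1.51, -0, 1.272, -0.115], TCP at [199.397, -565.865, 222.623] pointing down, gripper open.
Joint ranges: [-2.97, 2.97], [-1.01, 2.36], [0.21, 2.38], [-0.96, 4.11], [0.2, 2.71], [-2.98, 2.98]. Speed limits (rad/s): [2.39, 2.39, 3.14, 3.14, 3.14, 3.14].

### API

Orientations are given as a unit quaternion [w, x, y, z].
In Python, from cell import readout, vision, r gives the robot as it stands.
- The arm moves only by the tool play_rows, never from a script. Its argument "steps" is a list of rows, each a list of 2 entries, a list of its own where there are three numbers: the shift along the tool's x, y, z in mm, then the turn about the tool's z in rad. In form: [[[tx, ty, tz], roll], ...]. A call has 1 to 12 rows; each row is the pose to reach, as a shift and turn from the pose commanded when the call began, along the tool's axes at that moment; what a row does not reach only later rows make up. A row lasts 1/12 s, in which the tool goes at most 41.7 mm and 7.16 degrees, less where a joint would pass 70% of its speed; a pose out of reach is approached as far as the arm can. A call with a gripper value outside its range is refused whole. "gripper" is the closure in counts, from 0 (fully open) to 255 (shut), set as the call begins (left out, the last holds). The fingers move at their own pace and stop on an object; "squeeze" is the grip in N (left out, the last holds). Time passes only in rows, so rows that repeat a pose let the fingers close. It gives the time, the measured TCP pose, the force, the opening and the grip force at its end, in the units of the state.
- readout.state(): the state, without advancing time (a new reading comes with each control period).
- vision.read_camera(name): name is "scene" or "side" or "wrist"; returns the picture (384x512x3 uint8, blue, green, red); there is no depth.
- vision.get_calibration(name): a dict with "fx", "fy", "cx", "cy" (pixels), "extrinsics" (4x4, takes a point from camera to world coordinates). Camera axes: x right, y down, z forward; pixel columns grow to the right and rows downward; lengths in mm; the calibration is good to about 2 mm. A picture is of the moment at which its call begins: read the wrist's pose just before it. get_calibration takes no time and is no camera call; for the wrist camera it gives the pose at the moment of the call.
- r.hand_in(): hands the job in; it is judged then, once.
Trained networks look in the newest picture that a camera, given by its name, has taken for a name from the list of things; names that differ only in an ending like _2 or _b are one class to them, and where a whole thing is asked for, a point or a joint stands for the part that bears it (a point fixed in the world has none). Each returns a list of dicts, best first, with "conf" (0 to 1); they miss things now and then, are a little off and sometimes report something else, mostly with a low value. They report only what shows in the picture. A call takes as long as a camera call. They do not tell look-alikes from the thing itself.
- vision.spot_in(thing, camera): "xy" ([column, row] in pixels, amid what is visible of it).
- vision.pinpoint(thing, camera): "xy" ([column, row] in pixels: a listed point, or the origin of a listed thing).
The state is a dict: "time_s": time; "joint_pos": joint angles; "qd": joint speeds; "joint_torque": joint torques, N m; "position": TCP position; "tcp_rot": TCP orientation; "ft_force": force on the tool from outside, world axes, zero at the start; "torque": the same for the moment, N m; "grip_width": finger opening in mm; "gripper_force": force on a finger pad.
Only numpy, scipy, OpenCV 4.12 (cv2) and the standard library are available. Lean on these libraries where they do the work, as an engineer would, in place of code of your own. Each camera call takes 0.05 s, during which the arm holds its last target. There are 200 camera calls.

### The job

First lock the cup carrier: push its sprung stud in, turn its bar a quarter turn clockwise and let go, so that it stays locked. Then empty every cup that still holds a connector housing: turn the cup over above the parts tray and tap its rim on the tray until the stuck housing drops out (let it fall only a few centimetres, and never touch the housings with the gripper). Put every cup back in its own tilted seat, mouth up, and leave the loupe, the ring gauge and the eraser where they are.

Things in the scene. Friction and masses are not known exactly. Their poses are not given: they have to be found in the camera images.
- carrier: grey base plate 175 x 226 mm, 8 mm thick, fixed to the desk, with three tilted aluminium seats for cups in a row along its y axis, 80 mm apart, and behind them a round boss with the stud (x 85, y 0 mm). Origin: underside of the plate below the middle seat; x points to the robot's left (within 0.2 rad), y to the robot, z up
- stud_turn (a joint): turn of the quarter-turn stud, rad: 0 at the start (unlocked, bar along the carrier's x), 1.57 locked (bar along the carrier's y), stop at 1.59. It grows clockwise seen from above. It is blocked until the stud is pushed in by more than 5 mm
- stud_push (a joint): how far the stud is pushed down into the boss, m: 0 at the start, stop at 0.009; a spring pushes back with 3 N at 0 and 6.5 N at 7 mm. Let go after the full quarter turn it springs back up only to about 0.002 and is held there (locked); let go earlier, it stays at about 0.005 or springs back out to 0
- stud_head (a point): centre of the stud's grip bar, a steel bar 34 mm long (along its x), 10 mm wide (y), 24 mm tall, standing over the boss; this point lies 26 mm above the flat top of the boss (boss: 44 mm diameter, top 34 mm above the desk), the bar's top 12 mm higher. It turns and sinks with the stud
- tray: black loose parts tray 142 x 210 mm (x, y), rim 26 mm high, floor 2 mm thick, with a 14 mm high divider along its x axis in the middle; inside 126 x 196 mm. Origin: centre of its underside
- cup_0: square cup of the far seat, loose, 120 g: grey shell 32 x 32 mm, 50 mm long, and a white sprung sleeve standing 8 mm out of it. Origin: centre of the closed end; z points to the mouth. At the start it leans 45 degrees, mouth up and to the robot's left, x down and to the left, square to the cup. Grip the shell across its flat sides (along its y), about 32 mm from the closed end
- mouth_0 (a point): centre of the sleeve's open rim (27 mm square outside, 22 inside), 58 mm from the closed end of cup 0. The sleeve slides 6 mm into the shell against 1 to 2 N. Turned mouth down, the housing stays stuck in it (leaf spring); each brisk tap of the rim (0.1 to 0.2 m/s, pushing the sleeve in a few mm, then up) lets it slide 1 to 2 mm; after about 8 mm it falls out
- pocket_0 (a point): where the origin of cup 0 is when the cup is home, 24.5 mm above the desk; axes as the carrier's. The seat, turned 45 degrees about y from these: a foot plate, an 18 mm wide rib under the cup (the fingers pass either side of it) and two cheeks 36 mm apart reaching 16 mm up the cup; open on the robot's right
- housing_0: light moulded connector housing 0, 20 x 28 x 13 mm, 30 g, clamped in cup 0 with its end 12 mm below the rim (absent if cup 0 is empty). Origin: centre of its 20 x 28 mm underside; y along its length
- cup_1: square cup of the middle seat, loose, 120 g: grey shell 32 x 32 mm, 50 mm long, and a white sprung sleeve standing 8 mm out of it. Origin: centre of the closed end; z points to the mouth. At the start it leans 45 degrees, mouth up and to the robot's left, x down and to the left, square to the cup. Grip the shell across its flat sides (along its y), about 32 mm from the closed end
- mouth_1 (a point): centre of the sleeve's open rim (27 mm square outside, 22 inside), 58 mm from the closed end of cup 1. The sleeve slides 6 mm into the shell against 1 to 2 N. Turned mouth down, the housing stays stuck in it (leaf spring); each brisk tap of the rim (0.1 to 0.2 m/s, pushing the sleeve in a few mm, then up) lets it slide 1 to 2 mm; after about 8 mm it falls out
- pocket_1 (a point): where the origin of cup 1 is when the cup is home, 24.5 mm above the desk; axes as the carrier's. The seat, turned 45 degrees about y from these: a foot plate, an 18 mm wide rib under the cup (the fingers pass either side of it) and two cheeks 36 mm apart reaching 16 mm up the cup; open on the robot's right
- housing_1: light moulded connector housing 1, 20 x 28 x 13 mm, 30 g, clamped in cup 1 with its end 12 mm below the rim (absent if cup 1 is empty). Origin: centre of its 20 x 28 mm underside; y along its length
- cup_2: square cup of the near seat, loose, 120 g: grey shell 32 x 32 mm, 50 mm long, and a white sprung sleeve standing 8 mm out of it. Origin: centre of the closed end; z points to the mouth. At the start it leans 45 degrees, mouth up and to the robot's left, x down and to the left, square to the cup. Grip the shell across its flat sides (along its y), about 32 mm from the closed end
- mouth_2 (a point): centre of the sleeve's open rim (27 mm square outside, 22 inside), 58 mm from the closed end of cup 2. The sleeve slides 6 mm into the shell against 1 to 2 N. Turned mouth down, the housing stays stuck in it (leaf spring); each brisk tap of the rim (0.1 to 0.2 m/s, pushing the sleeve in a few mm, then up) lets it slide 1 to 2 mm; after about 8 mm it falls out
- pocket_2 (a point): where the origin of cup 2 is when the cup is home, 24.5 mm above the desk; axes as the carrier's. The seat, turned 45 degrees about y from these: a foot plate, an 18 mm wide rib under the cup (the fingers pass either side of it) and two cheeks 36 mm apart reaching 16 mm up the cup; open on the robot's right
- housing_2: light moulded connector housing 2, 20 x 28 x 13 mm, 30 g, clamped in cup 2 with its end 12 mm below the rim (absent if cup 2 is empty). Origin: centre of its 20 x 28 mm underside; y along its length
- loupe: folding loupe 37 x 84 x 15 mm, a bystander lying on the desk; origin: centre of its underside
- ring_gauge: knurled steel ring gauge 46 mm diameter, 16 mm high, a bystander lying on the desk; origin: centre of its underside
- eraser: eraser 20 x 44 x 12 mm, a bystander lying on the desk; origin: centre of its underside
There are look-alikes about, which are no part of the job. Leave any brown look-alike of the cup_0 alone.

How it is judged (in metres and radians):
On the way, in this order (a step that is already met when the one before it is completed fails the run):
1. the stud is pushed in, turned a quarter and locked (value of joint stud_turn above 1.45 rad and value of joint stud_push between 0.001 and 0.0038 m), for 0.3 s.
2. every housing lies in the tray, out of its cup and the cup taken away (x of housing_0 in the frame of tray between -0.066 and 0.066 m and y of housing_0 in the frame of tray between -0.101 and 0.101 m and z of each of housing_0, housing_1, housing_2 in the frame of tray below 0.035 m and linear speed of each of housing_0, housing_1, housing_2 below 0.05 m/s and distance between housing_0 and cup_0 above 0.08 m and x of housing_1 in the frame of tray between -0.066 and 0.066 m and y of housing_1 in the frame of tray between -0.101 and 0.101 m and distance between housing_1 and cup_1 above 0.08 m and x of housing_2 in the frame of tray between -0.066 and 0.066 m and y of housing_2 in the frame of tray between -0.101 and 0.101 m and distance between housing_2 and cup_2 above 0.08 m), for 0.2 s.
At the end, for the whole second after the job is handed in: stud locked (turned more than 1.45 rad, held 1 to 3.8 mm in); every housing at rest inside the tray's rim, out of its cup (over 80 mm from it); every cup at rest in its own seat, closed end within 7 mm of its place and leaning 37 to 53 degrees, mouth up (all of step 1 and all of step 2 and distance between cup_0 and pocket_0 below 0.007 m and angle between cup_0's own z axis and vertical between 0.65 and 0.92 rad and linear speed of each of cup_0, cup_1, cup_2 below 0.03 m/s and distance between cup_1 and pocket_1 below 0.007 m and angle between cup_1's own z axis and vertical between 0.65 and 0.92 rad and distance between cup_2 and pocket_2 below 0.007 m and angle between cup_2's own z axis and vertical between 0.65 and 0.92 rad); the robot touches nothing.
It fails at once if a housing touched with the gripper (contact force between the fingers and housing_0 above 0.5 N or contact force between the fingers and housing_1 above 0.5 N or contact force between the fingers and housing_2 above 0.5 N).
It fails at once if a housing dropped from too high (faster than 1.5 m/s) (linear speed of any of housing_0, housing_1, housing_2 above 1.5 m/s).
It fails at once if a cup taken out before the stud is locked (value of joint stud_turn below 1.3 rad and distance of any of cup_0, cup_1, cup_2 from where it was at the start of the episode above 0.03 m).
It fails at once if a bystander pushed away (distance of any of loupe, ring_gauge, eraser from where it was at the start of the episode above 0.02 m).
Of housing_0, housing_1, housing_2 only 2 to 3 are there at a start; the rules pass over those that are not, and their reading is None.
At some moment in a run one of tray may be knocked a few centimetres aside while the robot is not near it.
It also fails if it takes over 210 s, if anything falls off the work surface, if the arm or the gripper's body presses on something with over 40 N, if the wrist force passes 120 N, or if a joint passes its speed limit or range.

## Working session

There is one attempt and no reset: what is moved stays moved. The work goes in short steps, Python scripts to look and compute and a tool call to move; the robot and the scene stay as the last step left them, time stands still between calls to the robot, and variables do not carry over. Pictures are saved under pics/ and viewed, at most 14 in all, crops included, and the job is handed in when it is done.

Besides the shell and the picture viewer there is one more tool, called by a JSON object that holds its "api" and its "payload". play_rows: Moves the arm, as the interface text tells. Its arguments: {"type":"object","properties":{"steps":{"type":"array","items":{"type":"array"}},"gripper":{"type":"number"},"squeeze":{"type":"number"}},"required":["steps"]}

```bash
ls; mkdir -p pics
cat > h.py <<'E'
import numpy as np, cv2, json
from cell import readout, vision, r
from scipy.spatial.transform import Rotation as R
def rot(): 
    q=readout.state()["tcp_rot"]; return R.from_quat([q[1],q[2],q[3],q[0]]).as_matrix()
def ray(cam,xy,T=None):
    c=vision.get_calibration(cam); T=np.array(c["extrinsics"])
    d=T[:3,:3]@np.array([(xy[0]-c["cx"])/c["fx"],(xy[1]-c["cy"])/c["fy"],1]); return T[:3,3],d/np.linalg.norm(d)
def atz(cam,xy,z):
    o,d=ray(cam,xy); return o+d*(z-o[2])/d[2]
def tri(a,b):
    A=np.zeros((3,3));v=np.zeros(3)
    for o,d in(a,b):
        P=np.eye(3)-np.outer(d,d);A+=P;v+=P@o
    p=np.linalg.solve(A,v); return p,[round(float(np.linalg.norm((np.eye(3)-np.outer(d,d))@(p-o))),1) for o,d in(a,b)]
def proj(cam,p):
    c=vision.get_calibration(cam);T=np.linalg.inv(np.array(c["extrinsics"]));q=T[:3,:3]@np.array(p)+T[:3,3]
    return [c["fx"]*q[0]/q[2]+c["cx"],c["fy"]*q[1]/q[2]+c["cy"]]
def snap(cam,name,crop=None,s=1):
    im=vision.read_camera(cam)
    if crop: im=im[crop[1]:crop[3],crop[0]:crop[2]]
    if s!=1: im=cv2.resize(im,None,fx=s,fy=s,interpolation=cv2.INTER_CUBIC)
    cv2.imwrite("pics/"+name+".png",im)
E
python3 - <<'E'
from h import *
np.set_printoptions(precision=3,suppress=True)
print(readout.state()); print(rot())
snap("scene","s0",s=1.5);snap("side","d0",s=1.5)
for c in("scene","side","wrist"):
    k=vision.get_calibration(c); print(c,k["fx"],k["fy"],np.array(k["extrinsics"]).round(2).tolist())
E
```

```text
pics
{'time_s': 0.0, 'joint_pos': array([-1.347,  0.359,  1.511, -0.   ,  1.272, -0.115]), 'qd': array([-0.001,  0.001, -0.001,  0.   , -0.   , -0.   ]), 'joint_torque': array([ -0.001, -51.537, -27.073,   0.067,   0.035,  -0.   ]), 'position': array([ 199.243, -565.23 ,  221.847]), 'tcp_rot': array([-0.001,  0.986,  0.169, -0.   ]), 'ft_force': array([ 0.074,  0.132, -0.374]), 'torque': array([-0.028,  0.034, -0.02 ]), 'gripper_force': 0.0, 'grip_width': 87.68975278188215}
[[ 0.943  0.332 -0.   ]
 [ 0.332 -0.943  0.002]
 [ 0.    -0.002 -1.   ]]
scene 371.49799239028994 371.49799239028994 [[-0.67, -0.4, 0.63, -98.85], [-0.75, 0.37, -0.55, 491.31], [-0.01, -0.84, -0.54, 593.35], [0.0, 0.0, 0.0, 1.0]]
side 372.936853384922 372.936853384922 [[0.98, 0.1, -0.17, 716.26], [0.2, -0.43, 0.88, -1017.6], [0.01, -0.9, -0.44, 548.14], [0.0, 0.0, 0.0, 1.0]]
wrist 279.35993080860345 279.35993080860345 [[0.33, -0.9, -0.27, 274.02], [-0.94, -0.32, -0.1, -537.51], [-0.0, 0.29, -0.96, 384.94], [0.0, 0.0, 0.0, 1.0]]
```

Run:
```python
from h import *
for c in("scene","side"):
    vision.read_camera(c)
    for t in("stud_head","carrier","tray","mouth_0","pocket_0","cup_0","housing_0","loupe","ring_gauge","eraser"):
        print(c,t,[(np.round(x["xy"]).tolist(),round(x["conf"],2)) for x in vision.pinpoint(t,c)][:6])
```

```text
scene stud_head [([162.0, 259.0], 0.73), ([184.0, 229.0], 0.23)]
scene carrier [([193.0, 253.0], 0.65), ([229.0, 251.0], 0.25)]
scene tray []
scene mouth_0 [([211.0, 251.0], 0.86), ([190.0, 233.0], 0.83), ([168.0, 221.0], 0.78), ([243.0, 213.0], 0.55), ([193.0, 242.0], 0.36)]
scene pocket_0 [([205.0, 241.0], 0.93), ([184.0, 225.0], 0.78), ([228.0, 253.0], 0.65)]
scene cup_0 [([185.0, 227.0], 0.77), ([229.0, 224.0], 0.72), ([207.0, 240.0], 0.71), ([227.0, 254.0], 0.62), ([205.0, 240.0], 0.55)]
scene housing_0 [([223.0, 257.0], 0.58), ([196.0, 244.0], 0.47), ([205.0, 241.0], 0.33), ([180.0, 227.0], 0.31), ([192.0, 254.0], 0.28)]
scene loupe [([232.0, 192.0], 0.77)]
scene ring_gauge [([188.0, 203.0], 0.61)]
scene eraser [([285.0, 234.0], 0.44)]
side stud_head [([257.0, 157.0], 0.51)]
side carrier [([262.0, 186.0], 0.87), ([235.0, 165.0], 0.34)]
side tray [([192.0, 252.0], 0.72)]
side mouth_0 [([282.0, 169.0], 0.63), ([235.0, 166.0], 0.59), ([254.0, 167.0], 0.45), ([259.0, 205.0], 0.43)]
side pocket_0 [([279.0, 181.0], 0.63), ([237.0, 181.0], 0.58), ([262.0, 184.0], 0.57)]
side cup_0 [([283.0, 181.0], 0.71), ([236.0, 180.0], 0.66), ([256.0, 192.0], 0.5), ([260.0, 182.0], 0.45)]
side housing_0 []
side loupe [([292.0, 224.0], 0.51)]
side ring_gauge [([321.0, 209.0], 0.48), ([254.0, 168.0], 0.27)]
side eraser [([215.0, 212.0], 0.46)]
```

View pics/s0.png

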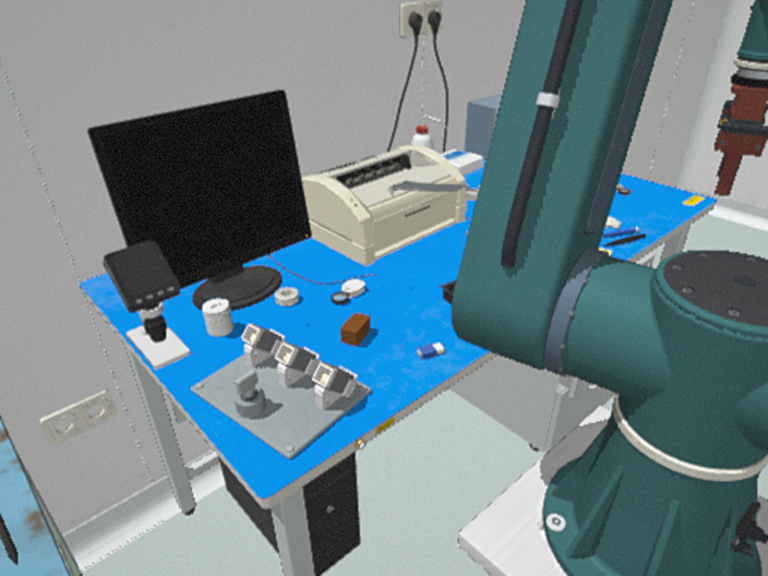

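View pics/d0.png

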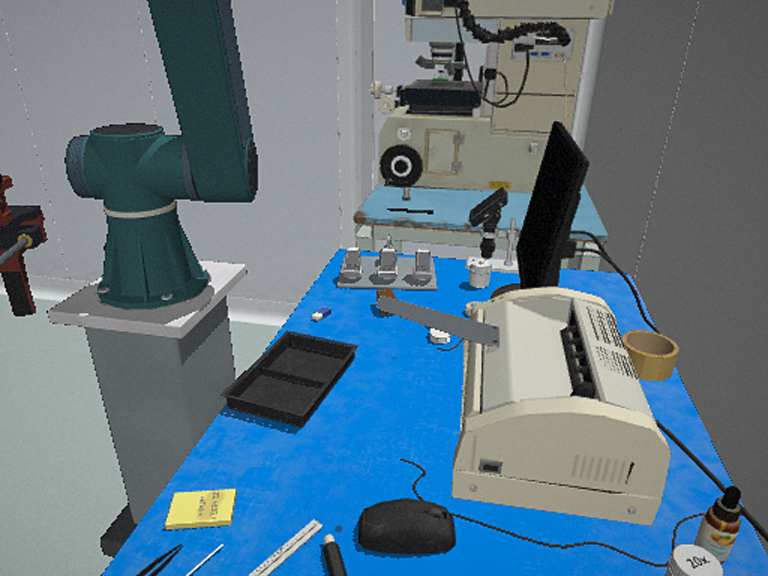

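Run:
```python
from h import *
np.set_printoptions(precision=1,suppress=True)
for n,z,s,d in(("stud",60,(162,259),(257,157)),("p0",24.5,(184,225),(279,181)),("p1",24.5,(205,241),(262,184)),("p2",24.5,(228,253),(237,181)),("m0",65.5,(168,221),(282,169)),("m1",65.5,(190,233),(254,167)),("m2",65.5,(211,251),(235,166)),("brown",30,(243,213),(259,205)),("loupe",0,(232,192),(292,224)),("ring",0,(188,203),(321,209)),("eraser",0,(285,234),(215,212)),("carrier",0,(193,253),(262,186)),("tray",0,None,(192,252))):
    print(n, tri(ray("scene",s),ray("side",d)) if s else "", atz("scene",s,z) if s else "", atz("side",d,z))
```

```text
stud (array([480.1, 250.6,  64.7]), [4.0, 4.0]) [479.8 248.1  60. ] [479.4 270.8  60. ]
p0 (array([582.4, 130.7,  33.5]), [0.2, 0.2]) [593.5 124.9  24.5] [580.  150.5  24.5]
p1 (array([520.9, 118.3,  17.3]), [6.7, 6.7]) [504.4 122.8  24.5] [527.2 113.1  24.5]
p2 (array([437.2, 110.2,  25.4]), [4.4, 4.4]) [432.6 109.1  24.5] [439.1 118.5  24.5]
m0 (array([586.6, 169.2,  62.6]), [0.6, 0.6]) [583.7 170.9  65.5] [587.1 160.9  65.5]
m1 (array([494.9, 160.2,  69.1]), [6.5, 6.5]) [508.1 157.9  65.5] [490.4 157.4  65.5]
m2 (array([424. , 158.4,  63.8]), [1.6, 1.6]) [424.3 159.6  65.5] [424.3 151.6  65.5]
brown (array([541.6, -26.7,  17.1]), [1.5, 1.5]) [525.3 -15.   30. ] [546.8 -48.9  30. ]
loupe (array([654.6, -85.5,   2.9]), [5.0, 5.0]) [665.8 -89.2   0. ] [650.9 -87.3   0. ]
ring (array([726.5,  34.2,  -9.8]), [4.6, 4.6]) [706.1  42.3   0. ] [729.5  22.9   0. ]
eraser (array([414.4, -62.3,  -2. ]), [1.0, 1.0]) [413.8 -60.2   0. ] [414.9 -66.7   0. ]
carrier (array([519. , 153. ,  -3.2]), [2.1, 2.1]) [512.9 154.7   0. ] [521.3 149.4   0. ]
tray   [ 418.  -280.1    0. ]
```

{"api": "play_rows", "payload": {"steps": [[[374, -308, -60], -1.3], [[374, -308, -60], -1.3], [[374, -308, -60], -1.3], [[374, -308, -60], -1.3], [[374, -308, -60], -1.3], [[374, -308, -60], -1.3], [[374, -308, -60], -1.3], [[374, -308, -60], -1.3], [[374, -308, -60], -1.3], [[374, -308, -60], -1.3], [[374, -308, -60], -1.3], [[374, -308, -60], -1.3]]}}

```text
time_s: 2.2
position: [451.0, -148.2, 283.4]
tcp_rot: [0.0, 0.681, 0.732, 0.001]
ft_force: [0.4, -0.9, 0.4]
grip_width: 87.7
gripper_force: 0.0
```

{"api": "play_rows", "payload": {"steps": [[[348, 44, 0], 0], [[348, 44, 0], 0], [[348, 44, 0], 0], [[348, 44, 0], 0], [[348, 44, 0], 0], [[348, 44, 0], 0], [[348, 44, 0], 0], [[348, 44, 0], 0], [[348, 44, 0], 0], [[348, 44, 0], 0], [[348, 44, 0], 0], [[348, 44, 0], 0]]}}

```text
time_s: 3.2
position: [469.8, 198.2, 282.6]
tcp_rot: [0.0, 0.683, 0.731, -0.0]
ft_force: [0.2, -0.3, 0.1]
grip_width: 87.3
gripper_force: 0.0
```

Run:
```python
from h import *
np.set_printoptions(precision=3,suppress=True)
s=readout.state();print(s["position"],s["joint_pos"],s["time_s"]);print(rot())
snap("wrist","w0",s=1.5)
for t,z in(("stud_head",60),("carrier",0),("mouth_0",65.5),("pocket_0",24.5),("housing_0",55)):
    for x in vision.pinpoint(t,"wrist"): print(t,np.round(x["xy"]),round(x["conf"],2),atz("wrist",x["xy"],z).round(1))
```

```text
[469.814 198.213 282.562] [ 0.264  0.176  1.615 -0.001  1.351  0.196] 3.2
[[-0.068  0.998 -0.   ]
 [ 0.998  0.068 -0.001]
 [-0.001 -0.    -1.   ]]
stud_head [271. 138.] 0.68 [486.4 239.   60. ]
carrier [274. 188.] 0.92 [502.1 152.   -0. ]
mouth_0 [279. 194.] 0.86 [503.8 162.5  65.5]
mouth_0 [334. 186.] 0.79 [581.2 178.8  65.5]
mouth_0 [290. 285.] 0.75 [534.4  12.7  65.5]
mouth_0 [230. 213.] 0.75 [434.4 128.5  65.5]
pocket_0 [275. 209.] 0.89 [504.3 124.2  24.5]
pocket_0 [230. 211.] 0.68 [431.1 116.9  24.5]
pocket_0 [211. 294.] 0.65 [404.3 -43.6  24.5]
pocket_0 [330. 205.] 0.57 [591.8 136.4  24.5]
housing_0 [224. 198.] 0.69 [425.3 148.3  55. ]
housing_0 [331. 190.] 0.49 [580.  171.3  55. ]
housing_0 [275. 193.] 0.47 [498.4 160.6  55. ]
```

View pics/w0.png

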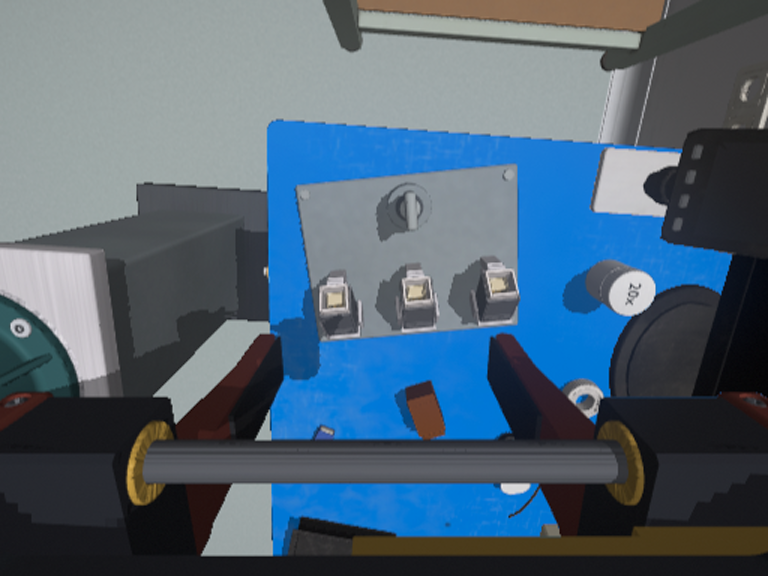

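Run:
```python
from h import *
for n,p,z in(("TL",(297,186),8),("TR",(516,166),8),("BL",(318,340),8),("BR",(518,324),8),("bosstop",(408,208),34),("bosstopL",(384,208),34),("bosstopR",(431,206),34),("bartop",(408,207),72)):
    print(n,atz("wrist",(p[0]/1.5,p[1]/1.5),z).round(1))
for n,p,z in(("L",(193,387),8),("B",(290,455),8),("R",(370,388),8),("boss",(249,400),34)):
    print(n,atz("scene",(p[0]/1.5,p[1]/1.5),z).round(1))
```

```text
TL [376.8 248.5   8. ]
TR [596.  282.4   8. ]
BL [401.2  79.6   8. ]
BR [624.8 113.6   8. ]
bosstop [489.6 236.6  34. ]
bosstopL [466.3 235.   34. ]
bosstopR [511.7 239.9  34. ]
bartop [487.1 241.4  72. ]
L [592.6 280.4   8. ]
B [375.3 245.2   8. ]
R [403.   78.4   8. ]
boss [480.3 242.4  34. ]
```

{"api": "play_rows", "payload": {"steps": [[[40.6, 19.5, 130], -0.083], [[40.6, 19.5, 130], -0.083], [[40.6, 19.5, 130], -0.083], [[40.6, 19.5, 130], -0.083], [[40.6, 19.5, 130], -0.083], [[40.6, 19.5, 130], -0.083]]}}

```text
time_s: 4.0
position: [486.7, 240.5, 153.1]
tcp_rot: [-0.0, 0.652, 0.758, -0.001]
ft_force: [0.0, 0.7, -0.1]
grip_width: 87.4
gripper_force: 0.0
```

Run:
```python
from h import *
np.set_printoptions(precision=3,suppress=True)
s=readout.state();print(s["position"],s["joint_pos"],s["time_s"]);print(rot())
snap("wrist","w1",s=1.5); print(proj("wrist",s["position"]))
for t,z in(("stud_head",60),("mouth_0",65.5),("pocket_0",24.5)):
    for x in vision.pinpoint(t,"wrist"): print(t,np.round(x["xy"]),round(x["conf"],2),atz("wrist",x["xy"],z).round(1))
```

```text
[486.728 240.517 153.097] [ 0.332  0.353  1.715 -0.     1.075  0.181] 4.0
[[-0.15   0.989 -0.001]
 [ 0.989  0.15  -0.001]
 [-0.    -0.001 -1.   ]]
[np.float64(256.24954336876345), np.float64(238.74352849070868)]
stud_head [260. 196.] 0.92 [491.6 240.1  60. ]
mouth_0 [183. 268.] 0.84 [424.9 153.   65.5]
mouth_0 [261. 271.] 0.78 [504.1 161.1  65.5]
mouth_0 [339. 268.] 0.72 [583.3 177.2  65.5]
pocket_0 [328. 280.] 0.91 [592.4 134.8  24.5]
pocket_0 [194. 278.] 0.76 [430.7 114.2  24.5]
```

View pics/w1.png

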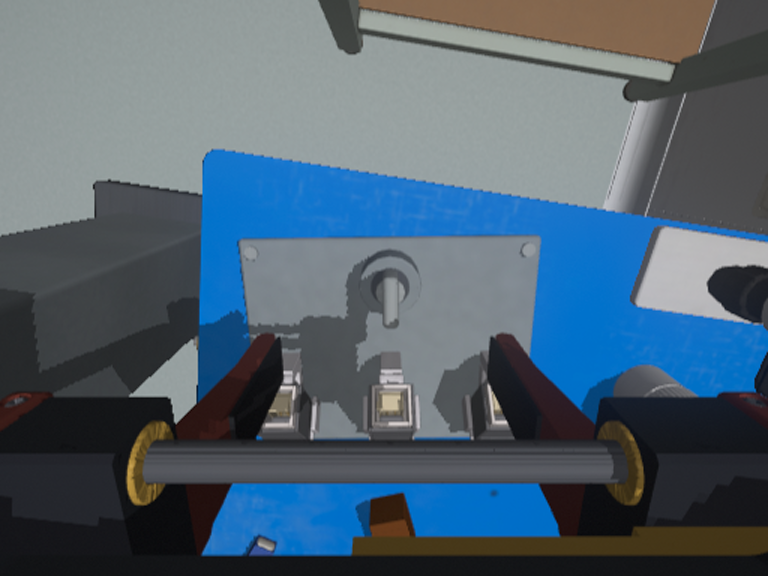

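{"api": "play_rows", "payload": {"steps": [[[-0.5, 4.3, 50], 0], [[-0.5, 4.3, 90], 0], [[-0.5, 4.3, 101], 0], [[-0.5, 4.3, 101], 0]]}}

```text
time_s: 4.53
position: [488.9, 239.9, 49.4]
tcp_rot: [-0.001, 0.652, 0.758, -0.002]
ft_force: [-0.2, 0.9, -0.4]
grip_width: 87.5
gripper_force: 0.0
```

{"api": "play_rows", "payload": {"gripper": 255, "squeeze": 40, "steps": [[[0, 0, 0], 0], [[0, 0, 0], 0], [[0, 0, 0], 0], [[0, 0, 0], 0], [[0, 0, 0], 0], [[0, 0, 0], 0], [[0, 0, 0], 0], [[0, 0, 0], 0], [[0, 0, 0], 0]]}}

```text
time_s: 5.28
position: [491.0, 241.1, 51.7]
tcp_rot: [-0.0, 0.652, 0.758, 0.0]
ft_force: [0.4, -0.0, -0.2]
grip_width: 31.1
gripper_force: 0.0
```

{"api": "play_rows", "payload": {"steps": [[[0, 0, 4], 0], [[0, 0, 8], 0], [[0, 0, 8], 0], [[0, 0, 8], 0.12], [[0, 0, 8], 0.24], [[0, 0, 8], 0.36], [[0, 0, 8], 0.48], [[0, 0, 8], 0.6], [[0, 0, 8], 0.6]]}}

```text
time_s: 6.03
position: [490.1, 240.3, 42.9]
tcp_rot: [0.0, 0.847, 0.531, -0.001]
ft_force: [-0.5, -2.7, -2.9]
grip_width: 19.5
gripper_force: 33.4
```

{"api": "play_rows", "payload": {"gripper": 150, "steps": [[[0, 0, 0], 0], [[0, 0, 0], 0], [[0, 0, -8], -0.1], [[0, 0, -8], -0.2], [[0, 0, -8], -0.3], [[0, 0, -8], -0.4], [[0, 0, -8], -0.5], [[0, 0, -8], -0.6], [[0, 0, -8], -0.6]]}}

```text
time_s: 6.78
position: [491.5, 241.5, 52.0]
tcp_rot: [-0.0, 0.65, 0.76, 0.001]
ft_force: [-0.3, -0.5, 0.1]
grip_width: 36.1
gripper_force: 0.0
```

{"api": "play_rows", "payload": {"gripper": 255, "steps": [[[0, 0, 0], 0], [[0, 0, 0], 0], [[0, 0, 0], 0], [[0, 0, 0], 0], [[0, 0, 0], 0], [[0, 0, 0], 0], [[0, 0, 0], 0], [[0, 0, 0], 0], [[0, 0, 0], 0]]}}

```text
time_s: 7.53
position: [489.8, 240.9, 51.5]
tcp_rot: [-0.001, 0.652, 0.758, -0.001]
ft_force: [-4.4, -1.1, 1.8]
grip_width: 9.5
gripper_force: 40.0
```

{"api": "play_rows", "payload": {"steps": [[[0, 0, 4], 0], [[0, 0, 8], 0], [[0, 0, 8], 0], [[0, 0, 8], 0.12], [[0, 0, 8], 0.24], [[0, 0, 8], 0.36], [[0, 0, 8], 0.48], [[0, 0, 8], 0.6], [[0, 0, 8], 0.6]]}}

```text
time_s: 8.28
position: [492.0, 240.6, 44.2]
tcp_rot: [0.001, 0.848, 0.529, 0.001]
ft_force: [-2.2, -3.3, 6.0]
grip_width: 9.6
gripper_force: 40.0
```

{"api": "play_rows", "payload": {"steps": [[[0, 0, 0], 0.12], [[0, 0, 0], 0.24], [[0, 0, 0], 0.36], [[0, 0, 0], 0.48], [[0, 0, 0], 0.6], [[0, 0, 0], 0.72], [[0, 0, 0], 0.84], [[0, 0, 0], 0.93], [[0, 0, 0], 0.98], [[0, 0, 0], 0.98], [[0, 0, 0], 0.98]]}}

```text
time_s: 9.2
position: [494.0, 237.9, 44.5]
tcp_rot: [0.003, 0.997, 0.072, 0.002]
ft_force: [4.1, -17.2, 6.2]
grip_width: 9.6
gripper_force: 40.0
```

{"api": "play_rows", "payload": {"gripper": 190, "steps": [[[0, 0, 0], 0], [[0, 0, 0], 0], [[0, 0, 0], 0], [[0, 0, 0], 0], [[0, 0, -35], 0], [[0, 0, -70], 0], [[0, 0, -105], 0], [[0, 0, -140], 0], [[0, 0, -180], 0], [[0, 0, -180], 0]]}}

```text
time_s: 10.03
position: [495.7, 243.2, 231.5]
tcp_rot: [-0.002, 0.997, 0.071, 0.007]
ft_force: [1.6, 0.2, 1.0]
grip_width: 22.5
gripper_force: 0.0
```

Run:
```python
from h import *
np.set_printoptions(precision=3,suppress=True)
s=readout.state();print(s["position"],s["joint_pos"],s["time_s"])
snap("wrist","w2",s=1.5); 
for t,z in(("stud_head",58),):
    for x in vision.pinpoint(t,"wrist"): print(t,np.round(x["xy"]),round(x["conf"],2),atz("wrist",x["xy"],z).round(1))
```

```text
[495.741 243.212 231.478] [0.331 0.275 1.614 0.    1.24  1.759] 10.0333
stud_head [261. 180.] 0.71 [488.  237.7  58. ]
stud_head [456.  21.] 0.5 [686.4  60.6  58. ]
```

View pics/w2.png

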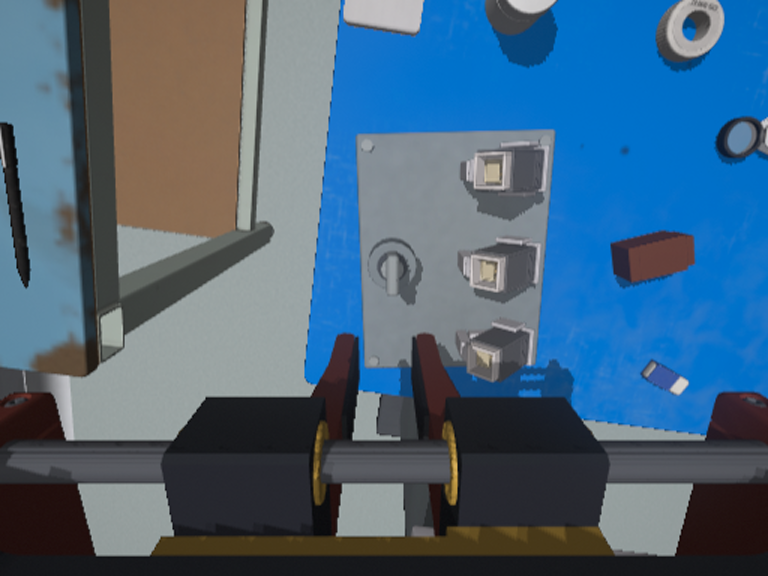

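Run:
```python
import numpy as np
from scipy.optimize import least_squares
D=[([.359,1.511],[199.24,-565.23,221.85]),([.176,1.615],[469.8,198.2,282.6]),([.353,1.715],[486.7,240.5,153.1]),([.275,1.614],[495.7,243.2,231.5])]
A=[];b=[]
for (a,c),p in D:
    t=a+c
    A.append([1,np.sin(a),np.sin(t),np.cos(t),0]);b.append(np.hypot(p[0],p[1]))
    A.append([0,np.cos(a),np.cos(t),-np.sin(t),1]);b.append(p[2])
x,res,rk,sv=np.linalg.lstsq(np.array(A),np.array(b),rcond=None)
print(x.round(1),sv.round(3),(np.array(A)@x-b).round(2))
# prior a1=0,L3off=0
A2=np.array(A)
y,*_=np.linalg.lstsq(A2[:,[0,1,2,4]],np.array(b),rcond=None);print(y.round(1),(A2[:,[0,1,2,4]]@y-b).round(2))
y,*_=np.linalg.lstsq(A2[:,[1,2,4]],np.array(b),rcond=None);print(y.round(1),(A2[:,[1,2,4]]@y-b).round(2))
```

```text
[   6.1  602.3  434.5  109.5 -108.7] [3.46  2.825 0.143 0.143 0.086] [ 1.29  0.65  1.73 -0.07  1.08 -0.11 -4.09 -0.47]
[   4.2  497.2  430.5 -112.5] [-9.04  4.24  1.47  0.37 11.6  -4.42 -4.03 -0.19]
[ 499.5  434.2 -113.5] [-8.87  4.31  1.31  0.83 11.47 -5.02 -4.07 -0.13]
```

{"api": "play_rows", "payload": {"gripper": 0, "steps": [[[-20, 390, -40], -1.0], [[-20, 390, -40], -1.0], [[-20, 390, -40], -1.0], [[-20, 390, -40], -1.0], [[-20, 390, -40], -1.0], [[-20, 390, -40], -1.0], [[-20, 390, -40], -1.0], [[-20, 390, -40], -1.0], [[-20, 390, -40], -1.0], [[-20, 390, -40], -1.0], [[-20, 390, -40], -1.0]]}}

```text
time_s: 11.05
position: [526.6, -153.2, 262.3]
tcp_rot: [0.001, 0.842, 0.539, -0.001]
ft_force: [1.3, -0.1, 1.2]
grip_width: 87.9
gripper_force: 0.0
```

{"api": "play_rows", "payload": {"steps": [[[-504, -264, -40], -0.58], [[-504, -264, -40], -0.58], [[-504, -264, -40], -0.58], [[-504, -264, -40], -0.58], [[-504, -264, -40], -0.58], [[-504, -264, -40], -0.58], [[-504, -264, -40], -0.58], [[-504, -264, -40], -0.58], [[-504, -264, -40], -0.58], [[-504, -264, -40], -0.58], [[-504, -264, -40], -0.58], [[-504, -264, -40], -0.58]]}}

```text
time_s: 12.05
position: [147.4, -440.3, 295.7]
tcp_rot: [-0.001, 0.652, 0.758, 0.001]
ft_force: [0.4, -0.2, -0.9]
grip_width: 87.7
gripper_force: 0.0
```

{"api": "play_rows", "payload": {"steps": [[[60, -60, 0], 0], [[60, -60, 0], 0], [[60, -60, 0], 0], [[60, -60, 0], 0], [[90, -65, 0], 0], [[120, -65, 0], 0], [[150, -65, 0], 0], [[180, -65, 0], 0], [[180, -65, 0], 0], [[180, -65, 0], 0]]}}

```text
time_s: 12.88
position: [58.4, -271.8, 296.9]
tcp_rot: [0.0, 0.651, 0.759, 0.0]
ft_force: [0.9, -1.0, 0.3]
grip_width: 87.9
gripper_force: 0.0
```

Run:
```python
from h import *
np.set_printoptions(precision=3,suppress=True)
s=readout.state();print(s["position"],s["joint_pos"],s["time_s"]);print(rot())
```

```text
[  58.411 -271.808  296.861] [-1.61  -0.23   1.969  0.001  1.402 -1.762] 12.8833
[[-0.151  0.988  0.001]
 [ 0.988  0.151 -0.   ]
 [-0.001  0.    -1.   ]]
```

Run:
```python
import numpy as np
D=[([.359,1.511],[199.24,-565.23,221.85]),([.176,1.615],[469.8,198.2,282.6]),([.353,1.715],[486.7,240.5,153.1]),([.275,1.614],[495.7,243.2,231.5]),([-.23,1.969],[58.41,-271.8,296.86])]
J1=[-1.347,.264,.332,.331,-1.61]
A=[];b=[]
for ((a,c),p),j in zip(D,J1):
    t=a+c
    print(-np.sin(j)*p[0]+np.cos(j)*p[1])
    A.append([1,np.sin(a),np.sin(t),np.cos(t),0]);b.append(np.cos(j)*p[0]+np.sin(j)*p[1])
    A.append([0,np.cos(a),np.cos(t),-np.sin(t),1]);b.append(p[2])
for cols in([0,1,2,3,4],[0,1,2,4],[1,2,4],[1,2,3,4]):
    M=np.array(A)[:,cols];x,*_=np.linalg.lstsq(M,np.array(b),rcond=None);print(cols,x.round(1),(M@x-b).round(2))
```

```text
68.82822796564766
68.74163616949896
68.73456047993739
68.90157368318671
69.01794888245148
[0, 1, 2, 3, 4] [ 3.000e-01  6.134e+02  4.342e+02  1.142e+02 -1.149e+02] [ 1.75  0.33  1.28  0.03  1.04 -0.   -4.25 -0.47  0.17  0.1 ]
[0, 1, 2, 4] [ -13.4  570.   421.7 -185.4] [-5.56  2.05 -7.35  1.02 15.76 -4.84 -5.95 -0.31  3.09  2.07]
[1, 2, 4] [ 568.2  408.1 -187.8] [-5.76  2.1  -7.52 -0.05 16.61 -2.32 -5.93 -0.06  3.47  0.32]
[1, 2, 3, 4] [ 613.4  434.5  114.1 -114.9] [ 1.75  0.33  1.28  0.06  1.03 -0.07 -4.25 -0.47  0.17  0.15]
```

{"api": "play_rows", "payload": {"steps": [[[0, 0, -480], 0], [[0, 0, -480], 0], [[0, 0, -480], 0], [[0, 0, -480], 0], [[0, 0, -480], 0], [[0, 0, -480], 0], [[0, 0, -480], 0], [[0, 0, -480], 0], [[0, 0, -480], 0], [[0, 0, -480], 0], [[0, 0, -480], 0], [[0, 0, -480], 0]]}}

```text
time_s: 13.88
position: [58.2, -274.6, 780.6]
tcp_rot: [0.002, 0.651, 0.759, -0.002]
ft_force: [-0.3, 0.3, 0.4]
grip_width: 87.7
gripper_force: 0.0
```

{"api": "play_rows", "payload": {"steps": [[[0, 0, -300], 0], [[0, 0, -300], 0], [[0, 0, -300], 0], [[0, 0, -300], 0], [[0, 0, -300], 0], [[0, 0, -300], 0], [[0, 0, -300], 0], [[0, 0, -300], 0], [[0, 0, -300], 0]]}}

```text
time_s: 14.63
position: [58.2, -277.8, 851.1]
tcp_rot: [0.01, 0.652, 0.758, -0.012]
ft_force: [1.0, -0.3, -0.6]
grip_width: 88.0
gripper_force: 0.0
```

Run:
```python
from h import *
np.set_printoptions(precision=3,suppress=True)
s=readout.state();print(s["position"],s["joint_pos"],s["time_s"]);print(rot())
```

```text
[  58.161 -277.787  851.145] [-1.609 -0.016  0.42  -0.     2.707 -1.761] 14.6333
[[-0.15   0.989 -0.001]
 [ 0.988  0.15  -0.031]
 [-0.031 -0.006 -1.   ]]
```

{"api": "play_rows", "payload": {"steps": [[[0, 0, -300], 0], [[0, 0, -300], 0], [[0, 0, -300], 0], [[0, 0, -300], 0], [[0, 0, -300], 0], [[0, 0, -300], 0], [[0, 0, -300], 0], [[0, 0, -300], 0], [[0, 0, -300], 0]]}}

```text
time_s: 15.38
position: [59.1, -277.8, 860.9]
tcp_rot: [0.02, 0.651, 0.758, -0.026]
ft_force: [0.5, 0.2, 0.3]
grip_width: 87.3
gripper_force: 0.0
```

Run:
```python
from h import *
np.set_printoptions(precision=3,suppress=True)
s=readout.state();print(s["position"],s["joint_pos"],s["time_s"]);print(rot())
```

```text
[  59.097 -277.798  860.869] [-1.605 -0.017  0.386 -0.001  2.707 -1.758] 15.3833
[[-0.15   0.989 -0.003]
 [ 0.987  0.15  -0.065]
 [-0.064 -0.013 -0.998]]
```

{"api": "play_rows", "payload": {"steps": [[[0, 0, 500], 1.5], [[0, 0, 500], 1.5], [[0, 0, 500], 1.5], [[0, 0, 500], 1.5], [[0, 0, 500], 1.5], [[0, 0, 500], 1.5], [[0, 0, 500], 1.5], [[0, 0, 500], 1.5], [[0, 0, 500], 1.5], [[0, 0, 500], 1.5], [[0, 0, 500], 1.5], [[0, 0, 500], 1.5]]}}

```text
time_s: 16.38
position: [57.7, -309.6, 366.0]
tcp_rot: [0.033, 0.993, 0.116, -0.005]
ft_force: [-0.5, -0.1, -0.1]
grip_width: 87.8
gripper_force: 0.0
```

{"api": "play_rows", "payload": {"steps": [[[456, -113, 0], 1.5], [[456, -113, 0], 1.5], [[456, -113, 0], 1.5], [[456, -113, 0], 1.5], [[456, -113, 0], 1.5], [[456, -113, 0], 1.5], [[456, -113, 0], 1.5], [[456, -113, 0], 1.5], [[456, -113, 0], 1.5], [[456, -113, 0], 1.5], [[456, -113, 0], 1.5], [[456, -113, 0], 1.5]]}}

```text
time_s: 17.38
position: [377.4, -146.3, 356.3]
tcp_rot: [0.03, 0.912, -0.409, 0.012]
ft_force: [0.2, -1.2, 0.1]
grip_width: 87.7
gripper_force: 0.0
```

Run:
```python
from h import *
np.set_printoptions(precision=3,suppress=True)
s=readout.state();print(s["position"],s["joint_pos"],s["time_s"]);print(rot())
```

```text
[ 377.364 -146.304  356.318] [-0.485 -0.056  1.691 -0.059  1.479  1.935] 17.3833
[[ 0.665 -0.747 -0.003]
 [-0.746 -0.663 -0.065]
 [ 0.047  0.046 -0.998]]
```

{"api": "play_rows", "payload": {"steps": [[[29, -108, 96], 1.0], [[29, -108, 96], 1.0], [[29, -108, 96], 1.0], [[29, -108, 96], 1.0], [[29, -108, 96], 1.0], [[29, -108, 96], 1.0], [[29, -108, 96], 1.0], [[29, -108, 96], 1.0], [[29, -108, 96], 1.0]]}}

```text
time_s: 18.13
position: [464.0, -131.5, 257.5]
tcp_rot: [-0.003, -0.619, 0.785, -0.015]
ft_force: [-0.2, 0.4, -0.3]
grip_width: 87.9
gripper_force: 0.0
```

{"api": "play_rows", "payload": {"steps": [[[0, 0, 0], 0.6], [[0, 0, 0], 0.6], [[0, 0, 0], 0.6], [[0, 0, 0], 0.6], [[0, 0, 0], 0.6], [[0, 0, 0], 0.6]]}}

```text
time_s: 18.63
position: [418.1, -182.6, 242.3]
tcp_rot: [0.089, -0.456, 0.886, 0.013]
ft_force: [-0.3, 0.1, 0.3]
grip_width: 87.6
gripper_force: 0.0
```

Run:
```python
from h import *
np.set_printoptions(precision=3,suppress=True)
s=readout.state();print(s["position"],s["joint_pos"],s["time_s"]);print(rot())
```

```text
[ 418.079 -182.623  242.258] [-0.712  0.087  1.844  0.189  1.173  2.979] 18.6333
[[-0.569 -0.809  0.146]
 [-0.805  0.584  0.103]
 [-0.169 -0.059 -0.984]]
```

```bash
cat >> h.py <<'E'
def sh(*t):
    s=readout.state(); print("shift",(rot().T@(np.array(t)-s["position"])).round(1).tolist())
def st():
    np.set_printoptions(precision=3,suppress=True)
    s=readout.state();M=rot();a=M[:,2]
    print("t",round(s["time_s"],1),"pos",s["position"].round(1),"j",s["joint_pos"],"w",round(s["grip_width"],1));print("a",a,"head",round(np.arctan2(a[1],a[0]),3),"down",round(np.degrees(np.arcsin(-a[2])),1),"ty",M[:,1],"tx",M[:,0])
E
python3 - <<'E'
from h import *
sh(500,150,300)
E
```

```text
shift [-324.1, 124.7, -10.5]
```

{"api": "play_rows", "payload": {"steps": [[[-324, 125, -10], 0], [[-324, 125, -10], 0], [[-324, 125, -10], 0], [[-324, 125, -10], 0], [[-324, 125, -10], 0], [[-324, 125, -10], 0], [[-324, 125, -10], 0], [[-324, 125, -10], 0], [[-324, 125, -10], 0], [[-324, 125, -10], 0]]}}

```text
time_s: 19.47
position: [366.8, -77.5, 234.8]
tcp_rot: [0.116, -0.473, 0.873, 0.022]
ft_force: [0.9, 0.3, 0.7]
grip_width: 88.2
gripper_force: 0.0
```

Run:
```python
from h import *
st()
```

```text
t 19.5 pos [366.8 -77.5 234.8] j [-0.637 -0.062  2.029  0.255  1.127  2.979] w 88.2
a [ 0.182  0.148 -0.972] head 0.683 down 76.4 ty [-0.831  0.552 -0.071] tx [-0.526 -0.82  -0.224]
```

Run:
```python
from h import *
sh(520,170,300)
```

```text
shift [-298.3, 4.8, 1.3]
```

{"api": "play_rows", "payload": {"steps": [[[-298, 5, 0], -1.0], [[-298, 5, 0], -1.0], [[-298, 5, 0], -1.0], [[-298, 5, 0], -1.0], [[-298, 5, 0], -1.0], [[-298, 5, 0], -1.0], [[-298, 5, 0], -1.0], [[-298, 5, 0], -1.0], [[-298, 5, 0], -1.0], [[-298, 5, 0], -1.0]]}}

```text
time_s: 20.3
position: [519.4, 169.8, 300.7]
tcp_rot: [-0.112, 0.833, -0.541, 0.036]
ft_force: [-0.0, -0.0, -0.1]
grip_width: 88.0
gripper_force: 0.0
```

Run:
```python
from h import *
st()
```

```text
t 20.3 pos [519.4 169.8 300.7] j [0.097 0.098 1.69  0.142 1.159 2.775] w 88.0
a [ 0.181  0.148 -0.972] head 0.686 down 76.5 ty [-0.893 -0.39  -0.226] tx [ 0.413 -0.909 -0.062]
```

{"api": "play_rows", "payload": {"steps": [[[0, 0, 0], 1.2], [[0, 0, 0], 1.2], [[0, 0, 0], 1.2], [[0, 0, 0], 1.2], [[0, 0, 0], 1.2], [[0, 0, 0], 1.2], [[0, 0, 0], 1.2], [[0, 0, 0], 1.2], [[0, 0, 0], 1.2], [[0, 0, 0], 1.2]]}}

```text
time_s: 21.13
position: [501.5, 113.6, 257.9]
tcp_rot: [0.246, -0.531, 0.807, 0.082]
ft_force: [-0.1, -0.0, 0.5]
grip_width: 87.9
gripper_force: 0.0
```

Run:
```python
from h import *
st()
```

```text
t 21.1 pos [501.5 113.6 257.9] j [-0.274  0.059  1.958  0.585  0.992  2.98 ] w 87.9
a [ 0.31   0.393 -0.866] head 0.903 down 60.0 ty [-0.897  0.423 -0.129] tx [-0.315 -0.816 -0.484]
```

Run:
```python
from h import *
sh(450,300,330)
```

```text
shift [-170.8, 115.8, -5.1]
```

{"api": "play_rows", "payload": {"steps": [[[-171, 116, -5], -0.8], [[-171, 116, -5], -0.8], [[-171, 116, -5], -0.8], [[-171, 116, -5], -0.8], [[-171, 116, -5], -0.8], [[-171, 116, -5], -0.8], [[-171, 116, -5], -0.8], [[-171, 116, -5], -0.8]]}}

```text
time_s: 21.8
position: [448.4, 301.4, 329.9]
tcp_rot: [-0.258, 0.805, -0.534, 0.021]
ft_force: [0.5, -0.8, 0.9]
grip_width: 88.1
gripper_force: 0.0
```

{"api": "play_rows", "payload": {"steps": [[[0, 0, 0], 1.2], [[0, 0, 0], 1.2], [[0, 0, 0], 1.2], [[0, 0, 0], 1.2], [[0, 0, 0], 1.2], [[0, 0, 0], 1.2], [[0, 0, 0], 1.2], [[0, 0, 0], 1.2], [[0, 0, 0], 1.2], [[0, 0, 0], 1.2]]}}

```text
time_s: 22.63
position: [448.9, 266.2, 271.9]
tcp_rot: [0.338, -0.453, 0.809, 0.164]
ft_force: [0.5, 0.1, 0.5]
grip_width: 87.8
gripper_force: 0.0
```

Run:
```python
from h import *
st()
sh(450,300,330)
```

```text
t 22.6 pos [448.9 266.2 271.9] j [-0.07  -0.012  2.164  0.976  0.807  2.98 ] w 87.8
a [ 0.397  0.572 -0.718] head 0.964 down 45.9 ty [-0.844  0.535 -0.04 ] tx [-0.361 -0.622 -0.695]
shift [-61.8, 14.8, -22.0]
```

Run:
```python
from h import *
sh(250,350,370)
```

```text
shift [-48.4, 208.7, -101.5]
```

{"api": "play_rows", "payload": {"steps": [[[-48, 209, -101], -0.9], [[-48, 209, -101], -0.9], [[-48, 209, -101], -0.9], [[-48, 209, -101], -0.9], [[-48, 209, -101], -0.9], [[-48, 209, -101], -0.9], [[-48, 209, -101], -0.9], [[-48, 209, -101], -0.9], [[-48, 209, -101], -0.9]]}}

```text
time_s: 23.38
position: [251.0, 346.7, 367.9]
tcp_rot: [-0.377, 0.762, -0.526, -0.004]
ft_force: [0.7, -1.2, 0.7]
grip_width: 87.4
gripper_force: 0.0
```

Run:
```python
from h import *
st()
```

```text
t 23.4 pos [251.  346.7 367.9] j [ 0.451 -0.448  2.171  0.517  0.789  2.98 ] w 87.4
a [ 0.391  0.579 -0.716] head 0.977 down 45.7 ty [-0.805 -0.163 -0.571] tx [ 0.447 -0.799 -0.402]
```

{"api": "play_rows", "payload": {"steps": [[[0, 0, 0], 1.4], [[0, 0, 0], 1.4], [[0, 0, 0], 1.4], [[0, 0, 0], 1.4], [[0, 0, 0], 1.4], [[0, 0, 0], 1.4], [[0, 0, 0], 1.4], [[0, 0, 0], 1.4], [[0, 0, 0], 1.4], [[0, 0, 0], 1.4], [[0, 0, 0], 1.4]]}}

```text
time_s: 24.3
position: [231.2, 288.3, 354.9]
tcp_rot: [0.391, -0.446, 0.773, 0.225]
ft_force: [-0.4, -0.3, 0.8]
grip_width: 87.7
gripper_force: 0.0
```

Run:
```python
from h import *
st()
```

```text
t 24.3 pos [231.2 288.3 354.9] j [-0.746 -0.657  2.363  0.91   1.666  2.899] w 87.7
a [ 0.404  0.697 -0.592] head 1.045 down 36.3 ty [-0.866  0.501 -0.001] tx [-0.296 -0.513 -0.806]
```

Run:
```python
from h import *
sh(363,30,190)
```

```text
shift [226.5, -243.1, -29.0]
```

{"api": "play_rows", "payload": {"steps": [[[226, -243, -29], -1.5], [[226, -243, -29], -1.5], [[226, -243, -29], -1.5], [[226, -243, -29], -1.5], [[226, -243, -29], -1.5], [[226, -243, -29], -1.5], [[226, -243, -29], -1.5], [[226, -243, -29], -1.5], [[226, -243, -29], -1.5], [[226, -243, -29], -1.5], [[226, -243, -29], -1.5], [[226, -243, -29], -1.5]]}}

```text
time_s: 25.3
position: [366.3, 27.5, 190.3]
tcp_rot: [-0.448, 0.813, -0.37, 0.046]
ft_force: [0.2, 0.3, 0.7]
grip_width: 87.8
gripper_force: 0.0
```

{"api": "play_rows", "payload": {"steps": [[[0, 0, 0], -1.5], [[0, 0, 0], -1.5], [[0, 0, 0], -1.5], [[0, 0, 0], -1.5], [[0, 0, 0], -1.5], [[0, 0, 0], -1.5], [[0, 0, 0], -1.5], [[0, 0, 0], -1.5], [[0, 0, 0], -1.5], [[0, 0, 0], -1.5], [[0, 0, 0], -1.5], [[0, 0, 0], -1.5]]}}

```text
time_s: 26.3
position: [365.1, 30.1, 192.2]
tcp_rot: [-0.295, 0.846, 0.285, 0.339]
ft_force: [0.2, 0.3, 0.2]
grip_width: 87.8
gripper_force: 0.0
```

{"api": "play_rows", "payload": {"steps": [[[0, 0, 0], -1.5], [[0, 0, 0], -1.5], [[0, 0, 0], -1.5], [[0, 0, 0], -1.5], [[0, 0, 0], -1.5], [[0, 0, 0], -1.5], [[0, 0, 0], -1.5], [[0, 0, 0], -1.5], [[0, 0, 0], -1.5], [[0, 0, 0], -1.5], [[0, 0, 0], -1.5], [[0, 0, 0], -1.5]]}}

```text
time_s: 27.3
position: [365.1, 30.2, 192.2]
tcp_rot: [0.015, 0.425, 0.785, 0.45]
ft_force: [0.2, 0.0, -0.4]
grip_width: 88.0
gripper_force: 0.0
```

Run:
```python
from h import *
st()
```

```text
t 27.3 pos [365.1  30.2 192.2] j [-1.06   0.304  2.304  0.815  1.26  -2.2  ] w 88.0
a [ 0.406  0.693 -0.595] head 1.041 down 36.5 ty [0.654 0.234 0.719] tx [-0.638  0.681  0.358]
```

{"api": "play_rows", "payload": {"steps": [[[0, 0, 0], -1.7], [[0, 0, 0], -1.7], [[0, 0, 0], -1.7], [[0, 0, 0], -1.7], [[0, 0, 0], -1.7], [[0, 0, 0], -1.7], [[0, 0, 0], -1.7], [[0, 0, 0], -1.7], [[0, 0, 0], -1.7], [[0, 0, 0], -1.7], [[0, 0, 0], -1.7], [[0, 0, 0], -1.7]]}}

```text
time_s: 28.3
position: [397.5, 57.7, 243.4]
tcp_rot: [0.206, -0.139, 0.922, 0.298]
ft_force: [0.5, -0.2, 0.3]
grip_width: 87.9
gripper_force: 0.0
```

Run:
```python
from h import *
st()
```

```text
t 28.3 pos [397.5  57.7 243.4] j [-0.756  0.078  2.14   0.737  1.281 -2.975] w 87.9
a [ 0.297  0.606 -0.738] head 1.115 down 47.6 ty [-0.378  0.784  0.492] tx [-0.877 -0.133 -0.462]
```

```bash
cat > kin.py <<'E'
import numpy as np
from scipy.optimize import least_squares
from scipy.spatial.transform import Rotation as R
lo=np.array([-2.97,-1.01,.21,-.96,.2,-2.98]);hi=np.array([2.97,2.36,2.38,4.11,2.71,2.98])
P=dict(L2=613.4,L3=434.5,o=114.1,d=69.,Lt=350.,hl=-114.9)
def fk(q,P=P):
    j=q;Rb=R.from_euler('z',j[0]).as_matrix()
    t=j[1]+j[2]
    w=np.array([P['L2']*np.sin(j[1])+P['L3']*np.sin(t)+P['o']*np.cos(t),P['d'],P['hl']+P['Lt']+P['L2']*np.cos(j[1])+P['L3']*np.cos(t)-P['o']*np.sin(t)])
    M=Rb@R.from_euler('y',t).as_matrix()@R.from_euler('z',j[3]).as_matrix()@R.from_euler('y',j[4]).as_matrix()@R.from_euler('z',j[5]+np.pi/2).as_matrix()
    return Rb@w+P['Lt']*M[:,2],M
def ik(q0,p,M,wp):
    def f(q):
        a,B=fk(q); return np.r_[wp*(a-p)/1000,R.from_matrix(M@B.T).as_rotvec()]
    return least_squares(f,np.clip(q0,lo+1e-4,hi-1e-4),bounds=(lo,hi)).x
E
python3 - <<'E'
from kin import *
import kin
np.set_printoptions(precision=3,suppress=True)
D=[([-0.274,0.059,1.958,0.585,0.992,2.98],[501.5,113.6,257.9],[.31,.393,-.866]),([-0.07,-0.012,2.164,0.976,0.807,2.98],[448.9,266.2,271.9],[.397,.572,-.718]),([0.451,-0.448,2.171,0.517,0.789,2.98],[251,346.7,367.9],[.391,.579,-.716]),([-0.746,-0.657,2.363,0.91,1.666,2.899],[231.2,288.3,354.9],[.404,.697,-.592]),([-1.06,0.304,2.304,0.815,1.26,-2.2],[365.1,30.2,192.2],[.406,.693,-.595]),([-0.756,0.078,2.14,0.737,1.281,-2.975],[397.5,57.7,243.4],[.297,.606,-.738]),([-1.347,.359,1.511,0,1.272,-.115],[199.24,-565.23,221.85],[0,0,-1]),([.264,.176,1.615,0,1.351,.196],[469.8,198.2,282.6],[0,0,-1]),([-1.609,-.016,.42,0,2.707,-1.761],[58.2,-277.8,851.1],[0,-.031,-1])]
ks=['L2','L3','o','d','Lt','hl']
def f(x):
    PP=dict(zip(ks,x)); o=[]
    for q,p,a in D:
        b,M=fk(np.array(q),PP);o+=list(b-p)+list(50*(M[:,2]-a))
    return o
s=least_squares(f,[P[k] for k in ks]);print(dict(zip(ks,s.x.round(1))));print(np.array(f(s.x)).reshape(-1,6).round(1))
for k,v in zip(ks,s.x): kin.P[k]=v
q0=np.array(D[4][0]);p,M=fk(q0);T=M@R.from_euler('z',-1.7).as_matrix()
for wp in(.5,1,2,4,8):
    q=ik(q0,p,T,wp);a,B=fk(q);print(wp,q,a,B[:,2])
E
```

```text
{'L2': np.float64(610.7), 'L3': np.float64(433.6), 'o': np.float64(112.1), 'd': np.float64(68.8), 'Lt': np.float64(381.5), 'hl': np.float64(-114.6)}
[[ 0.1  0.1  0.2  0.  -0.   0. ]
 [ 0.1  0.1  0.1 -0.  -0.   0. ]
 [-0.  -0.  -0.4 -0.1 -0.  -0. ]
 [ 0.  -0.   0.  -0.   0.  -0. ]
 [-0.3  0.3 -0.  -0.   0.  -0. ]
 [-0.1 -0.1 -0.1 -0.  -0.  -0. ]
 [ 0.1 -0.3  0.5 -0.   0.   0. ]
 [ 0.1  0.1  0.  -0.  -0.   0. ]
 [ 0.1  0.  -0.3 -0.1  0.   0. ]]
0.5 [-0.461 -0.23   2.093  0.936  1.335 -2.98 ] [401.749 210.746 393.249] [ 0.401  0.675 -0.619]
1 [-0.488 -0.174  2.097  0.872  1.294 -2.98 ] [410.529 178.22  356.344] [ 0.383  0.631 -0.675]
2 [-0.55  -0.071  2.118  0.738  1.212 -2.98 ] [407.741 112.76  281.687] [ 0.325  0.54  -0.776]
4 [-0.614  0.007  2.147  0.618  1.142 -2.98 ] [384.957  58.814 221.917] [ 0.253  0.466 -0.848]
8 [-0.643  0.034  2.162  0.568  1.115 -2.98 ] [370.895  38.226 200.107] [ 0.22   0.438 -0.871]
```

```bash
sed -i "s/^P=.*/P=dict(L2=610.7,L3=433.6,o=112.1,d=68.8,Lt=381.5,hl=-114.6)/" kin.py
cat > srch.py <<'E'
from kin import *
np.set_printoptions(precision=3,suppress=True)
q5=np.array([-1.06,0.304,2.304,0.815,1.26,-2.2]);p,M=fk(q5)
for wp in(2,3,4):
  for ro in(-1.3,-1.5,-1.7):
    q=ik(q5,p,M@R.from_euler('z',ro).as_matrix(),wp);a,B=fk(q);print(wp,ro,q,a.round(),B[:,2])
u=np.array([-.15,.989,0])
def tgt(e,k,roll=0):
    a=u*np.cos(e)-np.array([0,0,np.sin(e)]);y=k*np.array([.989,.15,0]);x=np.cross(y,a);return np.c_[x,y,a]
for e in(25,30,35,40):
  for k in(1,-1):
    for nm,pt in(("p0",(583,150,38)),("p1",(505,140,38)),("p2",(427,130,38)),("tray",(418,-260,25))):
      best=None
      for s in range(30):
        rng=np.random.default_rng(s);q=ik(lo+(hi-lo)*rng.random(6),np.array(pt,float),tgt(np.radians(e),k),3.)
        aa,B=fk(q);err=np.linalg.norm(aa-pt)+500*np.linalg.norm(B-tgt(np.radians(e),k))
        if best is None or err<best[0]-.5: best=(err,q)
      print(e,k,nm,round(best[0],1),best[1])
E
python3 srch.py
```

```text
2 -1.3 [-0.807  0.092  2.155  0.782  1.313 -2.98 ] [400.  57. 251.] [ 0.332  0.638 -0.694]
2 -1.5 [-0.687  0.012  2.125  0.766  1.281 -2.98 ] [408.  82. 269.] [ 0.321  0.596 -0.736]
2 -1.7 [-0.55  -0.071  2.118  0.738  1.212 -2.98 ] [408. 113. 282.] [ 0.325  0.54  -0.776]
3 -1.3 [-0.822  0.122  2.172  0.738  1.274 -2.98 ] [387.  45. 226.] [ 0.302  0.62  -0.724]
3 -1.5 [-0.714  0.053  2.145  0.703  1.235 -2.98 ] [393.  59. 235.] [ 0.282  0.564 -0.776]
3 -1.7 [-0.591 -0.018  2.136  0.659  1.166 -2.98 ] [395.  77. 241.] [ 0.279  0.49  -0.826]
4 -1.3 [-0.83   0.137  2.182  0.715  1.253 -2.98 ] [379.  40. 213.] [ 0.285  0.611 -0.738]
4 -1.5 [-0.729  0.073  2.156  0.671  1.212 -2.98 ] [383.  48. 219.] [ 0.26   0.548 -0.795]
4 -1.7 [-0.614  0.006  2.148  0.618  1.142 -2.98 ] [385.  59. 222.] [ 0.253  0.466 -0.848]
25 1 p0 0.3 [-0.397  0.959  1.565  0.888  1.5   -1.052]
25 1 p1 0.3 [-0.464  0.923  1.737  0.844  1.438 -1.179]
25 1 p2 0.3 [-0.548  0.903  1.897  0.787  1.367 -1.306]
25 1 tray 0.3 [-0.998  1.051  1.297  0.399  1.868 -1.26 ]
25 -1 p0 0.3 [-0.397  0.959  1.565  0.888  1.5    2.089
[... 842 characters left out ...]
 1.711 -1.254]
35 -1 p0 0.3 [-0.353  0.86   1.607  0.822  1.369  2.163]
35 -1 p1 0.3 [-0.417  0.815  1.782  0.798  1.305  2.041]
35 -1 p2 0.3 [-0.497  0.785  1.946  0.764  1.236  1.915]
35 -1 tray 0.3 [-0.98   0.946  1.387  0.361  1.711  1.888]
40 1 p0 0.3 [-0.326  0.813  1.626  0.784  1.304 -0.933]
40 1 p1 0.3 [-0.386  0.764  1.802  0.77   1.239 -1.053]
40 1 p2 0.3 [-0.465  0.728  1.968  0.747  1.171 -1.179]
40 1 tray 0.3 [-0.967  0.894  1.434  0.342  1.63  -1.247]
40 -1 p0 0.3 [-0.326  0.813  1.626  0.784  1.304  2.209]
40 -1 p1 0.3 [-0.386  0.764  1.802  0.77   1.239  2.088]
40 -1 p2 0.3 [-0.465  0.728  1.968  0.747  1.171  1.963]
40 -1 tray 0.3 [-0.967  0.894  1.434  0.342  1.63   1.895]
```

```bash
cat > plan.py <<'E'
from kin import *
import sys
from h import readout
np.set_printoptions(precision=3,suppress=True)
q=np.array(readout.state()["joint_pos"]);p0,M0=fk(q)
e=np.radians(31);g=np.array([-.15*np.cos(e),.989*np.cos(e),-np.sin(e)])
rng=np.random.default_rng(int(sys.argv[1]));res=[]
box=np.array([[330,-330,180],[600,320,420]])
for i in range(int(sys.argv[2])):
    p1=box[0]+(box[1]-box[0])*rng.random(3); r1=rng.uniform(-1.5,1.5) if i%2 else rng.uniform(-6,6)
    M1=M0@R.from_euler('z',r1).as_matrix()
    try:
        qa=ik(q,p1,M1,3.)
    except Exception: continue
    a,B=fk(qa)
    if np.linalg.norm(a-p1)>3 or np.linalg.norm(B-M1)>.01: continue
    dp=rng.normal(size=3)*100*(rng.random()<.6); ro=rng.uniform(-1.45,1.45)
    qb=ik(qa,a+dp,B@R.from_euler('z',ro).as_matrix(),2.5);c,C=fk(qb)
    if c[2]<120: continue
    ang=np.degrees(np.arccos(np.clip(C[:,2]@g,-1,1)))
    res.append((ang,p1.round(),round(r1,2),(B.T@dp).round(),round(ro,2),c.round(),C[:,2],qb))
res.sort(key=lambda x:x[0])
print("now",np.degrees(np.arccos(M0[:,2]@g)).round(1),len(res))
for x in res[:6]: print(*x)
E
timeout 500 python3 plan.py 1 1500
```

```text
now 31.2 800
9.741877042033574 [ 578. -304.  331.] -0.15 [0. 0. 0.] -1.21 [ 684. -331.  494.] [ 0.024  0.812 -0.583] [-0.834  0.925  0.21   1.108  2.46  -2.98 ]
12.692638387685324 [ 505. -287.  317.] 0.01 [  55. -140.    2.] -1.06 [ 636. -469.  354.] [ 0.09   0.831 -0.548] [-0.987  1.084  0.21   0.988  2.448 -2.98 ]
20.90695579864571 [ 553. -244.  398.] -0.09 [-87. -80. -18.] -0.86 [ 729. -336.  490.] [ 0.127  0.686 -0.717] [-0.796  0.873  0.21   0.909  2.333 -2.98 ]
26.7814984969699 [389.  43. 181.] 1.34 [117. -97.  72.] -0.99 [312. 123. 148.] [ 0.185  0.616 -0.766] [-0.695  0.196  2.38   0.76   1.034 -2.81 ]
29.150528592240434 [339.  69. 289.] 0.37 [101. -91.  79.] 0.92 [282.  48. 160.] [ 0.256  0.617 -0.744] [-1.057  0.18   2.38   0.61   1.165 -2.069]
29.407823246551185 [ 463. -324.  355.] 0.26 [0. 0. 0.] -0.68 [ 517. -314.  400.] [ 0.225  0.591 -0.775] [-0.996  0.435  1.166  0.576  1.929 -2.98 ]
```

```bash
nproc
cat > beam.py <<'E'
from kin import *
import sys
from multiprocessing import Pool
from h import readout
np.set_printoptions(precision=3,suppress=True)
e=np.radians(31);g=np.array([-.15*np.cos(e),.989*np.cos(e),-np.sin(e)])
box=np.array([[300,-350,160],[620,320,450]])
def ang(C): return np.degrees(np.arccos(np.clip(C[:,2]@g,-1,1)))
def trial(arg):
    q,seed=arg;rng=np.random.default_rng(seed);p0,M0=fk(q);out=[]
    for i in range(12):
        p1=box[0]+(box[1]-box[0])*rng.random(3); sgn=rng.choice([-1,1])
        # go to the limit: choose roll so that j6 lands near limit
        M1=M0; qa=ik(q,p1,M0,3.)
        a,B=fk(qa)
        if np.linalg.norm(a-p1)>5 or np.linalg.norm(B-M0)>.02:
            continue
        r1=sgn*2.9-qa[5]; qa=qa.copy();qa[5]=sgn*2.9;a,B=fk(qa)
        dp=rng.normal(size=3)*60*(rng.random()<.5); ro=sgn*rng.uniform(.3,1.2)
        qb=ik(qa,a+dp,B@R.from_euler('z',ro).as_matrix(),2.5);c,C=fk(qb)
        if c[2]<130 or np.abs(qb-qa)[:5].max()>.6: continue
        out.append((ang(C),qb,(p1.round(),round(r1,2),(B.T@dp).round(),round(ro,2),c.round(),C[:,2].round(3))))
    return out
if __name__=="__main__":
    q=np.array(readout.state()["joint_pos"]);beam=[(99,q,[])];rngs=0
    with Pool() as P:
        for st in range(4):
            jobs=[];par=[]
            for b in beam:
                for k in range(80//len(beam)+4): jobs.append((b[1],rngs));par.append(b);rngs+=1
            res=P.map(trial,jobs);new=[(o[0],o[1],pb[2]+[o[2]]) for pb,r in zip(par,res) for o in r]
            new.sort(key=lambda x:x[0]);beam=new[:8];print(st,len(new),[round(x[0],1) for x in beam],flush=True)
    for x in beam[:2]:
        print(x[0],x[1]); [print("  ",*s) for s in x[2]]
E
time OMP_NUM_THREADS=1 timeout 560 python3 beam.py
```

```text
4
0 634 [np.float64(25.9), np.float64(26.7), np.float64(26.7), np.float64(26.8), np.float64(27.0), np.float64(27.4), np.float64(27.7), np.float64(28.0)]
1 305 [np.float64(21.1), np.float64(21.2), np.float64(21.8), np.float64(21.8), np.float64(22.7), np.float64(22.7), np.float64(22.8), np.float64(23.5)]
2 442 [np.float64(14.2), np.float64(14.6), np.float64(16.5), np.float64(17.8), np.float64(18.4), np.float64(18.4), np.float64(18.7), np.float64(18.9)]
3 369 [np.float64(9.1), np.float64(9.4), np.float64(10.1), np.float64(12.2), np.float64(13.2), np.float64(13.3), np.float64(13.6), np.float64(13.7)]
9.135360334026425 [-0.824  0.695  0.704  0.906  2.317 -2.98 ]
   [ 594. -336.  289.] -0.05 [0. 0. 0.] -0.65 [ 676. -339.  354.] [ 0.169  0.624 -0.763]
   [352. 317. 449.] 5.24 [ 14. -85.  84.] 0.82 [445. 338. 333.] [ 0.251  0.769 -0.587]
   [ 379. -319.  289.] -5.28 [0. 0. 0.] -0.76 [ 480. -329.  376.] [ 0.172  0.779 -0.603]
   [ 531. -225.  382.] -0.0 [0. 0. 0.] -0.76 [ 628. -253.  485.] [ 0.023  0.826 -0.563]
9.424325621757104 [-0.685  0.65   0.811  0.853  2.172 -2.98 ]
   [399. 239. 230.] 5.61 [ -1.  35. -54.] 0.77 [378. 190. 213.] [ 0.334  0.731 -0.595]
   [ 460. -271.  171.] -5.88 [  35.  -92. -114.] -0.73 [ 500. -445.  226.] [ 0.23   0.765 -0.601]
   [ 616. -290.  181.] 0.02 [0. 0. 0.] -0.62 [ 699. -310.  235.] [ 0.103  0.79  -0.605]
   [ 612. -155.  395.] 0.02 [0. 0. 0.] -0.54 [ 674. -156.  460.] [ 0.004  0.799 -0.601]
real	0m23.800s
user	1m22.751s
sys	0m0.153s
```

```bash
python3 - <<'E'
from h import *
for p,z in(((458,500),0),((470,345),0),((480,295),130),((380,300),100),((225,395),26),((300,425),26),((356,345),26),((290,333),26),((268,374),14),((322,384),14)): print(p,atz("side",(p[0]/1.5,p[1]/1.5),z).round())
E
sed -i 's/\[620,320,450\]/[500,320,450]/; s/if c\[2\]<130/if c[2]<150 or c[0]>570/' beam.py
OMP_NUM_THREADS=1 timeout 560 python3 beam.py
```

```text
(458, 500) [ 718. -487.    0.]
(470, 345) [ 713. -107.    0.]
(480, 295) [ 722. -158.  130.]
(380, 300) [ 550. -155.  100.]
(225, 395) [ 353. -378.   26.]
(300, 425) [ 488. -421.   26.]
(356, 345) [ 515. -194.   26.]
(290, 333) [ 387. -179.   26.]
(268, 374) [ 389. -295.   14.]
(322, 384) [ 485. -303.   14.]
0 458 [np.float64(24.6), np.float64(24.8), np.float64(25.7), np.float64(25.9), np.float64(26.9), np.float64(27.5), np.float64(27.6), np.float64(28.1)]
1 395 [np.float64(17.5), np.float64(20.8), np.float64(20.9), np.float64(21.3), np.float64(21.5), np.float64(21.6), np.float64(21.6), np.float64(21.7)]
2 503 [np.float64(12.9), np.float64(15.4), np.float64(16.0), np.float64(16.3), np.float64(16.4), np.float64(16.5), np.float64(18.0), np.float64(18.4)]
3 254 [np.float64(8.2), np.float64(11.7), np.float64(12.9), np.float64(13.0), np.float64(13.8), np.float64(13.9), np.float64(14.1), np.float64(14.2)]
8.162482152709213 [-1.058  0.602  0.732  0.818  2.548 -2.98 ]
   [301. 316. 277.] 5.2 [0. 0. 0.] 1.16 [383. 313. 197.] [ 0.285  0.754 -0.592]
   [ 319. -295.  161.] -5.69 [-16.  28.  54.] -0.65 [ 420. -234.  203.] [ 0.153  0.706 -0.691]
   [ 310. -189.  352.] 0.08 [ 55. -76. -93.] -0.8 [ 394. -287.  451.] [ 0.094  0.709 -0.699]
   [ 437. -304.  382.] 0.08 [103.  60. -10.] -0.78 [ 451. -343.  547.] [ 0.004  0.824 -0.566]
11.730973200280154 [-0.914  0.559  0.82   0.744  2.363 -2.98 ]
   [301. 316. 277.] 5.2 [0. 0. 0.] 1.16 [383. 313. 197.] [ 0.285  0.754 -0.592]
   [ 319. -295.  161.] -5.69 [-16.  28.  54.] -0.65 [ 420. -234.  203.] [ 0.153  0.706 -0.691]
   [ 310. -189.  352.] 0.08 [ 55. -76. -93.] -0.8 [ 394. -287.  451.] [ 0.094  0.709 -0.699]
   [ 434. -269.  411.] 0.06 [0. 0. 0.] -0.73 [ 529. -276.  512.] [ 0.01   0.766 -0.643]
```

```bash
sed -i 's/\[500,320,450\]/[600,320,520]/; s/if c\[2\]<150 or c\[0\]>570/if c[2]<(300 if c[0]>480 else 180) or c[0]>690/; s/sgn=rng.choice(\[-1,1\])/sgn=-1;p1[2]=max(p1[2],300 if p1[0]>480 else 180)/' beam.py
OMP_NUM_THREADS=1 timeout 560 python3 beam.py; python3 -c "
from h import *
st();sh(594,-336,320)"
```

```text
0 600 [np.float64(21.9), np.float64(23.0), np.float64(23.5), np.float64(23.5), np.float64(24.2), np.float64(24.7), np.float64(24.7), np.float64(25.0)]
1 157 [np.float64(23.9), np.float64(24.9), np.float64(25.7), np.float64(25.7), np.float64(25.8), np.float64(26.0), np.float64(26.3), np.float64(26.6)]
2 68 [np.float64(25.8), np.float64(27.1), np.float64(27.3), np.float64(27.5), np.float64(27.9), np.float64(28.2), np.float64(28.8), np.float64(29.1)]
3 40 [np.float64(31.2), np.float64(33.2), np.float64(33.7), np.float64(33.8), np.float64(33.9), np.float64(34.1), np.float64(34.5), np.float64(35.4)]
31.21942030403753 [ 0.141  0.227  1.145  0.509  1.552 -2.98 ]
   [ 455. -272.  453.] -0.07 [0. 0. 0.] -0.78 [ 546. -263.  562.] [ 0.176  0.648 -0.741]
   [584. -52. 482.] 0.04 [-49. -73. -16.] -0.39 [690. -69. 527.] [ 0.133  0.638 -0.759]
   [580. 176. 448.] 0.05 [0. 0. 0.] -0.32 [588. 202. 470.] [ 0.118  0.576 -0.809]
   [595. 269. 457.] -0.01 [-65.  -3.   1.] -0.44 [615. 345. 513.] [ 0.121  0.51  -0.852]
33.244187488436054 [ 0.128  0.275  1.243  0.485  1.416 -2.98 ]
   [ 455. -272.  453.] -0.07 [0. 0. 0.] -0.78 [ 546. -263.  562.] [ 0.176  0.648 -0.741]
   [584. -52. 482.] 0.04 [-49. -73. -16.] -0.39 [690. -69. 527.] [ 0.133  0.638 -0.759]
   [396. 304. 323.] 0.08 [-43. -47.  18.] -0.32 [459. 338. 339.] [ 0.134  0.577 -0.806]
   [584. 209. 481.] 0.08 [-45. -31. 112.] -0.45 [644. 329. 435.] [ 0.139  0.482 -0.865]
t 28.3 pos [397.5  57.7 243.4] j [-0.756  0.078  2.14   0.737  1.281 -2.975] w 87.9
a [ 0.297  0.606 -0.738] head 1.115 down 47.6 ty [-0.378  0.784  0.492] tx [-0.877 -0.133 -0.462]
shift [-155.3, -345.4, -236.7]
```

```bash
sed -i 's/sgn=-1;p1/sgn=rng.choice([-1,1]);p1/; s/^def ang.*/def ang(C):\n    a=C[:,2]; return abs(np.degrees(np.arctan2(a[1],a[0])-1.72))*.85+max(0,abs(np.degrees(np.arcsin(-a[2]))-31)-4)/; s/range(4)/range(5)/; s/80\/\/len(beam)+4/400\/\/len(beam)/; s/new\[:8\]/new[:16]/' beam.py
time OMP_NUM_THREADS=1 timeout 570 python3 beam.py
```

```text
0 2649 [np.float64(23.7), np.float64(24.9), np.float64(25.6), np.float64(27.7), np.float64(27.8), np.float64(28.0), np.float64(28.5), np.float64(29.0), np.float64(29.1), np.float64(29.3), np.float64(29.7), np.float64(29.8), np.float64(29.9), np.float64(29.9), np.float64(29.9), np.float64(29.9)]
1 1270 [np.float64(14.7), np.float64(16.2), np.float64(17.4), np.float64(17.5), np.float64(17.8), np.float64(18.0), np.float64(18.5), np.float64(18.7), np.float64(18.7), np.float64(18.8), np.float64(19.1), np.float64(19.5), np.float64(20.7), np.float64(20.8), np.float64(21.0), np.float64(21.1)]
2 944 [np.float64(2.9), np.float64(5.5), np.float64(5.7), np.float64(7.2), np.float64(8.8), np.float64(9.1), np.float64(9.9), np.float64(10.2), np.float64(10.6), np.float64(10.8), np.float64(11.1), np.float64(11.7), np.float64(11.9), np.float64(12.1), np.float64(12.1), np.float64(12.1)]
3 162 [np.float64(4.5), np.float64(7.3), np.float64(7.3), np.float64(7.8), np.float64(8.0), np.float64(9.2), np.float64(9.3), np.float64(10.0), np.float64(10.1), np.float64(10.2), np.float64(10.5), np.float64(10.6), np.f
[... 694 characters left out ...]
] 5.71 [-34. -12. 125.] 0.38 [519. 418. 328.] [ 0.059  0.861 -0.505]
   [ 368. -311.  456.] 0.33 [-71. -28.  11.] 1.1 [ 215. -321.  433.] [-0.148  0.858 -0.492]
1.6176457233093944 [-0.587  0.648  0.958  0.857  2.124 -2.98 ]
   [308. 189. 228.] 5.78 [-61.  48. -36.] 1.07 [365. 143. 190.] [ 0.313  0.826 -0.468]
   [302. -66. 180.] -5.88 [144. -50. -13.] -0.57 [244. -38. 199.] [ 0.111  0.76  -0.64 ]
   [ 474. -226.  406.] -0.46 [0. 0. 0.] -0.73 [ 565. -233.  507.] [ 0.009  0.798 -0.602]
   [516. 311. 412.] 5.71 [-34. -12. 125.] 0.38 [519. 418. 328.] [ 0.059  0.861 -0.505]
   [546. -79. 300.] -5.56 [0. 0. 0.] -0.94 [665. -66. 421.] [-0.098  0.837 -0.538]
real	2m13.643s
user	8m9.308s
sys	0m0.158s
```

```bash
python3 -c "
from h import *
sh(308,189,228)"
```

```text
shift [68.2, 129.2, 64.3]
```

{"api": "play_rows", "payload": {"steps": [[[68, 129, 64], 1.45], [[68, 129, 64], 1.45], [[68, 129, 64], 1.45], [[68, 129, 64], 1.45], [[68, 129, 64], 1.45], [[68, 129, 64], 1.45], [[68, 129, 64], 1.45], [[68, 129, 64], 1.45], [[68, 129, 64], 1.45], [[68, 129, 64], 1.45], [[68, 129, 64], 1.45], [[68, 129, 64], 1.45]]}}

```text
time_s: 29.3
position: [309.6, 187.9, 230.5]
tcp_rot: [-0.047, 0.512, 0.78, 0.358]
ft_force: [0.8, -0.5, 1.0]
grip_width: 88.0
gripper_force: 0.0
```

{"api": "play_rows", "payload": {"steps": [[[0, 0, 0], 1.45], [[0, 0, 0], 1.45], [[0, 0, 0], 1.45], [[0, 0, 0], 1.45], [[0, 0, 0], 1.45], [[0, 0, 0], 1.45], [[0, 0, 0], 1.45], [[0, 0, 0], 1.45], [[0, 0, 0], 1.45], [[0, 0, 0], 1.45], [[0, 0, 0], 1.45], [[0, 0, 0], 1.45]]}}

```text
time_s: 30.3
position: [309.6, 187.9, 230.5]
tcp_rot: [-0.273, 0.9, 0.244, 0.237]
ft_force: [0.2, 0.4, -0.6]
grip_width: 87.5
gripper_force: 0.0
```

{"api": "play_rows", "payload": {"steps": [[[0, 0, 0], 1.45], [[0, 0, 0], 1.45], [[0, 0, 0], 1.45], [[0, 0, 0], 1.45], [[0, 0, 0], 1.45], [[0, 0, 0], 1.45], [[0, 0, 0], 1.45], [[0, 0, 0], 1.45], [[0, 0, 0], 1.45], [[0, 0, 0], 1.45], [[0, 0, 0], 1.45], [[0, 0, 0], 1.45]]}}

```text
time_s: 31.3
position: [309.6, 187.9, 230.4]
tcp_rot: [-0.361, 0.836, -0.414, -0.003]
ft_force: [0.3, 0.4, 0.0]
grip_width: 87.9
gripper_force: 0.0
```

{"api": "play_rows", "payload": {"steps": [[[0, 0, 0], 1.43], [[0, 0, 0], 1.43], [[0, 0, 0], 1.43], [[0, 0, 0], 1.43], [[0, 0, 0], 1.43], [[0, 0, 0], 1.43], [[0, 0, 0], 1.43], [[0, 0, 0], 1.43], [[0, 0, 0], 1.43], [[0, 0, 0], 1.43], [[0, 0, 0], 1.43], [[0, 0, 0], 1.43]]}}

```text
time_s: 32.3
position: [309.6, 187.9, 230.5]
tcp_rot: [0.27, -0.36, 0.86, 0.239]
ft_force: [-0.9, 0.5, 0.6]
grip_width: 87.9
gripper_force: 0.0
```

{"api": "play_rows", "payload": {"steps": [[[-61, 48, -36], 1.07], [[-61, 48, -36], 1.07], [[-61, 48, -36], 1.07], [[-61, 48, -36], 1.07], [[-61, 48, -36], 1.07], [[-61, 48, -36], 1.07], [[-61, 48, -36], 1.07], [[-61, 48, -36], 1.07], [[-61, 48, -36], 1.07], [[-61, 48, -36], 1.07]]}}

```text
time_s: 33.13
position: [209.0, 209.9, 302.9]
tcp_rot: [0.212, -0.038, 0.927, 0.307]
ft_force: [-1.4, -0.3, -3.1]
grip_width: 87.8
gripper_force: 0.0
```

```bash
python3 -c "
from h import *
st();sh(302,-66,180)"
```

```text
t 33.1 pos [209.  209.9 302.9] j [-1.912 -0.816  2.375  0.21   2.324  2.802] w 87.8
a [ 0.369  0.585 -0.722] head 1.009 down 46.2 ty [-0.201  0.809  0.553] tx [-0.908  0.059 -0.416]
shift [-49.5, -309.8, -38.4]
```

```bash
cat > emu.py <<'E'
from kin import *
np.set_printoptions(precision=3,suppress=True)
def row(q,p,M,wp,sc=True):
    a,B=fk(q);dp=p-a;w=R.from_matrix(M@B.T).as_rotvec()
    n1=np.linalg.norm(dp)/41.7;n2=np.linalg.norm(w)/.125
    if sc: k=1/max(1,n1,n2);k1=k2=k
    else: k1,k2=1/max(1,n1),1/max(1,n2)
    q2=ik(q,a+k1*dp,R.from_rotvec(k2*w).as_matrix()@B,wp)
    d=q2-q;lim=.7*np.array([2.39,2.39,3.14,3.14,3.14,3.14])/12
    return q+d/max(1,np.max(np.abs(d)/lim))
def push(q,dp,ro,n,wp,sc=True):
    a,B=fk(q);p=a+B@np.array(dp);M=B@R.from_euler('z',ro).as_matrix()
    for i in range(n): q=row(q,p,M,wp,sc)
    return q
E
cat > cal.py <<'E'
from emu import *
def qof(p,wxyz,guess):
    M=R.from_quat(list(wxyz[1:])+[wxyz[0]]).as_matrix(); return ik(np.array(guess),np.array(p),M,20.)
T={'A':([0.097,0.098,1.69,0.142,1.159,2.775],(0,0,0),1.2,10,[-0.274,0.059,1.958,0.585,0.992,2.98]),
'B':([-1.06,.304,2.304,.815,1.26,-2.2],(0,0,0),-1.7,12,[-.756,.078,2.14,.737,1.281,-2.975]),
'C':([0.451,-0.448,2.171,0.517,0.789,2.98],(0,0,0),1.4,11,[-.746,-.657,2.363,.91,1.666,2.899]),
'F':([-1.609,-.016,.42,0,2.707,-1.761],(0,0,-300),0,9,[-1.605,-.017,.386,-.001,2.707,-1.758]),
'E':(qof((464,-131.5,257.5),(-.003,-.619,.785,-.015),[-.4,.1,1.8,0,1.2,2.9]),(0,0,0),.6,6,[-0.712,0.087,1.844,0.189,1.173,2.979]),
'D':(qof((309.6,187.9,230.5),(.27,-.36,.86,.239),[-.5,-.2,2.2,.8,1.2,2.9]),(-61,48,-36),1.07,10,[-1.912,-.816,2.375,.21,2.324,2.802])}
for sc in(True,False):
  for wp in(1,2,3,5,8):
    print(sc,wp,{k:float(np.abs(push(np.array(v[0],float),v[1],v[2],v[3],wp,sc)-v[4]).max().round(2)) for k,v in T.items()})
print(T['D'][0])
E
time timeout 500 python3 cal.py
```

```text
True 1 {'A': 0.21, 'B': 0.12, 'C': 0.21, 'F': 0.02, 'E': 0.12, 'D': 0.29}
True 2 {'A': 0.06, 'B': 0.04, 'C': 0.1, 'F': 0.17, 'E': 0.02, 'D': 0.96}
True 3 {'A': 0.02, 'B': 0.02, 'C': 0.16, 'F': 0.19, 'E': 0.04, 'D': 1.02}
True 5 {'A': 0.05, 'B': 0.06, 'C': 0.39, 'F': 0.92, 'E': 0.07, 'D': 1.06}
True 8 {'A': 0.07, 'B': 0.08, 'C': 0.45, 'F': 0.37, 'E': 0.09, 'D': 1.12}
False 1 {'A': 0.25, 'B': 0.11, 'C': 0.17, 'F': 0.02, 'E': 0.21, 'D': 0.1}
False 2 {'A': 0.04, 'B': 0.03, 'C': 0.08, 'F': 0.01, 'E': 0.04, 'D': 0.18}
False 3 {'A': 0.06, 'B': 0.06, 'C': 0.4, 'F': 0.07, 'E': 0.07, 'D': 1.1}
False 5 {'A': 0.08, 'B': 0.08, 'C': 0.45, 'F': 0.53, 'E': 0.09, 'D': 1.14}
False 8 {'A': 0.08, 'B': 0.08, 'C': 0.47, 'F': 0.49, 'E': 0.1, 'D': 1.15}
[-0.562 -0.124  2.376  0.822  1.151  2.906]
real	0m6.531s
user	0m6.958s
sys	0m0.080s
```

```bash
cat >> cal.py <<'E'
print('---')
for wp in(1.6,1.8,2,2.2,2.4):
    print(wp,{k:float(np.abs(push(np.array(v[0],float),v[1],v[2],v[3],wp,False)-v[4]).max().round(3)) for k,v in T.items()})
E
sed -i '/^for sc/,/^    print(sc/d' cal.py
sed -i 's/^from kin import \*/from emu import */; s/qb=ik(qa,a+dp,B@R.from_euler(.z.,ro).as_matrix(),2.5)/qb=push(qa,B.T@dp,ro,8,2.,False)/; s/\[-1,1\]);p1/[-1,1]) if rng.random()<.25 else np.sign(q[5]);p1/; s/uniform(.3,1.2)/uniform(.3,1.)/; s/400/300/' beam.py
python3 cal.py; OMP_NUM_THREADS=1 timeout 570 python3 beam.py
```

```text
[-0.562 -0.124  2.376  0.822  1.151  2.906]
---
1.6 {'A': 0.014, 'B': 0.009, 'C': 0.06, 'F': 0.004, 'E': 0.022, 'D': 0.014}
1.8 {'A': 0.023, 'B': 0.017, 'C': 0.047, 'F': 0.004, 'E': 0.018, 'D': 0.025}
2 {'A': 0.038, 'B': 0.032, 'C': 0.081, 'F': 0.013, 'E': 0.038, 'D': 0.178}
2.2 {'A': 0.046, 'B': 0.041, 'C': 0.132, 'F': 0.022, 'E': 0.049, 'D': 0.916}
2.4 {'A': 0.052, 'B': 0.048, 'C': 0.307, 'F': 0.033, 'E': 0.057, 'D': 1.062}
0 0 []
1 0 []
2 0 []
3 0 []
4 0 []
```

```bash
cat > t.py <<'E'
from emu import *
from h import readout
q=np.array(readout.state()["joint_pos"]);a,B=fk(q)
for p in((400,-100,300),(350,-150,350),(300,-250,350),(450,-250,400),(400,100,300)):
    for r1 in(0,-2,-4,-5.5):
        x=push(q,B.T@(np.array(p)-a)/2,r1/4,12,1.65,False)
        for k in range(3):
            c,C=fk(x); x=push(x,C.T@(np.array(p)-c),r1/4,12,1.65,False)
        c,C=fk(x);print(p,r1,x,c.round(),C[:,2])
E
python3 t.py
```

```text
(400, -100, 300) 0 [-1.247  0.177  2.077  0.74   1.498  2.98 ] [ 378. -102.  272.] [ 0.507  0.602 -0.617]
(400, -100, 300) -2 [-1.061  0.122  1.923  0.653  1.536  1.394] [ 400. -100.  300.] [ 0.369  0.585 -0.722]
(400, -100, 300) -4 [-1.061  0.122  1.923  0.653  1.536 -0.606] [ 400. -100.  300.] [ 0.369  0.585 -0.722]
(400, -100, 300) -5.5 [-1.061  0.121  1.923  0.653  1.535 -2.025] [ 400. -100.  300.] [ 0.369  0.585 -0.723]
(350, -150, 350) 0 [-1.405  0.112  1.959  0.627  1.706  2.98 ] [ 320. -152.  324.] [ 0.49   0.593 -0.639]
(350, -150, 350) -2 [-1.221  0.083  1.827  0.587  1.731  1.353] [ 350. -150.  350.] [ 0.369  0.585 -0.722]
(350, -150, 350) -4 [-1.221  0.083  1.827  0.587  1.731 -0.647] [ 350. -150.  350.] [ 0.369  0.585 -0.722]
(350, -150, 350) -5.5 [-1.221  0.083  1.827  0.587  1.73  -2.119] [ 350. -150.  350.] [ 0.369  0.585 -0.722]
(300, -250, 350) 0 [-1.485  0.204  1.765  0.55   1.816  2.98 ] [ 284. -249.  338.] [ 0.458  0.586 -0.668]
(300, -250, 350) -2 [-1.384  0.193  1.693  0.509  1.832  1.231] [ 300. -250.  350.] [ 0.369  0.585 -0.722]
(300, -250, 350) -4 [-1.384  
[... 328 characters left out ...]
 1.486  0.652  1.81   1.541] [ 450. -250.  400.] [ 0.369  0.585 -0.722]
(450, -250, 400) -4 [-1.114  0.252  1.486  0.652  1.81  -0.459] [ 450. -250.  400.] [ 0.369  0.585 -0.722]
(450, -250, 400) -5.5 [-1.114  0.252  1.486  0.651  1.81  -1.918] [ 450. -250.  400.] [ 0.369  0.585 -0.722]
(400, 100, 300) 0 [-2.781 -1.01   2.38  -0.477  2.469  1.649] [285. 151. 302.] [ 0.513  0.499 -0.699]
(400, 100, 300) -2 [-2.781 -1.01   2.38  -0.477  2.468 -0.351] [285. 151. 302.] [ 0.512  0.499 -0.699]
(400, 100, 300) -4 [-2.765 -1.01   2.38  -0.42   2.508 -2.209] [298. 143. 305.] [ 0.545  0.475 -0.691]
(400, 100, 300) -5.5 [-2.596 -1.01   2.38  -0.092  2.593 -2.98 ] [325. 138. 309.] [ 0.602  0.421 -0.679]
```

```bash
sed -i 's/8,2.,False/8,1.65,False/; s/q=np.array(readout.state()\["joint_pos"\]);beam/q=np.array([float(v) for v in sys.argv[1].split(",")]);beam/; s/beam\[:2\]/beam[:3]/; s/if rng.random()<.25/if rng.random()<.4/' beam.py
OMP_NUM_THREADS=1 timeout 570 python3 beam.py " -1.221,0.083,1.827,0.587,1.731,1.353"
```

```text
0 2396 [np.float64(32.7), np.float64(33.0), np.float64(33.1), np.float64(33.2), np.float64(33.3), np.float64(33.4), np.float64(34.1), np.float64(34.2), np.float64(34.5), np.float64(34.6), np.float64(34.7), np.float64(34.7), np.float64(34.8), np.float64(34.8), np.float64(34.9), np.float64(34.9)]
1 1781 [np.float64(28.7), np.float64(29.1), np.float64(29.2), np.float64(29.3), np.float64(29.4), np.float64(29.5), np.float64(29.8), np.float64(30.0), np.float64(30.1), np.float64(30.1), np.float64(30.2), np.float64(30.4), np.float64(30.5), np.float64(30.6), np.float64(30.9), np.float64(31.1)]
2 391 [np.float64(25.5), np.float64(25.8), np.float64(26.5), np.float64(27.0), np.float64(27.6), np.float64(27.7), np.float64(28.0), np.float64(28.1), np.float64(28.2), np.float64(28.2), np.float64(28.3), np.float64(28.4), np.float64(28.6), np.float64(28.7), np.float64(28.7), np.float64(28.7)]
3 1659 [np.float64(18.4), np.float64(20.3), np.float64(20.4), np.float64(21.2), np.float64(21.2), np.float64(21.3), np.float64(21.7), np.float64(21.7), np.float64(21.8), np.float64(21.8), np.float64(22.0), np.floa
[... 1178 characters left out ...]
[ 0.315  0.787 -0.531]
   [ 405. -293.  388.] 0.02 [0. 0. 0.] -0.99 [ 513. -320.  520.] [ 0.247  0.805 -0.54 ]
   [ 557. -110.  488.] 0.08 [0. 0. 0.] -0.61 [ 645. -103.  630.] [ 0.197  0.805 -0.56 ]
19.055158377481277 [-0.365  0.164  1.809  1.039  1.471  2.98 ]
   [353. 296. 394.] 0.5 [0. 0. 0.] 0.94 [350. 248. 327.] [ 0.409  0.691 -0.595]
   [318. 262. 328.] -0.08 [-25.  15.  37.] 0.93 [416. 282. 250.] [ 0.377  0.802 -0.463]
   [359. -95. 225.] -5.74 [  5. -63. -90.] -0.62 [ 435. -203.  321.] [ 0.315  0.787 -0.531]
   [ 582. -298.  324.] -0.15 [16.  8.  2.] -0.99 [ 681. -341.  431.] [ 0.189  0.817 -0.544]
   [492. 219. 511.] 5.79 [-10. -56.  54.] 0.37 [528. 222. 405.] [ 0.207  0.839 -0.503]
```

```bash
python3 -c "
from h import *
sh(350,-150,350)"
```

```text
shift [-168.7, -293.4, -192.7]
```

```bash
cat > beam2.py <<'E'
from emu import *
import sys
from multiprocessing import Pool
np.set_printoptions(precision=3,suppress=True)
box=np.array([[150,-450,180],[600,320,650]])
def cost(C):
    a=C[:,2]; h=np.degrees(np.arctan2(a[1],a[0])-1.72);h=(h+180)%360-180
    return abs(h)*.85+max(0,abs(np.degrees(np.arcsin(-a[2]))-31)-4)
def ok(c,q):
    r=np.hypot(c[0],c[1])
    return c[2]>(300 if c[0]>480 else 170) and c[0]<690 and c[0]>0 and r>270 and -1.9<q[0]<1.2 and c[1]<400 and c[1]>-600
def trial(arg):
    q,seed=arg;rng=np.random.default_rng(seed);p0,M0=fk(q);out=[]
    for i in range(10):
        p1=box[0]+(box[1]-box[0])*rng.random(3)
        if not ok(p1,q): continue
        qa=ik(q,p1,M0,3.);a,B=fk(qa)
        if np.linalg.norm(a-p1)>5 or np.linalg.norm(B-M0)>.02 or not ok(a,qa): continue
        j6=rng.choice([-2.93,2.93,qa[5]])
        r1=j6-qa[5];qa=qa.copy();qa[5]=j6;a,B=fk(qa)
        dp=(rng.normal(size=3)*rng.choice([0,60,250])).round(); ro=round(rng.uniform(-1.45,1.45),2)
        qb=qa;T=B@R.from_euler('z',ro).as_matrix();p=a+B@dp;good=True;n=int(rng.integers(4,13))
        for k in range(n):
            qb=row(qb,p,T,1.65,False);c,C=fk(qb)
            if not ok(c,qb): good=False;break
        if not good: continue
        out.append((cost(C),qb,(p1.round(),"r1",round(r1,2),"dp",dp,"ro",ro,"n",n,"->",c.round(),C[:,2].round(3),qb)))
    return out
if __name__=="__main__":
    q=np.array([float(v) for v in sys.argv[1].split(",")]);beam=[(99,q,[])];rngs=int(sys.argv[2])
    with Pool() as P:
        for st in range(int(sys.argv[3])):
            jobs=[];par=[]
            for b in beam:
                for k in range(int(sys.argv[4])//len(beam)): jobs.append((b[1],rngs));par.append(b);rngs+=1
            res=P.map(trial,jobs,chunksize=4);new=[(o[0],o[1],pb[2]+[o[2]]) for pb,r in zip(par,res) for o in r]+(beam if st else [])
            new.sort(key=lambda x:x[0]);beam=new[:25];print(st,len(new),[round(float(x[0]),1) for x in beam][::4],flush=True)
    for x in beam[:2]:
        print(x[0],x[1]); [print("  ",*s) for s in x[2]]
E
OMP_NUM_THREADS=1 timeout 575 python3 beam2.py " -1.221,0.083,1.827,0.587,1.731,1.353" 0 4 700
```

```text
0 4544 [26.1, 29.8, 31.7, 32.1, 33.1, 33.7, 34.2]
1 1726 [19.5, 23.7, 25.3, 25.8, 26.1, 26.7, 26.9]
2 764 [15.0, 17.0, 18.9, 20.9, 21.5, 22.5, 23.1]
3 1003 [11.1, 12.7, 14.2, 14.6, 15.1, 16.0, 16.3]
11.063964739879461 [-0.852  0.702  0.21   1.462  2.491 -2.98 ]
   [ 594. -331.  478.] r1 -4.77 dp [-0. -0.  0.] ro -1.22 n 9 -> [ 669. -336.  610.] [ 0.222  0.679 -0.7  ] [-0.877  0.742  0.21   1.047  2.368 -2.98 ]
   [437. 193. 639.] r1 5.87 dp [ 0. -0. -0.] ro 1.29 n 5 -> [410. 137. 573.] [ 0.274  0.755 -0.595] [-0.663 -0.179  1.649  0.932  1.883  2.98 ]
   [ 515. -294.  324.] r1 -5.33 dp [103. -93. -11.] ro -1.29 n 7 -> [ 624. -428.  363.] [ 0.151  0.798 -0.583] [-0.987  0.903  0.548  0.838  2.277 -2.98 ]
   [ 564. -221.  549.] r1 -0.07 dp [ 0. -0.  0.] ro -0.95 n 10 -> [ 608. -241.  704.] [ 0.066  0.84  -0.539] [-0.852  0.702  0.21   1.462  2.491 -2.98 ]
11.194529986836054 [-0.754  0.567  0.21   1.511  2.446 -2.98 ]
   [ 594. -331.  478.] r1 -4.77 dp [-0. -0.  0.] ro -1.22 n 9 -> [ 669. -336.  610.] [ 0.222  0.679 -0.7  ] [-0.877  0.742  0.21   1.047  2.368 -2.98 ]
   [437. 193. 639.] r1 5.87 dp [ 0. -0. -0.] ro 1.29 n 5 -> [410. 137. 573.] [ 0.274  0.755 -0.595] [-0.663 -0.179  1.649  0.932  1.883  2.98 ]
   [ 515. -294.  324.] r1 -5.33 dp [103. -93. -11.] ro -1.29 n 7 -> [ 624. -428.  363.] [ 0.151  0.798 -0.583] [-0.987  0.903  0.548  0.838  2.277 -2.98 ]
   [ 540. -101.  628.] r1 -0.22 dp [ 0.  0. -0.] ro -0.95 n 10 -> [ 591. -126.  793.] [ 0.066  0.816 -0.574] [-0.754  0.567  0.21   1.511  2.446 -2.98 ]
```

{"api": "play_rows", "payload": {"steps": [[[-168, -293, -193], -1.45], [[-168, -293, -193], -1.45], [[-168, -293, -193], -1.45], [[-168, -293, -193], -1.45], [[-168, -293, -193], -1.45], [[-168, -293, -193], -1.45], [[-168, -293, -193], -1.45], [[-168, -293, -193], -1.45], [[-168, -293, -193], -1.45], [[-168, -293, -193], -1.45], [[-168, -293, -193], -1.45], [[-168, -293, -193], -1.45]]}}

```text
time_s: 34.13
position: [353.6, -157.1, 352.6]
tcp_rot: [0.357, -0.614, 0.696, 0.104]
ft_force: [0.4, 0.1, 0.2]
grip_width: 87.6
gripper_force: 0.0
```

```bash
python3 -c "
from h import *
st();sh(594,-331,478)"
```

```text
t 34.1 pos [ 353.6 -157.1  352.6] j [-1.219  0.091  1.809  0.589  1.735  1.996] w 87.6
a [ 0.37   0.583 -0.723] head 1.006 down 46.3 ty [-0.929  0.224 -0.294] tx [ 0.01  -0.781 -0.625]
shift [59.8, -299.2, -103.3]
```

{"api": "play_rows", "payload": {"steps": [[[60, -299, -103], -1.4], [[60, -299, -103], -1.4], [[60, -299, -103], -1.4], [[60, -299, -103], -1.4], [[60, -299, -103], -1.4], [[60, -299, -103], -1.4], [[60, -299, -103], -1.4], [[60, -299, -103], -1.4], [[60, -299, -103], -1.4], [[60, -299, -103], -1.4], [[60, -299, -103], -1.4], [[60, -299, -103], -1.4]]}}

```text
time_s: 35.13
position: [591.7, -324.3, 475.0]
tcp_rot: [-0.342, 0.918, -0.136, 0.148]
ft_force: [0.7, -0.2, 0.2]
grip_width: 87.9
gripper_force: 0.0
```

{"api": "play_rows", "payload": {"steps": [[[0, 0, 0], -1.4], [[0, 0, 0], -1.4], [[0, 0, 0], -1.4], [[0, 0, 0], -1.4], [[0, 0, 0], -1.4], [[0, 0, 0], -1.4], [[0, 0, 0], -1.4], [[0, 0, 0], -1.4], [[0, 0, 0], -1.4], [[0, 0, 0], -1.4], [[0, 0, 0], -1.4], [[0, 0, 0], -1.4]]}}

```text
time_s: 36.13
position: [591.9, -323.2, 475.9]
tcp_rot: [-0.166, 0.79, 0.487, 0.333]
ft_force: [-0.3, 0.9, -0.1]
grip_width: 87.6
gripper_force: 0.0
```

{"api": "play_rows", "payload": {"steps": [[[0, 0, 0], -1.4], [[0, 0, 0], -1.4], [[0, 0, 0], -1.4], [[0, 0, 0], -1.4], [[0, 0, 0], -1.4], [[0, 0, 0], -1.4], [[0, 0, 0], -1.4], [[0, 0, 0], -1.4], [[0, 0, 0], -1.4], [[0, 0, 0], -1.4], [[0, 0, 0], -1.4], [[0, 0, 0], -1.4]]}}

```text
time_s: 37.13
position: [592.3, -322.5, 476.2]
tcp_rot: [0.087, 0.29, 0.882, 0.361]
ft_force: [0.8, -0.6, -0.4]
grip_width: 87.6
gripper_force: 0.0
```

{"api": "play_rows", "payload": {"steps": [[[0, 0, 0], -1.2], [[0, 0, 0], -1.2], [[0, 0, 0], -1.2], [[0, 0, 0], -1.2], [[0, 0, 0], -1.2], [[0, 0, 0], -1.2], [[0, 0, 0], -1.2], [[0, 0, 0], -1.2], [[0, 0, 0], -1.2], [[0, 0, 0], -1.2]]}}

```text
time_s: 37.97
position: [592.6, -322.1, 476.4]
tcp_rot: [0.276, -0.259, 0.892, 0.249]
ft_force: [-0.6, 0.2, 0.3]
grip_width: 87.7
gripper_force: 0.0
```

{"api": "play_rows", "payload": {"steps": [[[0, 0, 0], -1.22], [[0, 0, 0], -1.22], [[0, 0, 0], -1.22], [[0, 0, 0], -1.22], [[0, 0, 0], -1.22], [[0, 0, 0], -1.22], [[0, 0, 0], -1.22], [[0, 0, 0], -1.22], [[0, 0, 0], -1.22]]}}

```text
time_s: 38.72
position: [672.4, -333.8, 603.8]
tcp_rot: [0.309, -0.536, 0.75, 0.234]
ft_force: [-0.5, -0.7, 0.8]
grip_width: 88.1
gripper_force: 0.0
```

```bash
date; python3 -c "
from h import *
st();sh(437,193,639)"
```

```text
Wed Dec  2 19:54:31 UTC 2026
t 38.7 pos [ 672.4 -333.8  603.8] j [-0.87   0.747  0.216  1.04   2.367 -2.971] w 88.1
a [ 0.213  0.683 -0.699] head 1.268 down 44.4 ty [-0.949  0.316  0.019] tx [-0.234 -0.659 -0.715]
shift [-317.1, 390.4, 284.8]
```

```bash
ls -l --time-sort --time-style=full-iso h.py pics | tail -2; OMP_NUM_THREADS=1 timeout 300 python3 beam2.py " -0.87,0.747,0.216,1.04,2.367,-2.971" 9000 3 600;date
```

```text
0 239 [21.1, 23.0, 24.9, 26.0, 26.9, 28.9, 29.3]
1 2952 [11.3, 14.8, 16.4, 17.2, 17.8, 18.1, 18.4]
2 199 [4.6, 13.7, 14.6, 15.0, 15.9, 16.2, 16.2]
4.632026424897554 [-0.723  0.753  0.21   1.35   2.493 -2.98 ]
   [546. 203. 612.] r1 5.84 dp [27. 68. 84.] ro 0.66 n 4 -> [494. 210. 478.] [ 0.236  0.739 -0.63 ] [-0.344 -0.023  1.704  0.889  1.528  2.98 ]
   [ 462. -290.  350.] r1 -5.28 dp [ 56. -37. -31.] ro -1.33 n 8 -> [ 562. -383.  459.] [ 0.133  0.78  -0.612] [-1.007  0.719  0.674  0.815  2.328 -2.98 ]
   [ 579. -170.  486.] r1 0.02 dp [0. 0. 0.] ro -1.37 n 11 -> [ 657. -188.  653.] [-0.045  0.825 -0.564] [-0.723  0.753  0.21   1.35   2.493 -2.98 ]
9.818075273074754 [-1.092  0.73   0.21   1.787  2.669 -2.98 ]
   [417. 271. 554.] r1 5.85 dp [-78. 365. 227.] ro 1.14 n 6 -> [231. 285. 361.] [ 0.235  0.762 -0.603] [-0.553 -0.445  2.293  0.883  1.599  2.98 ]
   [ 347. -412.  359.] r1 -5.39 dp [-0.  0. -0.] ro -1.15 n 10 -> [ 457. -522.  491.] [ 0.157  0.829 -0.537] [-1.203  0.903  0.301  1.068  2.61  -2.98 ]
   [ 534. -317.  621.] r1 0.0 dp [ 22.  52. -65.] ro -1.34 n 8 -> [ 455. -358.  717.] [ 0.037  0.894 -0.446] [-1.092  0.73   0.21   1.787  2.669 -2.98 ]
Wed Dec  2 19:56:16 UTC 2026ls: unrecognized option '--time-sort'
Try 'ls --help' for more information.
```

{"api": "play_rows", "payload": {"steps": [[[-280, 246, 284], 1.45], [[-280, 246, 284], 1.45], [[-280, 246, 284], 1.45], [[-280, 246, 284], 1.45], [[-280, 246, 284], 1.45], [[-280, 246, 284], 1.45], [[-280, 246, 284], 1.45], [[-280, 246, 284], 1.45], [[-280, 246, 284], 1.45], [[-280, 246, 284], 1.45], [[-280, 246, 284], 1.45], [[-280, 246, 284], 1.45]]}}

```text
time_s: 39.72
position: [559.2, 128.5, 611.2]
tcp_rot: [0.078, 0.097, 0.918, 0.378]
ft_force: [-0.9, -0.1, 1.3]
grip_width: 87.9
gripper_force: 0.0
```

{"api": "play_rows", "payload": {"steps": [[[38, 55, 50], 1.45], [[38, 55, 50], 1.45], [[38, 55, 50], 1.45], [[38, 55, 50], 1.45], [[38, 55, 50], 1.45], [[38, 55, 50], 1.45], [[38, 55, 50], 1.45], [[38, 55, 50], 1.45], [[38, 55, 50], 1.45], [[38, 55, 50], 1.45], [[38, 55, 50], 1.45], [[38, 55, 50], 1.45]]}}

```text
time_s: 40.72
position: [541.9, 204.9, 610.2]
tcp_rot: [-0.192, 0.682, 0.621, 0.334]
ft_force: [0.8, -0.5, 0.2]
grip_width: 87.9
gripper_force: 0.0
```

{"api": "play_rows", "payload": {"steps": [[[0, 0, 0], 1.45], [[0, 0, 0], 1.45], [[0, 0, 0], 1.45], [[0, 0, 0], 1.45], [[0, 0, 0], 1.45], [[0, 0, 0], 1.45], [[0, 0, 0], 1.45], [[0, 0, 0], 1.45], [[0, 0, 0], 1.45], [[0, 0, 0], 1.45], [[0, 0, 0], 1.45], [[0, 0, 0], 1.45]]}}

```text
time_s: 41.72
position: [541.9, 204.8, 610.2]
tcp_rot: [-0.365, 0.923, 0.012, 0.122]
ft_force: [-0.1, 0.4, -0.7]
grip_width: 87.8
gripper_force: 0.0
```

```bash
python3 -c "
from h import *
st();sh(546,203,612)"
```

```text
t 41.7 pos [541.9 204.8 610.2] j [-0.265  0.015  1.3    0.801  1.718  1.448] w 87.8
a [ 0.217  0.677 -0.703] head 1.261 down 44.7 ty [ 0.112 -0.733 -0.671] tx [ 0.97  -0.066  0.235]
shift [4.5, 0.6, -1.6]
```

{"api": "play_rows", "payload": {"steps": [[[0, 0, 0], 1.48], [[0, 0, 0], 1.48], [[0, 0, 0], 1.48], [[0, 0, 0], 1.48], [[0, 0, 0], 1.48], [[0, 0, 0], 1.48], [[0, 0, 0], 1.48], [[0, 0, 0], 1.48], [[0, 0, 0], 1.48], [[0, 0, 0], 1.48], [[0, 0, 0], 1.48], [[0, 0, 0], 1.48]]}}

```text
time_s: 42.72
position: [541.9, 204.8, 610.2]
tcp_rot: [-0.352, 0.69, -0.613, -0.156]
ft_force: [-0.3, -0.2, 0.6]
grip_width: 88.1
gripper_force: 0.0
```

{"api": "play_rows", "payload": {"steps": [[[27, 68, 84], 0.66], [[27, 68, 84], 0.66], [[27, 68, 84], 0.66], [[27, 68, 84], 0.66]]}}

```text
time_s: 43.05
position: [487.6, 213.4, 472.0]
tcp_rot: [0.349, -0.555, 0.716, 0.241]
ft_force: [-0.6, 0.3, -0.1]
grip_width: 87.6
gripper_force: 0.0
```

```bash
python3 -c "
from h import *
st();sh(462,-290,350)"
```

```text
t 43.0 pos [487.6 213.4 472. ] j [-0.335 -0.031  1.717  0.877  1.519  2.98 ] w 87.6
a [ 0.232  0.732 -0.64 ] head 1.264 down 39.8 ty [-0.963  0.268 -0.042] tx [-0.14  -0.626 -0.767]
shift [412.2, -105.0, -296.6]
```

{"api": "play_rows", "payload": {"steps": [[[371, -95, -267], -1.4], [[371, -95, -267], -1.4], [[371, -95, -267], -1.4], [[371, -95, -267], -1.4], [[371, -95, -267], -1.4], [[371, -95, -267], -1.4], [[371, -95, -267], -1.4], [[371, -95, -267], -1.4], [[371, -95, -267], -1.4], [[371, -95, -267], -1.4], [[371, -95, -267], -1.4], [[371, -95, -267], -1.4]]}}

```text
time_s: 44.05
position: [471.2, -246.4, 367.0]
tcp_rot: [-0.422, 0.886, -0.189, 0.046]
ft_force: [0.2, -0.2, -0.2]
grip_width: 88.2
gripper_force: 0.0
```

{"api": "play_rows", "payload": {"steps": [[[17, 39, -30], -1.4], [[17, 39, -30], -1.4], [[17, 39, -30], -1.4], [[17, 39, -30], -1.4], [[17, 39, -30], -1.4], [[17, 39, -30], -1.4], [[17, 39, -30], -1.4], [[17, 39, -30], -1.4], [[17, 39, -30], -1.4], [[17, 39, -30], -1.4], [[17, 39, -30], -1.4], [[17, 39, -30], -1.4]]}}

```text
time_s: 45.05
position: [468.7, -292.8, 356.9]
tcp_rot: [-0.294, 0.798, 0.427, 0.307]
ft_force: [-0.3, 0.1, 0.2]
grip_width: 87.5
gripper_force: 0.0
```

{"api": "play_rows", "payload": {"steps": [[[0, 0, 0], -1.4], [[0, 0, 0], -1.4], [[0, 0, 0], -1.4], [[0, 0, 0], -1.4], [[0, 0, 0], -1.4], [[0, 0, 0], -1.4], [[0, 0, 0], -1.4], [[0, 0, 0], -1.4], [[0, 0, 0], -1.4], [[0, 0, 0], -1.4], [[0, 0, 0], -1.4], [[0, 0, 0], -1.4]]}}

```text
time_s: 46.05
position: [468.9, -292.6, 357.0]
tcp_rot: [-0.027, 0.335, 0.841, 0.423]
ft_force: [-0.4, 0.0, -0.7]
grip_width: 87.8
gripper_force: 0.0
```

```bash
python3 -c "
from h import *
st();sh(462,-290,350)"
python3 - <<'E'
from emu import *
from h import readout
q=np.array(readout.state()["joint_pos"])
q[5]=-2.93;q=push(q,(56,-37,-31),-1.33,8,1.65,False);print(q,fk(q)[0],fk(q)[1][:,2])
E
```

```text
t 46.0 pos [ 468.9 -292.6  357. ] j [-1.087  0.483  1.314  0.637  1.959 -1.843] w 87.8
a [ 0.238  0.731 -0.64 ] head 1.255 down 39.8 ty [0.587 0.416 0.694] tx [-0.773  0.541  0.33 ]
shift [4.4, -7.8, 4.7]
[-1.004  0.735  0.622  0.832  2.349 -2.98 ] [ 567.817 -390.108  466.834] [ 0.13   0.776 -0.618]
```

Roll to the limit and push; then continue with the next planned push.

{"api": "play_rows", "payload": {"steps": [[[0, 0, 0], -1.09], [[0, 0, 0], -1.09], [[0, 0, 0], -1.09], [[0, 0, 0], -1.09], [[0, 0, 0], -1.09], [[0, 0, 0], -1.09], [[0, 0, 0], -1.09], [[0, 0, 0], -1.09], [[0, 0, 0], -1.09], [[0, 0, 0], -1.09]]}}

```text
time_s: 46.88
position: [469.0, -292.4, 357.0]
tcp_rot: [0.196, -0.148, 0.893, 0.376]
ft_force: [-0.1, 0.6, -0.5]
grip_width: 87.8
gripper_force: 0.0
```

{"api": "play_rows", "payload": {"steps": [[[56, -37, -31], -1.33], [[56, -37, -31], -1.33], [[56, -37, -31], -1.33], [[56, -37, -31], -1.33], [[56, -37, -31], -1.33], [[56, -37, -31], -1.33], [[56, -37, -31], -1.33], [[56, -37, -31], -1.33]]}}

```text
time_s: 47.55
position: [566.5, -389.5, 468.5]
tcp_rot: [0.244, -0.359, 0.822, 0.368]
ft_force: [0.3, -0.5, -0.0]
grip_width: 88.2
gripper_force: 0.0
```

```bash
cat > ref.py <<'E'
from beam2 import *
from h import readout,st
st();q=np.array(readout.state()["joint_pos"])
with Pool() as P:
    res=[o for r in P.map(trial,[(q,50000+i) for i in range(int(sys.argv[1]))],chunksize=8) for o in r]
res.sort(key=lambda o:o[0])
for o in res[:5]: print(round(o[0],1),*o[2])
E
OMP_NUM_THREADS=1 timeout 300 python3 ref.py 800; python3 -c "
from h import *
sh(579,-170,486)"
```

```text
t 47.5 pos [ 566.5 -389.5  468.5] j [-1.009  0.731  0.632  0.841  2.346 -2.969] w 88.2
a [ 0.137  0.78  -0.61 ] head 1.396 down 37.6 ty [-0.77   0.472  0.43 ] tx [-0.623 -0.411 -0.665]
2.6 [ 569. -434.  542.] r1 -0.29 dp [-10. 114. 216.] ro -1.32 n 10 -> [ 526. -276.  708.] [-0.087  0.888 -0.452] [-0.916  0.738  0.21   1.727  2.643 -2.98 ]
5.3 [ 499. -310.  553.] r1 0.04 dp [ 20. -91.  71.] ro -1.38 n 11 -> [ 591. -307.  626.] [-0.037  0.89  -0.454] [-0.896  0.833  0.21   1.513  2.585 -2.98 ]
5.9 [573. -81. 607.] r1 -0.21 dp [-0.  0.  0.] ro -1.36 n 10 -> [611. -85. 760.] [-0.048  0.802 -0.595] [-0.648  0.602  0.21   1.452  2.48  -2.98 ]
6.0 [ 508. -322.  539.] r1 0.05 dp [205.  84. 274.] ro -1.41 n 9 -> [ 567. -307.  646.] [-0.022  0.841 -0.54 ] [-0.91   0.772  0.21   1.427  2.613 -2.98 ]
6.1 [ 536. -368.  496.] r1 0.05 dp [220.  81. 348.] ro -1.24 n 11 -> [ 588. -302.  636.] [-0.022  0.874 -0.485] [-0.897  0.808  0.21   1.483  2.582 -2.98 ]
shift [-109.6, 101.5, 162.3]
```

{"api": "play_rows", "payload": {"steps": [[[-32, 9, -79], -0.29], [[-32, 9, -79], -0.29], [[-32, 9, -79], -0.29], [[-32, 9, -79], -0.29], [[-32, 9, -79], -0.29], [[-32, 9, -79], -0.29]]}}

```text
time_s: 48.05
position: [568.0, -433.5, 539.5]
tcp_rot: [0.295, -0.473, 0.762, 0.33]
ft_force: [-0.6, 0.6, -0.4]
grip_width: 87.7
gripper_force: 0.0
```

{"api": "play_rows", "payload": {"steps": [[[-10, 114, 216], -1.32], [[-10, 114, 216], -1.32], [[-10, 114, 216], -1.32], [[-10, 114, 216], -1.32], [[-10, 114, 216], -1.32], [[-10, 114, 216], -1.32], [[-10, 114, 216], -1.32], [[-10, 114, 216], -1.32], [[-10, 114, 216], -1.32], [[-10, 114, 216], -1.32]]}}

```text
time_s: 48.88
position: [523.5, -277.7, 708.0]
tcp_rot: [-0.407, 0.705, -0.472, -0.338]
ft_force: [0.0, -0.1, 0.3]
grip_width: 87.8
gripper_force: 0.0
```

```bash
OMP_NUM_THREADS=1 timeout 300 python3 ref.py 800;date
```

```text
t 48.9 pos [ 523.5 -277.7  708. ] j [-0.919  0.738  0.221  1.74   2.646 -2.976] w 87.8
a [-0.092  0.893 -0.44 ] head 1.674 down 26.1 ty [-0.941 -0.223 -0.256] tx [ 0.327 -0.39  -0.861]
Wed Dec  2 19:58:54 UTC 2026
```

```bash
cat >> h.py <<'E'
def rollto(k):
    M=rot();a=M[:,2];y=np.cross([0,0,1],a);y/=np.linalg.norm(y);y=-y*k  # k=+1: tx up
    return float(np.arctan2(-(M[:,0]@y)*1,M[:,1]@y)) if False else float(np.arctan2(np.dot(np.cross(M[:,1],y),a),M[:,1]@y))
E
python3 - <<'E'
from h import *
print(tri(ray("scene",(263,125)),ray("side",(253,200))))
for px in((263,125),(320,127)): print(ray("scene",px)[0], atz("scene",px,150),atz("scene",px,200))
print("roll k+1",rollto(1),"k-1",rollto(-1)); sh(520,-18,180)
from emu import *
q=np.array(readout.state()["joint_pos"]);M=rot();a=M[:,2];r1=rollto(1);M1=M@R.from_euler('z',r1).as_matrix();print(M1)
g=q.copy()
for P in((520,-18,180),(515,62,87),(505,160,39),(427,148,39),(583,172,39),(420,-270,25)):
    g=ik(g,np.array(P,float),M1,5.);print(P,g,fk(g)[0].round(1))
E
```

```text
(array([ 599.01215839, -210.17286824,  167.82076637]), [49.9, 49.9])
[-98.8454416  491.30710167 593.34553509] [ 719.09041539 -267.43002202  150.        ] [ 626.84454933 -181.86052108  200.        ]
[-98.8454416  491.30710167 593.34553509] [ 584.04530139 -384.09936467  150.        ] [ 507.0296681  -285.37202932  200.        ]
roll k+1 -2.852789744418403 k-1 0.28880290917139034
shift [352.0, 80.4, 464.7]
[[-0.045  0.995 -0.092]
 [ 0.438  0.103  0.893]
 [ 0.898  0.    -0.44 ]]
(520, -18, 180) [-0.115  1.55   0.21   4.11   2.71  -2.98 ] [ 680.2 -141.9  242.2]
(515, 62, 87) [ 0.019  1.708  0.21   4.11   2.71  -2.98 ] [680.6 -49.5 133.6]
(505, 160, 39) [ 0.191  1.779  0.21   4.11   2.71  -2.98 ] [668.   65.3  85.4]
(427, 148, 39) [ 0.18   1.819  0.21   4.11   2.71  -2.98 ] [661.2  56.4  59.2]
(583, 172, 39) [ 0.199  1.749  0.21   4.11   2.71  -2.98 ] [672.6  71.6 105.9]
(420, -270, 25) [-0.62   1.832  0.21   4.11   2.71  -2.98 ] [ 498.6 -433.3   50.1]
```

```bash
python3 - <<'E'
from h import *
for s in((320,128),(263,125),(330,120)):
  for d in((253,199),(330,224)): print(s,d,tri(ray("scene",s),ray("side",d)))
E
ls pics
```

```text
(320, 128) (253, 199) (array([ 564.717355  , -330.29577802,  179.58597981]), [20.8, 20.8])
(320, 128) (330, 224) (array([ 688.57585114, -427.27284251,  155.25951906]), [71.7, 71.7])
(263, 125) (253, 199) (array([ 598.00132162, -208.34147164,  169.02030044]), [49.2, 49.2])
(263, 125) (330, 224) (array([ 748.34739494, -295.14580458,  133.53748969]), [0.6, 0.6])
(330, 120) (253, 199) (array([ 567.11334237, -369.59345075,  196.37634448]), [26.6, 26.6])
(330, 120) (330, 224) (array([ 684.06218626, -467.23982704,  176.11936099]), [75.0, 75.0])
d0.png
s0.png
w0.png
w1.png
w2.png
```

{"api": "play_rows", "payload": {"steps": [[[0, 0, 0], 1.45], [[0, 0, 0], 1.45], [[0, 0, 0], 1.45], [[0, 0, 0], 1.45], [[0, 0, 0], 1.45], [[0, 0, 0], 1.45], [[0, 0, 0], 1.45], [[0, 0, 0], 1.45], [[0, 0, 0], 1.45], [[0, 0, 0], 1.45], [[0, 0, 0], 1.45], [[0, 0, 0], 1.45]]}}

```text
time_s: 49.88
position: [523.8, -278.5, 707.5]
tcp_rot: [0.079, -0.211, 0.822, 0.523]
ft_force: [0.8, -1.0, -0.3]
grip_width: 87.8
gripper_force: 0.0
```

{"api": "play_rows", "payload": {"steps": [[[0, 0, 0], 1.45], [[0, 0, 0], 1.45], [[0, 0, 0], 1.45], [[0, 0, 0], 1.45], [[0, 0, 0], 1.45], [[0, 0, 0], 1.45], [[0, 0, 0], 1.45], [[0, 0, 0], 1.45], [[0, 0, 0], 1.45], [[0, 0, 0], 1.45], [[0, 0, 0], 1.45], [[0, 0, 0], 1.45]]}}

```text
time_s: 50.88
position: [523.8, -278.5, 707.5]
tcp_rot: [-0.288, 0.387, 0.755, 0.444]
ft_force: [-0.0, 0.2, 0.0]
grip_width: 87.8
gripper_force: 0.0
```

{"api": "play_rows", "payload": {"steps": [[[0, 0, 0], 0.53], [[0, 0, 0], 0.53], [[0, 0, 0], 0.53], [[0, 0, 0], 0.53], [[0, 0, 0], 0.53], [[0, 0, 0], 0.53]]}}

```text
time_s: 51.38
position: [523.8, -278.6, 707.5]
tcp_rot: [-0.393, 0.57, 0.629, 0.354]
ft_force: [0.6, -0.5, -0.2]
grip_width: 87.8
gripper_force: 0.0
```

Run:
```python
from h import *
st(); print(rollto(1)); sh(440,-60,300)
from emu import *
q=np.array(readout.state()["joint_pos"]);M1=rot();p=readout.state()["position"]
g=q.copy()
for P in((440,-60,300),(505,-20,180),(515,62,87),(505,160,39),(427,148,39),(583,172,39),(420,-270,100),(420,-270,25)):
    P=np.array(P,float)
    for s in np.linspace(.1,1,10): g=ik(g,p+s*(P-p),M1,5.)
    p=P;print(P,g,fk(g)[0].round(1))
```

```text
t 51.4 pos [ 523.8 -278.6  707.5] j [-0.92   0.739  0.22   1.737  2.646  0.454] w 87.8
a [-0.09   0.893 -0.441] head 1.672 down 26.2 ty [ 0.995  0.1   -0.002] tx [-0.042  0.439  0.898]
-0.0021069212359931242
shift [-266.2, -60.8, 382.4]
[440. -60. 300.] [-0.812  0.531  1.6    0.631  1.947 -0.978] [440. -60. 300.]
[505. -20. 180.] [-0.696  0.722  1.597  0.691  1.742 -1.021] [505. -20. 180.]
[515.  62.  87.] [-0.581  0.84   1.689  0.771  1.535 -1.106] [515.  62.  87.]
[505. 160.  39.] [-0.444  0.9    1.795  0.899  1.373 -1.182] [505. 160.  39.]
[427. 148.  39.] [-0.533  0.883  1.953  0.846  1.307 -1.315] [427. 148.  39.]
[583. 172.  39.] [-0.374  0.933  1.624  0.938  1.429 -1.05 ] [583. 172.  39.]
[ 420. -270.  100.] [-1.021  0.937  1.316  0.428  1.928 -1.201] [ 420. -270.  100.]
[ 420. -270.   25.] [-1.021  1.039  1.306  0.416  1.844 -1.241] [ 420. -270.   25.]
```

{"api": "play_rows", "payload": {"gripper": 80, "steps": [[[-266, -61, 382], 0], [[-266, -61, 382], 0], [[-266, -61, 382], 0], [[-266, -61, 382], 0], [[-266, -61, 382], 0], [[-266, -61, 382], 0], [[-266, -61, 382], 0], [[-266, -61, 382], 0], [[-266, -61, 382], 0], [[-266, -61, 382], 0], [[-266, -61, 382], 0], [[-266, -61, 382], 0]]}}

```text
time_s: 52.38
position: [443.0, -67.7, 312.9]
tcp_rot: [-0.391, 0.569, 0.631, 0.354]
ft_force: [1.1, -0.2, -1.0]
grip_width: 60.1
gripper_force: 0.0
```

Run:
```python
from h import *
st(); sh(505,20,140)
```

```text
t 52.4 pos [443.  -67.7 312.9] j [-0.817  0.522  1.572  0.634  1.976 -0.964] w 60.1
a [-0.091  0.891 -0.444] head 1.672 down 26.4 ty [0.995 0.102 0.002] tx [-0.047  0.441  0.896]
shift [-119.1, 70.3, 149.3]
```

{"api": "play_rows", "payload": {"steps": [[[-119, 70, 149], 0], [[-119, 70, 149], 0], [[-119, 70, 149], 0], [[-119, 70, 149], 0], [[-119, 70, 149], 0], [[-119, 70, 149], 0], [[-119, 70, 149], 0]]}}

```text
time_s: 52.97
position: [505.2, 19.3, 141.5]
tcp_rot: [-0.393, 0.568, 0.631, 0.354]
ft_force: [-1.1, -1.9, 0.6]
grip_width: 60.4
gripper_force: 0.0
```

Run:
```python
from h import *
st(); snap("wrist","w3",s=1.5)
M=[]
for t,z in(("mouth_0",65.5),("cup_0",24.5),("pocket_0",24.5),("stud_head",58)):
    for x in vision.pinpoint(t,"wrist"): print(t,np.round(x["xy"]),round(x["conf"],2),atz("wrist",x["xy"],z).round(1))
```

```text
t 53.0 pos [505.2  19.3 141.5] j [-0.645  0.762  1.655  0.719  1.646 -1.062] w 60.4
a [-0.094  0.893 -0.441] head 1.675 down 26.2 ty [ 0.995  0.104 -0.   ] tx [-0.046  0.439  0.898]
mouth_0 [202. 184.] 0.91 [427.3 150.9  65.5]
mouth_0 [265. 182.] 0.79 [501.8 163.7  65.5]
mouth_0 [333. 176.] 0.73 [584.5 183.5  65.5]
cup_0 [270. 310.] 0.68 [519.4  25.6  24.5]
cup_0 [269. 226.] 0.67 [511.5 128.3  24.5]
cup_0 [335. 231.] 0.65 [590.  128.6  24.5]
cup_0 [200. 231.] 0.6 [429.9 112.4  24.5]
pocket_0 [201. 230.] 0.9 [430.6 112.7  24.5]
pocket_0 [269. 226.] 0.84 [511.2 128.9  24.5]
pocket_0 [334. 229.] 0.7 [589.4 131.8  24.5]
stud_head [260. 150.] 0.96 [490.7 238.8  58. ]
```

View pics/w3.png

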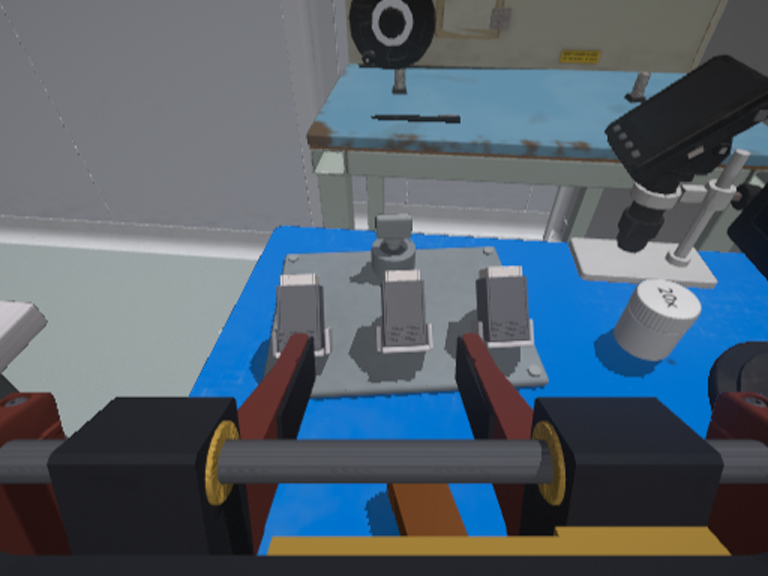

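{"api": "play_rows", "payload": {"steps": [[[-30, 14, 40], 0], [[-30, 14, 82], 0], [[-30, 14, 82], 0], [[-30, 14, 110], 0], [[-30, 14, 135], 0], [[-30, 14, 155], 0], [[-30, 14, 172], 0], [[-30, 14, 172], 0], [[-30, 14, 172], 0]]}}

```text
time_s: 53.97
position: [507.2, 158.9, 39.4]
tcp_rot: [-0.39, 0.568, 0.632, 0.355]
ft_force: [0.6, 0.0, 0.9]
grip_width: 60.4
gripper_force: 0.0
```

Run:
```python
from h import *
st(); snap("wrist","w4",(100,120,420,330),2)
```

```text
t 54.0 pos [507.2 158.9  39.4] j [-0.444  0.897  1.791  0.897  1.374 -1.184] w 60.4
a [-0.09   0.892 -0.444] head 1.671 down 26.3 ty [0.995 0.102 0.004] tx [-0.049  0.441  0.896]
```

View pics/w4.png

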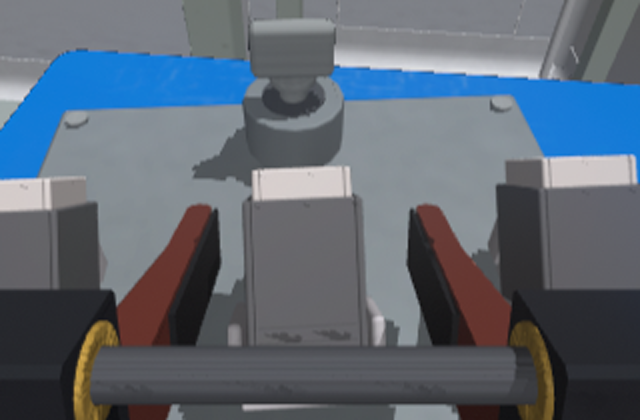

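{"api": "play_rows", "payload": {"gripper": 255, "squeeze": 25, "steps": [[[0, -3, 0], 0], [[0, -3, 0], 0], [[0, -3, 0], 0], [[0, -3, 0], 0], [[0, -3, 0], 0], [[0, -3, 0], 0], [[0, -3, 0], 0], [[0, -3, 0], 0], [[0, -3, 0], 0]]}}

```text
time_s: 54.77
position: [504.4, 158.5, 39.6]
tcp_rot: [-0.39, 0.568, 0.631, 0.355]
ft_force: [0.6, -1.8, 5.9]
grip_width: 32.5
gripper_force: 28.2
```

Run:
```python
from h import *
st(); s=readout.state();print(s["ft_force"],s["gripper_force"])
# lift: along cup +z and up: world (-.1*30,.7*30,.7*30)+... 
p=s["position"];print("lift");sh(*(p+np.array([-4.5,29,30])));sh(*(p+np.array([-4.5,29,100])))
```

```text
t 54.8 pos [504.4 158.5  39.6] j [-0.447  0.897  1.797  0.897  1.372 -1.189] w 32.5
a [-0.089  0.892 -0.443] head 1.67 down 26.3 ty [0.995 0.102 0.005] tx [-0.049  0.44   0.897]
[ 0.603 -1.833  5.9  ] 28.179410956799984
lift
shift [39.9, -1.4, 13.0]
shift [102.6, -1.1, -18.0]
```

{"api": "play_rows", "payload": {"steps": [[[13, 0, 4], 0], [[27, -1, 9], 0], [[40, -1, 13], 0], [[70, -1, 0], 0], [[103, -1, -18], 0], [[103, -1, -18], 0], [[103, -1, -18], 0]]}}

```text
time_s: 55.35
position: [499.8, 188.2, 140.3]
tcp_rot: [-0.389, 0.568, 0.633, 0.355]
ft_force: [-0.3, 0.1, -1.7]
grip_width: 32.2
gripper_force: 25.0
```

Run:
```python
from h import *
st()
snap("side","d1",(110,190,270,300),4)
print([(x["xy"],round(x["conf"],2)) for x in vision.pinpoint("tray","side")])
for x in vision.pinpoint("tray","side")[:1]: print(atz("side",x["xy"],0))
```

```text
t 55.4 pos [499.8 188.2 140.3] j [-0.401  0.707  1.831  0.913  1.447 -1.053] w 32.2
a [-0.089  0.891 -0.446] head 1.67 down 26.5 ty [0.995 0.103 0.007] tx [-0.052  0.443  0.895]
[([209.5, 255.3], 0.59)]
[ 465.327 -284.342    0.   ]
```

View pics/d1.png

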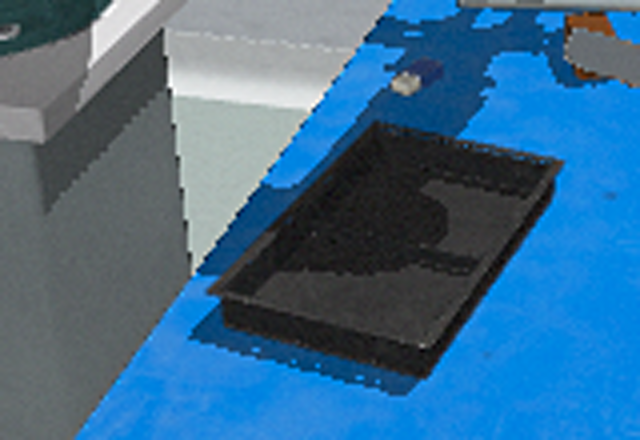

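Run:
```python
from h import *
P=[atz("side",(110+u/4,190+v/4),26) for u,v in((375,122),(562,165),(432,347),(212,293))]
for p in P: print(p.round(1))
c=sum(P)/4;print("c",c.round(1)); y=(P[0]+P[1]-P[2]-P[3]);y/=np.linalg.norm(y);print("y",y,"yaw",np.arctan2(-y[0],y[1]), np.linalg.norm((P[0]+P[1]-P[2]-P[3])/2),np.linalg.norm((P[1]+P[2]-P[0]-P[3])/2))
print(atz("side",(110+(425)/4,190+378/4),0))
s=readout.state()
M=rot();print("quat",s["tcp_rot"])
```

```text
[ 412.7 -165.4   26. ]
[ 550.6 -192.5   26. ]
[ 519.2 -391.6   26. ]
[ 382.4 -371.6   26. ]
c [ 466.2 -280.3   26. ]
y [0.15084118 0.98855801 0.        ] yaw -0.15141913810909413 204.98237358361246 139.34119382140156
[ 513.05769271 -387.27537212    0.        ]
quat [-0.39060296  0.56881018  0.63126021  0.35411135]
```

{"api": "play_rows", "payload": {"steps": [[[-182, -94, -457], 1.45], [[-182, -94, -457], 1.45], [[-182, -94, -457], 1.45], [[-182, -94, -457], 1.45], [[-182, -94, -457], 1.45], [[-182, -94, -457], 1.45], [[-182, -94, -457], 1.45], [[-182, -94, -457], 1.45], [[-182, -94, -457], 1.45], [[-182, -94, -457], 1.45], [[-182, -94, -457], 1.45], [[-182, -94, -457], 1.45]]}}

```text
time_s: 56.5
position: [455.2, -310.1, 176.8]
tcp_rot: [-0.528, 0.844, 0.092, 0.004]
ft_force: [0.5, -0.8, -1.8]
grip_width: 31.9
gripper_force: 25.0
```

{"api": "play_rows", "payload": {"steps": [[[0, 0, 0], 1.4], [[0, 0, 0], 1.4], [[0, 0, 0], 1.4], [[0, 0, 0], 1.4], [[0, 0, 0], 1.4], [[0, 0, 0], 1.4], [[0, 0, 0], 1.4], [[0, 0, 0], 1.4], [[0, 0, 0], 1.4], [[0, 0, 0], 1.4], [[0, 0, 0], 1.4], [[0, 0, 0], 1.4]]}}

```text
time_s: 57.5
position: [455.7, -308.1, 176.5]
tcp_rot: [-0.407, 0.705, -0.473, -0.337]
ft_force: [-0.6, 0.2, -1.7]
grip_width: 31.9
gripper_force: 25.0
```

Run:
```python
from h import *
st(); print(rollto(-1)); sh(456,-310,100)
```

```text
t 57.5 pos [ 455.7 -308.1  176.5] j [-1.009  0.9    1.156  0.482  2.1    1.757] w 31.9
a [-0.09   0.893 -0.441] head 1.671 down 26.2 ty [-0.941 -0.221 -0.255] tx [ 0.325 -0.392 -0.861]
0.28771339745973307
shift [66.7, 19.6, 32.0]
```

{"api": "play_rows", "payload": {"steps": [[[67, 20, 32], 0.288], [[67, 20, 32], 0.288], [[67, 20, 32], 0.288], [[67, 20, 32], 0.288], [[67, 20, 32], 0.288], [[67, 20, 32], 0.288]]}}

```text
time_s: 58.0
position: [456.8, -311.0, 101.5]
tcp_rot: [-0.356, 0.633, -0.567, -0.389]
ft_force: [0.8, 0.0, -1.8]
grip_width: 32.0
gripper_force: 25.0
```

Run:
```python
from h import *
st(); snap("side","d2",(110,160,310,310),4)
```

```text
t 58.0 pos [ 456.8 -311.   101.5] j [-1.009  0.99   1.16   0.458  2.014  1.986] w 32.0
a [-0.089  0.892 -0.444] head 1.671 down 26.3 ty [-0.995 -0.104 -0.009] tx [ 0.054 -0.44  -0.896]
```

View pics/d2.png

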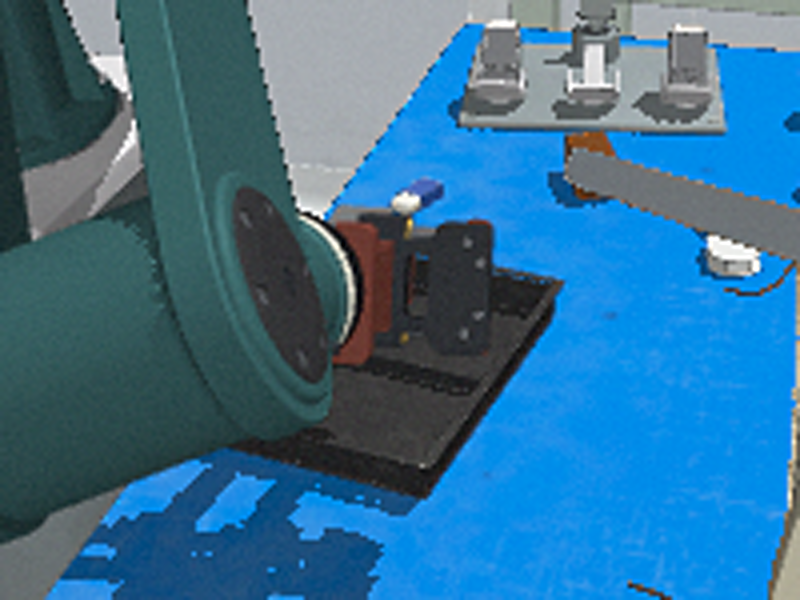

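{"api": "play_rows", "payload": {"steps": [[[25, 0, 12], 0], [[45, 0, 22], 0], [[59, 0, 29], 0], [[59, 0, 29], 0], [[59, 0, 29], 0]]}}

```text
time_s: 58.47
position: [457.1, -310.9, 36.1]
tcp_rot: [-0.356, 0.632, -0.567, -0.39]
ft_force: [-0.4, -0.6, -1.0]
grip_width: 31.8
gripper_force: 25.0
```

{"api": "play_rows", "payload": {"steps": [[[3, 0, 1.5], 0], [[6, 0, 3], 0], [[8, 0, 4], 0], [[8, 0, 4], 0], [[8, 0, 4], 0]]}}

```text
time_s: 58.88
position: [457.3, -311.1, 27.2]
tcp_rot: [-0.355, 0.632, -0.567, -0.389]
ft_force: [0.5, -0.2, -1.1]
grip_width: 32.2
gripper_force: 25.0
```

{"api": "play_rows", "payload": {"steps": [[[1.8, 0, 0.9], 0], [[3.6, 0, 1.8], 0], [[3.6, 0, 1.8], 0], [[3.6, 0, 1.8], 0]]}}

```text
time_s: 59.22
position: [457.3, -311.1, 23.1]
tcp_rot: [-0.356, 0.632, -0.567, -0.39]
ft_force: [0.4, -0.6, 0.3]
grip_width: 31.7
gripper_force: 25.0
```

{"api": "play_rows", "payload": {"steps": [[[-20, 0, -10], 0], [[-8, 0, -4], 0], [[3, 0, 1.5], 0], [[-20, 0, -10], 0], [[-8, 0, -4], 0], [[3, 0, 1.5], 0], [[-20, 0, -10], 0], [[-8, 0, -4], 0], [[3, 0, 1.5], 0], [[-20, 0, -10], 0], [[-35, 0, -17], 0], [[-35, 0, -17], 0]]}}

```text
time_s: 60.22
position: [457.5, -311.4, 63.0]
tcp_rot: [-0.355, 0.633, -0.567, -0.389]
ft_force: [1.0, -1.2, -1.2]
grip_width: 31.9
gripper_force: 25.0
```

Run:
```python
from h import *
st(); im=vision.read_camera("side")
sub=im[200:300,110:280].astype(int)
# light beige pixels in tray
b=(sub.min(2)>110)&(sub[:,:,2]>sub[:,:,0]+8); print(b.sum(), np.argwhere(b)[:10].tolist())
print([(np.round(x["xy"]).tolist(),round(x["conf"],2)) for x in vision.spot_in("housing_0","side")],[(np.round(x["xy"]).tolist(),round(x["conf"],2)) for x in vision.pinpoint("tray","side")])
print(proj("side",(458,-330,10)))
```

```text
t 60.2 pos [ 457.5 -311.4   63. ] j [-1.009  1.038  1.157  0.449  1.972  1.966] w 31.9
a [-0.089  0.891 -0.445] head 1.67 down 26.4 ty [-0.995 -0.103 -0.009] tx [ 0.054 -0.442 -0.895]
79 [[0, 156], [1, 141], [2, 163], [8, 101], [9, 99], [9, 100], [9, 101], [9, 102], [9, 103], [10, 98]]
[([317.0, 203.0], 0.25)] [([208.0, 254.0], 0.56)]
[np.float64(200.63456671923774), np.float64(262.4702059463575)]
```

{"api": "play_rows", "payload": {"steps": [[[14, 0, 7], 0], [[28, 0, 13.7], 0], [[39, 0, 19.1], 0], [[15, 0, 7], 0], [[28, 0, 13.7], 0], [[39, 0, 19.1], 0], [[15, 0, 7], 0], [[0, 0, 0], 0], [[0, 0, 0], 0]]}}

```text
time_s: 61.12
position: [457.6, -311.6, 62.9]
tcp_rot: [-0.355, 0.633, -0.568, -0.388]
ft_force: [1.0, -0.3, 0.4]
grip_width: 31.7
gripper_force: 25.0
```

```bash
cat > chk.py <<'E'
from h import *
im=vision.read_camera("side");h=cv2.cvtColor(im,cv2.COLOR_BGR2HSV)
m=np.zeros(im.shape[:2],np.uint8);P=np.array([[proj("side",p) for p in((414,-170,20),(545,-195,20),(515,-388,20),(386,-368,20))]]).round().astype(np.int32)
cv2.fillPoly(m,P,1)
b=((h[:,:,2]>120)&(h[:,:,1]<130)&(m>0)).astype(np.uint8)
n,l,s,c=cv2.connectedComponentsWithStats(b)
for i in range(1,n):
    if s[i][4]>5: print(s[i].tolist(),c[i].round(),atz("side",c[i],10).round())
print(round(readout.state()["time_s"],1),"n",n-1)
E
python3 chk.py
```

```text
[200, 223, 7, 5, 23] [204. 225.] [ 411. -165.   10.]
[191, 236, 9, 26, 49] [197. 246.] [ 426. -267.   10.]
61.2 n 6
```

{"api": "play_rows", "payload": {"steps": [[[-35, 0, -17], 0], [[-70, 0, -34], 0], [[-108, 0, -53], 0], [[-108, 0, -53], 0], [[-108, 0, -53], 0], [[-108, 0, -53], 0]]}}

```text
time_s: 61.67
position: [455.9, -310.4, 180.7]
tcp_rot: [-0.355, 0.632, -0.568, -0.389]
ft_force: [-0.2, 0.6, -1.8]
grip_width: 31.4
gripper_force: 25.0
```

```bash
python3 chk.py;  python3 - <<'E'
from h import *
for c in("side","scene"):
    vision.read_camera(c); print([(np.round(x["xy"]).tolist(),round(x["conf"],2)) for x in vision.spot_in("housing_0",c)])
print(readout.state()["ft_force"])
snap("side","d3",(110,160,310,310),4)
E
```

```text
[198, 254, 10, 12, 96] [202. 260.] [ 459. -319.   10.]
61.7 n 1
[([204.0, 265.0], 0.48), ([197.0, 175.0], 0.24)]
[]
[-0.47913074  0.32698062 -1.63030344]
```

View pics/d3.png

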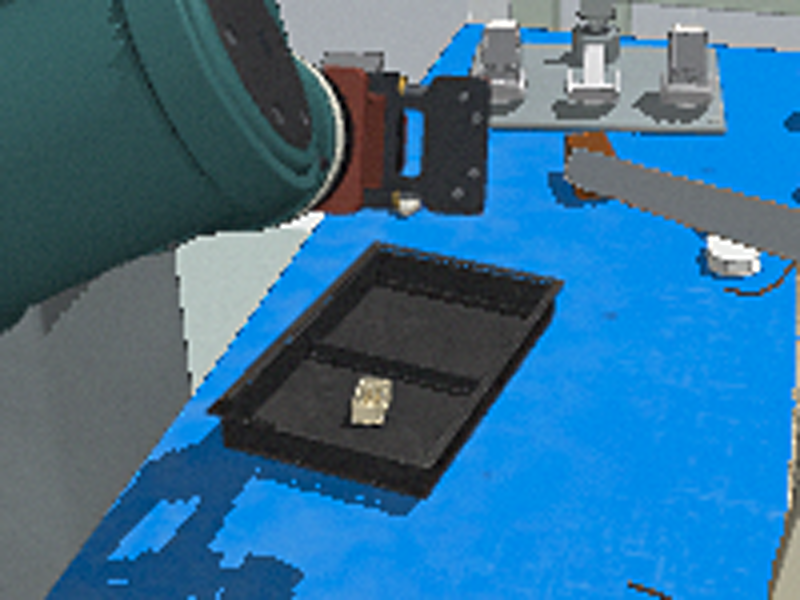

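{"api": "play_rows", "payload": {"steps": [[[-181, -95, 458], -1.45], [[-181, -95, 458], -1.45], [[-181, -95, 458], -1.45], [[-181, -95, 458], -1.45], [[-181, -95, 458], -1.45], [[-181, -95, 458], -1.45], [[-181, -95, 458], -1.45], [[-181, -95, 458], -1.45], [[-181, -95, 458], -1.45], [[-181, -95, 458], -1.45], [[-181, -95, 458], -1.45], [[-181, -95, 458], -1.45]]}}

```text
time_s: 62.97
position: [500.0, 187.8, 141.3]
tcp_rot: [-0.524, 0.85, -0.003, -0.054]
ft_force: [1.3, -0.7, -1.5]
grip_width: 31.8
gripper_force: 25.0
```

{"api": "play_rows", "payload": {"steps": [[[0, 0, 0], -1.45], [[0, 0, 0], -1.45], [[0, 0, 0], -1.45], [[0, 0, 0], -1.45], [[0, 0, 0], -1.45], [[0, 0, 0], -1.45], [[0, 0, 0], -1.45], [[0, 0, 0], -1.45], [[0, 0, 0], -1.45], [[0, 0, 0], -1.45], [[0, 0, 0], -1.45], [[0, 0, 0], -1.45]]}}

```text
time_s: 63.97
position: [500.0, 186.0, 141.4]
tcp_rot: [-0.429, 0.638, 0.561, 0.307]
ft_force: [0.1, 0.3, -0.5]
grip_width: 31.9
gripper_force: 25.0
```

{"api": "play_rows", "payload": {"steps": [[[0, 0, 0], -0.242], [[0, 0, 0], -0.242], [[0, 0, 0], -0.242], [[0, 0, 0], -0.242]]}}

```text
time_s: 64.3
position: [500.0, 186.0, 141.5]
tcp_rot: [-0.39, 0.569, 0.631, 0.355]
ft_force: [0.3, -0.0, -1.0]
grip_width: 32.0
gripper_force: 25.0
```

```bash
cat > tgt.py <<'E'
from h import *
import sys
st();print("roll",rollto(1)); sh(*[float(v) for v in sys.argv[1:4]])
E
python3 tgt.py 499.8 188.2 140.3;python3 tgt.py 499.9 187.5 69.6; python3 tgt.py 504.4 158.5 40.6;  python3 - <<'E'
from h import *
snap("wrist","w5",(100,120,420,330),2)
E
```

```text
t 64.3 pos [500.  186.  141.5] j [-0.405  0.707  1.829  0.91   1.453 -1.05 ] w 32.0
a [-0.09   0.892 -0.444] head 1.671 down 26.3 ty [0.995 0.102 0.004] tx [-0.049  0.441  0.896]
roll 0.0044616389367611005
shift [-0.1, 0.1, 2.5]
t 64.3 pos [500.  186.  141.5] j [-0.405  0.707  1.829  0.91   1.453 -1.05 ] w 32.0
a [-0.09   0.892 -0.444] head 1.671 down 26.3 ty [0.995 0.102 0.004] tx [-0.049  0.441  0.896]
roll 0.0044616389367611005
shift [-63.8, -0.2, 33.2]
t 64.3 pos [500.  186.  141.5] j [-0.405  0.707  1.829  0.91   1.453 -1.05 ] w 32.0
a [-0.09   0.892 -0.444] head 1.671 down 26.3 ty [0.995 0.102 0.004] tx [-0.049  0.441  0.896]
roll 0.0044616389367611005
shift [-102.8, 1.2, 19.8]
```

View pics/w5.png

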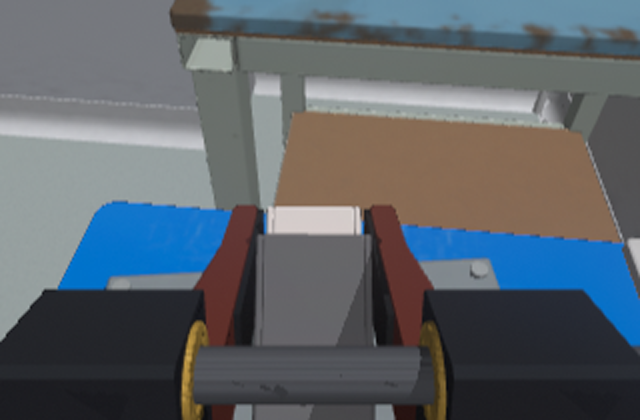

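{"api": "play_rows", "payload": {"steps": [[[-30, 0, 16], 0], [[-58, 0, 31], 0], [[-64, 0, 33], 0], [[-72, 0, 30], 0], [[-80, 0.5, 28], 0], [[-88, 1, 25], 0], [[-95, 1, 22.5], 0], [[-101, 1, 20.5], 0], [[-101, 1, 20.5], 0], [[-101, 1, 20.5], 0]]}}

```text
time_s: 65.18
position: [502.7, 164.0, 49.6]
tcp_rot: [-0.396, 0.565, 0.628, 0.359]
ft_force: [-0.1, 9.9, 25.4]
grip_width: 31.9
gripper_force: 25.0
```

```bash
python3 tgt.py 504.4 158.5 39.6; python3 -c "
from h import *
print(readout.state()['ft_force'])"
```

```text
t 65.2 pos [502.7 164.   49.6] j [-0.443  0.888  1.802  0.904  1.389 -1.186] w 31.9
a [-0.091  0.899 -0.428] head 1.672 down 25.3 ty [0.995 0.103 0.003] tx [-0.047  0.425  0.904]
roll 0.0035806999323275807
shift [-11.5, 1.1, -0.8]
[-0.10156286  9.87300756 25.35246082]
```

{"api": "play_rows", "payload": {"steps": [[[8, 0, 2.5], 0], [[8, 0, 2.5], 0], [[8, 0, 2.5], 0]]}}

```text
time_s: 65.43
position: [503.9, 166.3, 51.2]
tcp_rot: [-0.391, 0.567, 0.631, 0.357]
ft_force: [-0.6, -2.7, 10.5]
grip_width: 32.1
gripper_force: 24.9
```

{"api": "play_rows", "payload": {"gripper": 80, "steps": [[[0, 0, 0], 0], [[0, 0, 0], 0], [[0, 0, 0], 0], [[0, 0, 0], 0], [[0, 0, 0], 0], [[0, 0, 0], 0], [[0, 0, -30], 0], [[0, 0, -60], 0], [[0, 0, -100], 0], [[0, 0, -140], 0], [[0, 0, -140], 0]]}}

```text
time_s: 66.35
position: [519.9, 34.6, 111.9]
tcp_rot: [-0.385, 0.569, 0.633, 0.357]
ft_force: [1.4, -0.3, -0.8]
grip_width: 60.2
gripper_force: 0.0
```

Run:
```python
from h import *
st(); snap("wrist","w6",(120,90,440,300),2)
for t,z in(("mouth_0",65.5),("pocket_0",24.5),("cup_0",24.5)):
    for x in vision.pinpoint(t,"wrist"): print(t,np.round(x["xy"]),round(x["conf"],2),atz("wrist",x["xy"],z).round(1))
```

```text
t 66.3 pos [519.9  34.6 111.9] j [-0.615  0.804  1.656  0.747  1.588 -1.086] w 60.2
a [-0.082  0.89  -0.449] head 1.663 down 26.7 ty [0.995 0.099 0.014] tx [-0.057  0.445  0.894]
mouth_0 [255. 168.] 0.96 [502.7 169.1  65.5]
mouth_0 [326. 162.] 0.81 [580.9 188.6  65.5]
mouth_0 [177. 169.] 0.73 [418.9 158.8  65.5]
pocket_0 [254. 222.] 0.86 [504.2 129.3  24.5]
pocket_0 [327. 221.] 0.85 [583.8 139.7  24.5]
pocket_0 [180. 220.] 0.7 [424.5 122.5  24.5]
cup_0 [326. 224.] 0.82 [580.6 135.2  24.5]
cup_0 [176. 221.] 0.82 [420.3 121.9  24.5]
cup_0 [252. 218.] 0.66 [501.3 135.6  24.5]
cup_0 [255. 311.] 0.57 [514.9  34.1  24.5]
```

View pics/w6.png

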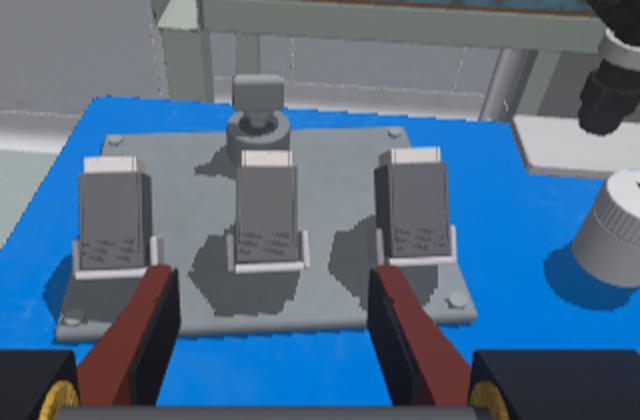

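{"api": "play_rows", "payload": {"steps": [[[-9, -42, 22], 0], [[-9, -84, 45], 0], [[-9, -84, 45], 0], [[-9, -84, 45], 0], [[-9, -84, 75], 0], [[-9, -84, 105], 0], [[-9, -84, 125], 0], [[-9, -84, 140], 0], [[-9, -84, 140], 0], [[-9, -84, 140], 0]]}}

```text
time_s: 67.38
position: [420.6, 153.9, 39.4]
tcp_rot: [-0.39, 0.567, 0.633, 0.355]
ft_force: [0.7, -0.0, 0.3]
grip_width: 60.0
gripper_force: 0.0
```

```bash
python3 tgt.py 425.4 146.4 39.6; python3 -c "
from h import *
print(readout.state()['ft_force'])"
```

```text
t 67.4 pos [420.6 153.9  39.4] j [-0.528  0.88   1.972  0.852  1.294 -1.336] w 60.0
a [-0.092  0.892 -0.443] head 1.673 down 26.3 ty [0.994 0.106 0.007] tx [-0.053  0.44   0.896]
roll 0.007429143725566733
shift [-3.3, 4.0, -7.2]
[ 0.71459884 -0.01449955  0.26119099]
```

{"api": "play_rows", "payload": {"steps": [[[-3.3, 4, -7.2], 0], [[-3.3, 4, -7.2], 0], [[-3.3, 4, -7.2], 0]]}}

```text
time_s: 67.63
position: [427.2, 143.9, 39.7]
tcp_rot: [-0.388, 0.568, 0.633, 0.356]
ft_force: [-0.1, -1.1, -0.3]
grip_width: 59.9
gripper_force: 0.0
```

{"api": "play_rows", "payload": {"gripper": 255, "squeeze": 50, "steps": [[[0, 0, 0], 0], [[0, 0, 0], 0], [[0, 0, 0], 0], [[0, 0, 0], 0], [[0, 0, 0], 0], [[0, 0, 0], 0], [[0, 0, 0], 0], [[0, 0, 0], 0], [[0, 0, 0], 0]]}}

```text
time_s: 68.38
position: [425.5, 145.6, 40.1]
tcp_rot: [-0.39, 0.567, 0.632, 0.356]
ft_force: [-0.7, -2.3, 4.2]
grip_width: 32.3
gripper_force: 49.2
```

{"api": "play_rows", "payload": {"steps": [[[13, 0, 4], 0], [[27, -1, 9], 0], [[40, -1, 13], 0], [[70, -1, 0], 0], [[103, -1, -18], 0], [[103, -1, -18], 0], [[103, -1, -18], 0], [[103, -1, -18], 0]]}}

```text
time_s: 69.05
position: [420.4, 175.3, 140.1]
tcp_rot: [-0.389, 0.567, 0.633, 0.355]
ft_force: [-1.0, 0.2, -1.4]
grip_width: 32.4
gripper_force: 49.3
```

```bash
python3 tgt.py 456 -310 180
python3 - <<'E'
from h import *
P=[x for x in vision.pinpoint("tray","side")] if vision.read_camera("side") is not None else 0
print([(x["xy"],round(x["conf"],2),atz("side",x["xy"],0).round(1)) for x in P])
E
python3 chk.py
```

```text
t 69.0 pos [420.4 175.3 140.1] j [-0.49   0.668  1.995  0.855  1.405 -1.182] w 32.4
a [-0.09   0.891 -0.445] head 1.671 down 26.4 ty [0.995 0.104 0.008] tx [-0.054  0.442  0.895]
roll 0.00935104535098612
shift [-180.6, -14.8, -453.4]
[([208.2, 257.9], 0.57, array([ 465.5, -295.5,    0. ]))]
[198, 254, 10, 12, 95] [202. 260.] [ 458. -319.   10.]
69.2 n 1
```

{"api": "play_rows", "payload": {"steps": [[[-136, -14, -363], 1.45], [[-136, -14, -363], 1.45], [[-136, -14, -363], 1.45], [[-136, -14, -363], 1.45], [[-136, -14, -363], 1.45], [[-136, -14, -363], 1.45], [[-136, -14, -363], 1.45], [[-136, -14, -363], 1.45], [[-136, -14, -363], 1.45], [[-136, -14, -363], 1.45], [[-136, -14, -363], 1.45], [[-136, -14, -363], 1.45]]}}

```text
time_s: 70.2
position: [446.4, -211.6, 177.5]
tcp_rot: [-0.528, 0.844, 0.093, 0.006]
ft_force: [0.1, 0.4, -0.2]
grip_width: 31.8
gripper_force: 49.9
```

{"api": "play_rows", "payload": {"steps": [[[0, 0, 0], 1.45], [[0, 0, 0], 1.45], [[0, 0, 0], 1.45], [[0, 0, 0], 1.45], [[0, 0, 0], 1.45], [[0, 0, 0], 1.45], [[0, 0, 0], 1.45], [[0, 0, 0], 1.45], [[0, 0, 0], 1.45], [[0, 0, 0], 1.45], [[0, 0, 0], 1.45], [[0, 0, 0], 1.45]]}}

```text
time_s: 71.2
position: [446.1, -209.8, 177.9]
tcp_rot: [-0.399, 0.694, -0.489, -0.346]
ft_force: [-0.6, -0.5, -1.7]
grip_width: 31.8
gripper_force: 49.9
```

{"api": "play_rows", "payload": {"steps": [[[0, 0, 0], 0.242], [[0, 0, 0], 0.242], [[0, 0, 0], 0.242], [[0, 0, 0], 0.242]]}}

```text
time_s: 71.53
position: [446.2, -210.0, 178.2]
tcp_rot: [-0.356, 0.633, -0.566, -0.39]
ft_force: [-0.2, 0.0, -1.8]
grip_width: 31.7
gripper_force: 49.9
```

```bash
python3 tgt.py 446.6 -209.7 32
```

```text
t 71.5 pos [ 446.2 -210.   178.2] j [-0.947  0.804  1.388  0.504  1.955  2.014] w 31.7
a [-0.09   0.892 -0.442] head 1.671 down 26.2 ty [-0.994 -0.105 -0.009] tx [ 0.055 -0.439 -0.897]
roll -3.1313165792915396
shift [131.1, 0.9, 64.8]
```

{"api": "play_rows", "payload": {"steps": [[[37, 0, 18], 0], [[74, 0, 37], 0], [[110, 1, 54], 0], [[125, 1, 62], 0], [[131, 1, 65], 0], [[131, 1, 65], 0], [[131, 1, 65], 0]]}}

```text
time_s: 72.12
position: [446.9, -210.4, 34.1]
tcp_rot: [-0.356, 0.633, -0.567, -0.389]
ft_force: [0.8, -0.4, -1.6]
grip_width: 31.3
gripper_force: 49.9
```

{"api": "play_rows", "payload": {"steps": [[[2.7, 0, 1.3], 0], [[4.5, 0, 2.2], 0], [[4.5, 0, 2.2], 0], [[4.5, 0, 2.2], 0]]}}

```text
time_s: 72.45
position: [446.8, -210.5, 28.8]
tcp_rot: [-0.355, 0.633, -0.568, -0.389]
ft_force: [1.0, 0.4, -1.8]
grip_width: 31.5
gripper_force: 49.9
```

{"api": "play_rows", "payload": {"steps": [[[1.8, 0, 0.9], 0], [[1.8, 0, 0.9], 0], [[1.8, 0, 0.9], 0]]}}

```text
time_s: 72.7
position: [446.5, -210.2, 26.0]
tcp_rot: [-0.355, 0.632, -0.567, -0.39]
ft_force: [-0.5, -0.1, -2.3]
grip_width: 31.5
gripper_force: 49.9
```

{"api": "play_rows", "payload": {"steps": [[[1.8, 0, 0.9], 0], [[1.8, 0, 0.9], 0], [[1.8, 0, 0.9], 0]]}}

```text
time_s: 72.95
position: [446.6, -210.2, 24.1]
tcp_rot: [-0.356, 0.632, -0.567, -0.39]
ft_force: [-0.4, 0.0, 1.0]
grip_width: 31.5
gripper_force: 49.9
```

{"api": "play_rows", "payload": {"steps": [[[-9, 0, -4.4], 0], [[2.5, 0, 1.2], 0], [[-22, 0, -11], 0], [[-9, 0, -4.4], 0], [[2.5, 0, 1.2], 0], [[-22, 0, -11], 0], [[-9, 0, -4.4], 0], [[2.5, 0, 1.2], 0], [[-22, 0, -11], 0], [[-9, 0, -4.4], 0], [[2.5, 0, 1.2], 0], [[-36, 0, -18], 0]]}}

```text
time_s: 73.95
position: [442.7, -206.4, 50.7]
tcp_rot: [-0.355, 0.627, -0.568, -0.397]
ft_force: [-0.7, 0.1, -3.0]
grip_width: 31.9
gripper_force: 49.9
```

{"api": "play_rows", "payload": {"steps": [[[-36, 0, -18], 0], [[-72, 0, -35], 0], [[-90, 0, -44], 0], [[-90, 0, -44], 0]]}}

```text
time_s: 74.28
position: [446.4, -210.9, 164.7]
tcp_rot: [-0.355, 0.634, -0.568, -0.388]
ft_force: [-0.7, -0.2, -1.1]
grip_width: 31.9
gripper_force: 49.9
```

```bash
python3 chk.py; python3 tgt.py 446.6 -210.2 24.1
```

```text
[204, 230, 9, 12, 81] [208. 235.] [ 439. -211.   10.]
[198, 254, 10, 12, 96] [202. 260.] [ 459. -319.   10.]
74.3 n 2
t 74.3 pos [ 445.9 -210.5  162.6] j [-0.948  0.821  1.394  0.498  1.93   2.003] w 31.8
a [-0.089  0.89  -0.446] head 1.67 down 26.5 ty [-0.995 -0.103 -0.008] tx [ 0.054 -0.443 -0.895]
roll -3.132189820324567
shift [123.8, 0.5, 62.1]
```

{"api": "play_rows", "payload": {"steps": [[[-152, -14, 356], -1.45], [[-152, -14, 356], -1.45], [[-152, -14, 356], -1.45], [[-152, -14, 356], -1.45], [[-152, -14, 356], -1.45], [[-152, -14, 356], -1.45], [[-152, -14, 356], -1.45], [[-152, -14, 356], -1.45], [[-152, -14, 356], -1.45], [[-152, -14, 356], -1.45], [[-152, -14, 356], -1.45], [[-152, -14, 356], -1.45]]}}

```text
time_s: 75.33
position: [417.6, 177.6, 139.3]
tcp_rot: [-0.524, 0.85, -0.003, -0.057]
ft_force: [0.0, -1.1, -2.5]
grip_width: 31.9
gripper_force: 49.9
```

{"api": "play_rows", "payload": {"steps": [[[0, 0, 0], -1.45], [[0, 0, 0], -1.45], [[0, 0, 0], -1.45], [[0, 0, 0], -1.45], [[0, 0, 0], -1.45], [[0, 0, 0], -1.45], [[0, 0, 0], -1.45], [[0, 0, 0], -1.45], [[0, 0, 0], -1.45], [[0, 0, 0], -1.45], [[0, 0, 0], -1.45], [[0, 0, 0], -1.45]]}}

```text
time_s: 76.33
position: [418.8, 176.0, 139.1]
tcp_rot: [-0.429, 0.638, 0.561, 0.306]
ft_force: [-0.7, 0.1, -0.6]
grip_width: 31.7
gripper_force: 49.9
```

{"api": "play_rows", "payload": {"steps": [[[0, 0, 0], -0.24], [[0, 0, 0], -0.24], [[0, 0, 0], -0.24], [[0, 0, 0], -0.24]]}}

```text
time_s: 76.67
position: [419.0, 176.1, 139.8]
tcp_rot: [-0.391, 0.57, 0.63, 0.354]
ft_force: [0.1, 0.2, -1.5]
grip_width: 31.9
gripper_force: 49.9
```

```bash
python3 chk.py; python3 tgt.py 425.5 145.6 40.1
```

```text
[204, 230, 9, 12, 68] [208. 235.] [ 440. -211.   10.]
[198, 254, 10, 12, 93] [202. 260.] [ 459. -319.   10.]
76.7 n 2
t 76.7 pos [419.2 176.  140.2] j [-0.49   0.668  1.998  0.855  1.404 -1.176] w 31.8
a [-0.09   0.892 -0.444] head 1.672 down 26.3 ty [0.995 0.101 0.   ] tx [-0.045  0.441  0.896]
roll 0.0003541161149040376
shift [-103.4, 3.2, 16.7]
```

{"api": "play_rows", "payload": {"steps": [[[-30, 1, 15], 0], [[-58, 2, 28], 0], [[-63, 2, 30], 0], [[-63, 2, 30], 0], [[-72, 2.5, 27], 0], [[-80, 3, 24], 0], [[-88, 3, 22], 0], [[-93, 3, 20], 0], [[-93, 3, 20], 0], [[-93, 3, 20], 0]]}}

```text
time_s: 77.55
position: [425.8, 152.8, 49.0]
tcp_rot: [-0.39, 0.568, 0.632, 0.355]
ft_force: [-0.1, -0.2, -1.0]
grip_width: 31.9
gripper_force: 50.0
```

{"api": "play_rows", "payload": {"steps": [[[-3, 0, -1], 0], [[-5, 0, -1.6], 0], [[-5, 0, -1.6], 0]]}}

```text
time_s: 77.8
position: [426.1, 149.3, 45.2]
tcp_rot: [-0.39, 0.568, 0.632, 0.355]
ft_force: [-0.3, 0.3, -0.9]
grip_width: 31.6
gripper_force: 50.0
```

{"api": "play_rows", "payload": {"steps": [[[-2, 0, -0.8], 0], [[-3, 0, -1], 0], [[-3, 0, -1], 0]]}}

```text
time_s: 78.05
position: [426.3, 147.1, 43.0]
tcp_rot: [-0.39, 0.568, 0.632, 0.355]
ft_force: [-0.1, -0.0, -1.3]
grip_width: 31.5
gripper_force: 50.0
```

{"api": "play_rows", "payload": {"steps": [[[-1, 0, -0.3], 0], [[-2, 0, -0.6], 0], [[-2, 0, -0.6], 0]]}}

```text
time_s: 78.3
position: [426.4, 145.7, 41.4]
tcp_rot: [-0.39, 0.568, 0.632, 0.355]
ft_force: [0.2, 0.7, -1.7]
grip_width: 31.7
gripper_force: 50.0
```

{"api": "play_rows", "payload": {"gripper": 80, "steps": [[[-1, 0, 0], 0], [[-1, 0, 0], 0], [[-1, 0, 0], 0], [[-1, 0, 0], 0], [[-1, 0, 0], 0], [[-1, 0, 0], 0], [[0, 0, -30], 0], [[0, 0, -60], 0], [[0, 0, -100], 0], [[0, 0, -100], 0], [[0, 0, -100], 0]]}}

```text
time_s: 79.22
position: [436.7, 54.7, 86.1]
tcp_rot: [-0.388, 0.569, 0.632, 0.356]
ft_force: [-1.1, -0.5, -0.4]
grip_width: 60.5
gripper_force: 0.0
```

```bash
python3 tgt.py 583.3 171 39.7
python3 - <<'E'
from h import *
vision.read_camera("wrist")
for t,z in(("mouth_0",65.5),("cup_0",24.5)):
    for x in vision.pinpoint(t,"wrist"): print(t,np.round(x["xy"]),round(x["conf"],2),atz("wrist",x["xy"],z).round(1))
E
```

```text
t 79.2 pos [436.7  54.7  86.1] j [-0.671  0.802  1.848  0.704  1.471 -1.232] w 60.5
a [-0.086  0.891 -0.446] head 1.667 down 26.5 ty [0.995 0.1   0.009] tx [-0.052  0.443  0.895]
roll 0.009593277195656868
shift [2.3, 157.1, 111.7]
mouth_0 [339. 166.] 0.94 [502.3 167.7  65.5]
mouth_0 [252. 168.] 0.65 [419.7 157.   65.5]
mouth_0 [419. 159.] 0.61 [582.9 188.1  65.5]
cup_0 [418. 228.] 0.79 [581.  135.   24.5]
```

{"api": "play_rows", "payload": {"steps": [[[2, 40, 0], 0], [[2, 80, 0], 0], [[2, 120, 0], 0], [[2, 157, 0], 0], [[2, 157, 0], 0], [[2, 157, 20], 0], [[2, 157, 50], 0], [[2, 157, 80], 0], [[2, 157, 100], 0], [[2, 157, 112], 0], [[2, 157, 112], 0], [[2, 157, 112], 0]]}}

```text
time_s: 80.37
position: [580.3, 174.3, 38.7]
tcp_rot: [-0.391, 0.568, 0.632, 0.354]
ft_force: [-0.1, -0.2, 0.4]
grip_width: 60.5
gripper_force: 0.0
```

```bash
python3 tgt.py 583.3 171 39.7; python3 -c "
from h import *
print(readout.state()['ft_force'])"
```

```text
t 80.4 pos [580.3 174.3  38.7] j [-0.372  0.93   1.632  0.938  1.424 -1.06 ] w 60.5
a [-0.091  0.892 -0.443] head 1.673 down 26.3 ty [0.995 0.104 0.004] tx [-0.05   0.44   0.896]
roll 0.004610299446169791
shift [-0.7, 2.6, -3.7]
[-0.10255707 -0.22856894  0.38496118]
```

{"api": "play_rows", "payload": {"steps": [[[-0.7, 2.6, -3.7], 0], [[-0.7, 2.6, -3.7], 0], [[-0.7, 2.6, -3.7], 0]]}}

```text
time_s: 80.62
position: [585.6, 168.7, 40.4]
tcp_rot: [-0.389, 0.568, 0.632, 0.356]
ft_force: [-0.6, -1.0, 0.5]
grip_width: 60.2
gripper_force: 0.0
```

{"api": "play_rows", "payload": {"gripper": 255, "squeeze": 50, "steps": [[[0, 0, 0], 0], [[0, 0, 0], 0], [[0, 0, 0], 0], [[0, 0, 0], 0], [[0, 0, 0], 0], [[0, 0, 0], 0], [[0, 0, 0], 0], [[0, 0, 0], 0], [[0, 0, 0], 0]]}}

```text
time_s: 81.37
position: [584.3, 170.2, 40.4]
tcp_rot: [-0.39, 0.568, 0.632, 0.355]
ft_force: [-0.8, -1.1, 4.7]
grip_width: 32.4
gripper_force: 51.7
```

{"api": "play_rows", "payload": {"steps": [[[13, 0, 4], 0], [[27, -1, 9], 0], [[40, -1, 13], 0], [[70, -1, 0], 0], [[103, -1, -18], 0], [[103, -1, -18], 0], [[103, -1, -18], 0], [[103, -1, -18], 0]]}}

```text
time_s: 82.03
position: [579.1, 200.1, 140.1]
tcp_rot: [-0.39, 0.568, 0.632, 0.355]
ft_force: [0.2, 0.2, -1.9]
grip_width: 32.0
gripper_force: 49.9
```

```bash
python3 chk.py; python3 tgt.py 496 -217 180
python3 - <<'E'
from h import *
snap("side","d4",(110,190,270,300),4)
E
```

```text
[205, 230, 7, 12, 55] [208. 236.] [ 440. -215.   10.]
[198, 255, 10, 11, 90] [202. 260.] [ 459. -320.   10.]
82.1 n 2
t 82.1 pos [578.9 200.  139.5] j [-0.334  0.763  1.655  0.953  1.488 -0.929] w 32.3
a [-0.091  0.891 -0.444] head 1.672 down 26.4 ty [0.995 0.103 0.005] tx [-0.05   0.441  0.896]
roll 0.005063318494439491
shift [-143.7, -125.4, -382.2]
```

View pics/d4.png

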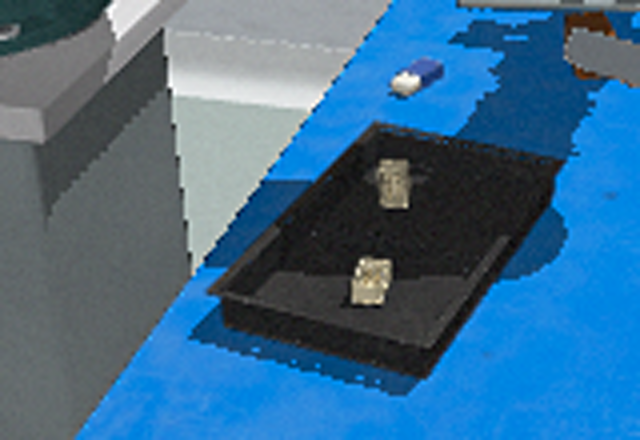

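Run:
```python
from h import *
for p in((310,346),(480,382)): print(atz("side",(110+p[0]/4,160+p[1]/4),14).round(1))
# housing_2 extents (crop d4): base corners
for p in((383,207),(408,207),(380,160),(410,160)): print("h2",atz("side",(110+p[0]/4,190+p[1]/4),2).round(1),atz("side",(110+p[0]/4,190+p[1]/4),20).round(1))
for p in((352,300),(385,303),(362,258),(390,260)): print("h1",atz("side",(110+p[0]/4,190+p[1]/4),2).round(1),atz("side",(110+p[0]/4,190+p[1]/4),15).round(1))
sh(454,-262,180)
```

```text
[ 406.4 -278.7   14. ]
[ 520.6 -293.3   14. ]
h2 [ 438.5 -231.     2. ] [ 447.7 -256.9   20. ]
h2 [ 454.6 -227.5    2. ] [ 463.2 -253.5   20. ]
h2 [ 418.5 -175.3    2. ] [ 428.3 -203.1   20. ]
h2 [ 438.7 -170.9    2. ] [ 447.9 -198.8   20. ]
h1 [ 451.2 -330.6    2. ] [ 457.5 -347.    15. ]
h1 [ 471.3 -329.3    2. ] [ 477.2 -345.7   15. ]
h1 [ 443.4 -288.5    2. ] [ 449.8 -305.9   15. ]
h1 [ 461.  -286.9    2. ] [ 467.1 -304.3   15. ]
shift [-161.1, -171.7, -418.6]
```

{"api": "play_rows", "payload": {"steps": [[[-142, -171, -423], 1.45], [[-142, -171, -423], 1.45], [[-142, -171, -423], 1.45], [[-142, -171, -423], 1.45], [[-142, -171, -423], 1.45], [[-142, -171, -423], 1.45], [[-142, -171, -423], 1.45], [[-142, -171, -423], 1.45], [[-142, -171, -423], 1.45], [[-142, -171, -423], 1.45], [[-142, -171, -423], 1.45], [[-142, -171, -423], 1.45]]}}

```text
time_s: 83.13
position: [453.3, -262.3, 198.4]
tcp_rot: [-0.527, 0.845, 0.092, 0.006]
ft_force: [-0.6, -1.2, -2.2]
grip_width: 31.9
gripper_force: 49.9
```

{"api": "play_rows", "payload": {"steps": [[[0, 0, 0], 1.45], [[0, 0, 0], 1.45], [[0, 0, 0], 1.45], [[0, 0, 0], 1.45], [[0, 0, 0], 1.45], [[0, 0, 0], 1.45], [[0, 0, 0], 1.45], [[0, 0, 0], 1.45], [[0, 0, 0], 1.45], [[0, 0, 0], 1.45], [[0, 0, 0], 1.45], [[0, 0, 0], 1.45]]}}

```text
time_s: 84.13
position: [454.4, -257.4, 198.3]
tcp_rot: [-0.399, 0.693, -0.49, -0.347]
ft_force: [0.9, 0.2, -1.5]
grip_width: 32.0
gripper_force: 49.9
```

{"api": "play_rows", "payload": {"steps": [[[0, 0, 0], 0.242], [[0, 0, 0], 0.242], [[0, 0, 0], 0.242], [[0, 0, 0], 0.242]]}}

```text
time_s: 84.47
position: [454.5, -257.5, 198.7]
tcp_rot: [-0.356, 0.632, -0.567, -0.39]
ft_force: [0.5, 0.1, -2.2]
grip_width: 31.8
gripper_force: 49.9
```

```bash
python3 chk.py; python3 tgt.py 454 -257.6 45
```

```text
[204, 230, 9, 12, 72] [208. 235.] [ 440. -212.   10.]
[198, 254, 10, 12, 95] [202. 260.] [ 459. -319.   10.]
84.5 n 2
t 84.5 pos [ 454.5 -257.6  198.9] j [-0.975  0.826  1.267  0.502  2.053  2.046] w 32.2
a [-0.09   0.892 -0.442] head 1.671 down 26.3 ty [-0.995 -0.104 -0.008] tx [ 0.053 -0.439 -0.897]
roll -3.132846765166876
shift [138.0, 1.7, 68.1]
```

{"api": "play_rows", "payload": {"steps": [[[37, 0, 18], 0], [[74, 0, 37], 0], [[110, 1, 54], 0], [[130, 1, 64], 0], [[138, 1, 68], 0], [[138, 1, 68], 0], [[138, 1, 68], 0]]}}

```text
time_s: 85.1
position: [454.7, -258.3, 46.5]
tcp_rot: [-0.356, 0.632, -0.568, -0.39]
ft_force: [-0.3, 0.1, -1.5]
grip_width: 32.3
gripper_force: 49.9
```

{"api": "play_rows", "payload": {"steps": [[[2, 0, 1], 0], [[4, 0, 2], 0], [[4, 0, 2], 0], [[4, 0, 2], 0]]}}

```text
time_s: 85.43
position: [454.8, -258.6, 42.3]
tcp_rot: [-0.355, 0.632, -0.568, -0.389]
ft_force: [-1.2, -0.4, -0.8]
grip_width: 32.3
gripper_force: 49.9
```

{"api": "play_rows", "payload": {"steps": [[[1.8, 0, 0.9], 0], [[1.8, 0, 0.9], 0], [[1.8, 0, 0.9], 0]]}}

```text
time_s: 85.68
position: [454.5, -258.2, 39.6]
tcp_rot: [-0.355, 0.632, -0.568, -0.39]
ft_force: [0.3, -0.6, -2.2]
grip_width: 32.2
gripper_force: 49.9
```

{"api": "play_rows", "payload": {"steps": [[[1.8, 0, 0.9], 0], [[1.8, 0, 0.9], 0], [[1.8, 0, 0.9], 0]]}}

```text
time_s: 85.93
position: [454.5, -258.1, 37.3]
tcp_rot: [-0.355, 0.632, -0.568, -0.39]
ft_force: [-0.5, 0.5, -0.8]
grip_width: 31.7
gripper_force: 49.9
```

{"api": "play_rows", "payload": {"steps": [[[1.4, 0, 0.7], 0], [[1.4, 0, 0.7], 0], [[1.4, 0, 0.7], 0]]}}

```text
time_s: 86.18
position: [454.5, -258.1, 35.8]
tcp_rot: [-0.355, 0.632, -0.568, -0.39]
ft_force: [-0.8, -0.0, -1.8]
grip_width: 32.1
gripper_force: 49.9
```

{"api": "play_rows", "payload": {"steps": [[[0, 0, 0], 0], [[0, 0, 0], 0]]}}

```text
time_s: 86.35
position: [454.5, -258.2, 35.9]
tcp_rot: [-0.355, 0.632, -0.568, -0.39]
ft_force: [-0.4, 0.7, -1.8]
grip_width: 31.9
gripper_force: 49.9
```

{"api": "play_rows", "payload": {"steps": [[[1.4, 0, 0.7], 0], [[1.4, 0, 0.7], 0], [[1.4, 0, 0.7], 0]]}}

```text
time_s: 86.6
position: [454.6, -258.2, 34.5]
tcp_rot: [-0.355, 0.632, -0.568, -0.39]
ft_force: [0.1, -0.4, -0.7]
grip_width: 31.9
gripper_force: 49.9
```

{"api": "play_rows", "payload": {"steps": [[[1.4, 0, 0.7], 0], [[1.4, 0, 0.7], 0], [[1.4, 0, 0.7], 0]]}}

```text
time_s: 86.85
position: [454.6, -258.2, 32.8]
tcp_rot: [-0.355, 0.632, -0.568, -0.39]
ft_force: [1.2, -0.8, 0.7]
grip_width: 32.2
gripper_force: 49.9
```

{"api": "play_rows", "payload": {"steps": [[[-9, 0, -4.4], 0], [[2.5, 0, 1.2], 0], [[-22, 0, -11], 0], [[-9, 0, -4.4], 0], [[2.5, 0, 1.2], 0], [[-22, 0, -11], 0], [[-9, 0, -4.4], 0], [[2.5, 0, 1.2], 0], [[-22, 0, -11], 0], [[-9, 0, -4.4], 0], [[2.5, 0, 1.2], 0], [[-36, 0, -18], 0]]}}

```text
time_s: 87.85
position: [450.8, -253.9, 59.4]
tcp_rot: [-0.355, 0.627, -0.568, -0.398]
ft_force: [-1.7, 0.7, -3.1]
grip_width: 31.9
gripper_force: 49.9
```

{"api": "play_rows", "payload": {"steps": [[[-36, 0, -18], 0], [[-72, 0, -35], 0], [[-90, 0, -44], 0], [[-90, 0, -44], 0]]}}

```text
time_s: 88.18
position: [454.6, -258.9, 173.6]
tcp_rot: [-0.355, 0.633, -0.568, -0.388]
ft_force: [0.5, -0.0, -1.0]
grip_width: 31.8
gripper_force: 49.9
```

```bash
python3 chk.py; python3 tgt.py 579 200.1 140.1
```

```text
[202, 230, 12, 19, 143] [208. 240.] [ 445. -232.   10.]
[198, 254, 10, 12, 95] [202. 260.] [ 459. -319.   10.]
88.2 n 2
t 88.2 pos [ 454.2 -258.5  171.3] j [-0.976  0.856  1.276  0.491  2.014  2.026] w 32.2
a [-0.089  0.89  -0.446] head 1.67 down 26.5 ty [-0.995 -0.102 -0.006] tx [ 0.051 -0.443 -0.895]
roll -3.1343698175922245
shift [-169.0, -170.9, 411.2]
```

{"api": "play_rows", "payload": {"steps": [[[-36, 0, -18], 0], [[-36, 0, -18], 0], [[-36, 0, -18], 0]]}}

```text
time_s: 88.48
position: [453.7, -258.3, 210.6]
tcp_rot: [-0.355, 0.632, -0.568, -0.39]
ft_force: [0.6, -0.3, -2.2]
grip_width: 31.8
gripper_force: 49.9
```

{"api": "play_rows", "payload": {"steps": [[[-133, -171, 429], -1.45], [[-133, -171, 429], -1.45], [[-133, -171, 429], -1.45], [[-133, -171, 429], -1.45], [[-133, -171, 429], -1.45], [[-133, -171, 429], -1.45], [[-133, -171, 429], -1.45], [[-133, -171, 429], -1.45], [[-133, -171, 429], -1.45], [[-133, -171, 429], -1.45], [[-133, -171, 429], -1.45], [[-133, -171, 429], -1.45]]}}

```text
time_s: 89.48
position: [576.9, 204.7, 138.4]
tcp_rot: [-0.524, 0.849, -0.004, -0.058]
ft_force: [0.1, -0.7, -0.6]
grip_width: 32.0
gripper_force: 49.9
```

{"api": "play_rows", "payload": {"steps": [[[0, 0, 0], -1.45], [[0, 0, 0], -1.45], [[0, 0, 0], -1.45], [[0, 0, 0], -1.45], [[0, 0, 0], -1.45], [[0, 0, 0], -1.45], [[0, 0, 0], -1.45], [[0, 0, 0], -1.45], [[0, 0, 0], -1.45], [[0, 0, 0], -1.45], [[0, 0, 0], -1.45], [[0, 0, 0], -1.45]]}}

```text
time_s: 90.48
position: [577.4, 200.7, 138.6]
tcp_rot: [-0.43, 0.639, 0.56, 0.305]
ft_force: [-0.1, 0.4, -1.2]
grip_width: 31.7
gripper_force: 49.9
```

{"api": "play_rows", "payload": {"steps": [[[0, 0, 0], -0.24], [[0, 0, 0], -0.24], [[0, 0, 0], -0.24], [[0, 0, 0], -0.24]]}}

```text
time_s: 90.82
position: [577.7, 200.7, 139.6]
tcp_rot: [-0.392, 0.57, 0.63, 0.353]
ft_force: [-0.4, -0.7, -0.4]
grip_width: 31.7
gripper_force: 49.9
```

```bash
python3 tgt.py 584.3 170.2 40.4;python3 - <<'E'
from h import *
snap("side","d5",(150,200,250,280),6)
E
```

```text
t 90.8 pos [577.7 200.7 139.6] j [-0.334  0.762  1.658  0.954  1.487 -0.923] w 31.7
a [-0.091  0.892 -0.444] head 1.672 down 26.3 ty [ 0.995  0.1   -0.002] tx [-0.042  0.442  0.896]
roll -0.002776943031881101
shift [-102.6, 3.7, 16.2]
```

View pics/d5.png

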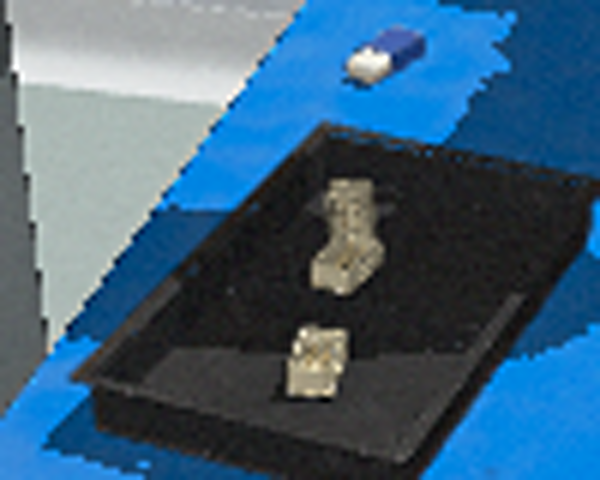

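{"api": "play_rows", "payload": {"steps": [[[-30, 1, 15], 0], [[-58, 2.5, 28], 0], [[-62, 2.7, 29], 0], [[-62, 2.7, 29], 0], [[-71, 3, 26], 0], [[-79, 3.5, 24], 0], [[-87, 3.5, 21], 0], [[-92, 3.5, 19.5], 0], [[-92, 3.5, 19.5], 0], [[-92, 3.5, 19.5], 0]]}}

```text
time_s: 91.7
position: [584.8, 177.2, 50.4]
tcp_rot: [-0.39, 0.569, 0.631, 0.354]
ft_force: [-0.5, -0.5, -1.5]
grip_width: 31.8
gripper_force: 50.0
```

{"api": "play_rows", "payload": {"steps": [[[-3, 0, -1], 0], [[-5, 0, -1.6], 0], [[-5, 0, -1.6], 0]]}}

```text
time_s: 91.95
position: [585.1, 174.0, 46.7]
tcp_rot: [-0.39, 0.569, 0.631, 0.355]
ft_force: [-1.2, -1.4, -1.7]
grip_width: 32.1
gripper_force: 50.0
```

{"api": "play_rows", "payload": {"steps": [[[-2, 0, -0.8], 0], [[-3, 0, -1], 0], [[-3, 0, -1], 0]]}}

```text
time_s: 92.2
position: [585.3, 171.9, 44.5]
tcp_rot: [-0.39, 0.569, 0.631, 0.355]
ft_force: [-2.1, -0.8, -0.8]
grip_width: 31.7
gripper_force: 50.0
```

```bash
python3 tgt.py 584.3 170.2 40.4; python3 -c "
from h import *
print(readout.state()['ft_force'])"
```

```text
t 92.2 pos [585.3 171.9  44.5] j [-0.372  0.923  1.622  0.937  1.433 -1.045] w 31.7
a [-0.09   0.892 -0.444] head 1.671 down 26.3 ty [0.995 0.102 0.004] tx [-0.049  0.441  0.896]
roll 0.004170218432119434
shift [-4.4, -1.2, 0.4]
[-2.08081568 -0.7759013  -0.84613371]
```

{"api": "play_rows", "payload": {"steps": [[[0, -1.2, 0], 0], [[-1.5, -1.2, 0], 0], [[-3, -1.2, 0.2], 0], [[-3, -1.2, 0.2], 0], [[-3, -1.2, 0.2], 0]]}}

```text
time_s: 92.62
position: [584.6, 170.6, 41.8]
tcp_rot: [-0.39, 0.569, 0.631, 0.355]
ft_force: [-0.2, 0.5, -1.8]
grip_width: 31.5
gripper_force: 50.0
```

{"api": "play_rows", "payload": {"gripper": 80, "steps": [[[-0.5, 0, 0], 0], [[-0.5, 0, 0], 0], [[-0.5, 0, 0], 0], [[-0.5, 0, 0], 0], [[-0.5, 0, 0], 0], [[-0.5, 0, 0], 0], [[0, 0, -30], 0], [[0, 0, -60], 0], [[0, 0, -100], 0], [[0, 0, -140], 0], [[0, 0, -140], 0], [[0, 0, -140], 0]]}}

```text
time_s: 93.62
position: [598.3, 43.5, 104.7]
tcp_rot: [-0.388, 0.569, 0.631, 0.356]
ft_force: [0.2, 0.0, 0.5]
grip_width: 60.7
gripper_force: 0.0
```

```bash
python3 chk.py
python3 - <<'E'
from h import *
st(); print(readout.state()["ft_force"])
im=vision.read_camera("wrist"); cv2.imwrite("pics/end.png",im)
for t,z in(("mouth_0",65.5),("cup_0",24.5),("pocket_0",24.5),("stud_head",58)):
    for x in vision.pinpoint(t,"wrist"): print(t,np.round(x["xy"]),round(x["conf"],2),atz("wrist",x["xy"],z).round(1))
E
```

```text
[202, 230, 12, 19, 144] [208. 240.] [ 445. -232.   10.]
[198, 254, 10, 12, 90] [202. 260.] [ 458. -319.   10.]
93.7 n 2
t 93.7 pos [597.2  45.3 104.1] j [-0.536  0.87   1.49   0.808  1.629 -0.972] w 60.6
a [-0.088  0.892 -0.444] head 1.669 down 26.4 ty [0.995 0.1   0.005] tx [-0.049  0.442  0.896]
[ 0.761  0.052 -0.132]
mouth_0 [260. 157.] 0.8 [584.9 189.4  65.5]
mouth_0 [103. 166.] 0.76 [421.3 155.5  65.5]
mouth_0 [180. 163.] 0.75 [501.1 168.9  65.5]
cup_0 [105. 218.] 0.9 [426.2 119.7  24.5]
cup_0 [254. 218.] 0.71 [583.6 135.1  24.5]
pocket_0 [259. 216.] 0.85 [588.6 138.5  24.5]
pocket_0 [181. 217.] 0.75 [506.3 128.7  24.5]
pocket_0 [104. 222.] 0.68 [428.3 114.1  24.5]
stud_head [189. 132.] 0.82 [487.8 244.8  58. ]
stud_head [256. 215.] 0.4 [589.  109.9  58. ]
```

```bash
python3 -c "
from h import *
print(r.hand_in())"
```

```text
the job is handed in; nothing more can be done
None
```

The job is handed in (no verdict was returned): the stud is locked, all three housings are in the tray, and every cup is back in its own seat, as far as the camera checks show.

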